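# Test a handful of metal finds and sweep them off the sorting tray

### The job

Check the metal pieces lying on the sorting tray: turn the tester's dial to the brass rider on its scale and let go, then take the probe and press its sprung pin lightly, first on the tester's brass reference disc and then for about a second on each piece in turn, working along the row from the tester's end. When all are tested put the probe back upright in its holder, turn the dial back to its zero stop, and with the scraper block push all the pieces along the tray into its drop pocket - do not handle them with the gripper - and stand the scraper back on its mat. Leave the other wares on the stall alone.

Things in the scene. Friction and masses are not known exactly. Their poses are not given: they have to be found in the camera images.
- tester: Bench metal tester, grey housing 180 (x) x 150 (y) x 55 mm high, fixed. Origin: centre of its underside; x from its operating side (towards the robot) to its display, y to its left. On its top the dial (axis at x -30, y -20 mm) and a brass reference disc; on its left (+y) side a black tube, the probe holder. It stands level but is turned a little from start to start.
- dial (a joint): The tester's rotary dial, upright axis, rad: 0 at its zero stop (off), grows clockwise seen from above, up to 4.71; stays where it is left (friction 0.04 N m). At value q the pointer points along the angle 135 deg - q, counted counter-clockwise from the tester's x axis. Bar grip along the pointer line, 50 mm long, 14 mm thick, 63 to 93 mm above the table; below it a skirt 54 mm across.
- dial_pointer (a point): End of the dial's white pointer line, 30 mm from the dial's axis and 61 mm above the table.
- reference (a point): Centre of the top of the tester's brass reference disc, 24 mm across, 58 mm above the table; at x -55, y 52 mm from the tester's origin.
- rider (a joint): Brass rider clamped on the dial's scale rim, the setting mark: rad on the same scale as the dial, so the dial is on the mark when both values agree. A stiff 9 mm wide brass tab, 4 mm high, 37 to 44 mm from the axis, with a point towards the axis. Leave it where it is.
- rider_tip (a point): The rider's mark, 30 mm from the dial's axis; the end of the pointer line comes to it when the dial is set.
- holder_mouth (a point): Centre of the mouth of the probe holder: upright black tube, inside 24 mm across, outside 36 mm, rim 90 mm above the table, inner floor 5 mm above the table; 30 mm in x and 97 mm in y from the tester's origin.
- probe: Cordless hand probe, 145 mm long, 70 g, at first upright in the holder, flange on the rim. Origin: the point of its sprung pin (not pressed), z up the probe. Pin 4 mm thick from z 0 to 14 mm; nose widening to 17 mm across at 36 mm; round 17 mm up to 75 mm; flange 31 mm across from 75 to 80 mm; grey square handle 18 x 18 mm (sides along x and y) from 80 to 145 mm.
- probe_tip (a joint): How far the probe's sprung brass pin is pressed in, m: 0 free, 0.008 fully in. Spring: 1 N to start, then 0.5 N per mm.
- tray: Wooden sorting tray, fixed, 438 (y) x 140 mm (x). Origin: centre of its underside; its +y end, the head, is next to the tester. Flat bed 34 mm above the table, from y +219 (open head edge) to y -122 mm (bed edge); beyond it the sunken drop pocket. Lips 8 mm thick along both long sides, top 44 mm above the table, 124 mm apart inside.
- pocket (a point): Centre of the pocket's floor, 6 mm above the table; axes as the tray's. Inside 124 (x) x 89 mm (y), open to the top, walls up to 44 mm above the table and on the bed's side up to 34 mm.
- piece1: Flat metal medal, round, 28 mm across, 5 mm thick, lying on the bed. Origin: centre of its underside. The pieces lie in a loose row along the tray, number 1 nearest the tester; some may be absent.
- piece2: Flat metal bar, 18 x 28 mm, 5 mm thick, second place in the row. Origin: centre of its underside.
- piece3: Flat metal coin, round, 24 mm across, 5 mm thick, third place in the row. Origin: centre of its underside.
- piece4: Flat metal button, eight-sided, 26 mm across its corners, 5 mm thick, fourth place in the row. Origin: centre of its underside.
- piece5: Flat metal plaque, 20 x 20 mm, 5 mm thick, last place in the row. Origin: centre of its underside.
- scraper: Wooden scraper block, 140 g: foot 45 (x) x 108 (y) x 16 mm high, on it an upright grip rib 20 (x) x 80 (y) mm up to 60 mm. Origin: centre of its underside, which stands on the mat; its broad upright foot face (108 mm) does the pushing, either way round.
- mat: Black rubber mat of the scraper, 60 (x) x 120 (y) x 3 mm, fixed. Origin: centre of its underside.
- vase: Amber glass vase, 80 mm across, 150 mm high. A bystander, like the five things below: leave alone. Origins: centre of the underside.
- ring: Black rubber ring lying flat, 76 mm across, 18 mm high. Bystander.
- glassholder: Metal tea-glass holder with a handle, 68 mm across, 75 mm high. Bystander.
- figurine: White china figurine, 40 mm across, 88 mm high. Bystander.
- loupe: Black loupe, 34 mm across, 26 mm high, between the robot and the tray. Bystander.
- jar: Glass jar with a brass cap, 42 mm across, 60 mm high. Bystander.

How it is judged:
On the way, in this order (a step that is already met when the one before it is completed fails the run):
1. the dial is turned to the rider's mark and let go (horizontal distance between dial_pointer and rider_tip below 0.0035 m and contact force between the fingers and dial below 0.1 N), for 0.3 s.
2. the probe's pin is pressed onto the tester's reference disc (contact force between probe and tester above 0.8 N and horizontal distance between probe and reference below 0.013 m), for 0.3 s.
3. the probe's pin is pressed onto piece 1 (contact force between probe and piece1 above 0.8 N and horizontal distance between probe and piece1 below 0.017 m), for 0.6 s.
4. the probe's pin is pressed onto piece 2 (contact force between probe and piece2 above 0.8 N and horizontal distance between probe and piece2 below 0.017 m), for 0.6 s.
5. the probe's pin is pressed onto piece 3 (contact force between probe and piece3 above 0.8 N and horizontal distance between probe and piece3 below 0.017 m), for 0.6 s.
6. the probe's pin is pressed onto piece 4 (contact force between probe and piece4 above 0.8 N and horizontal distance between probe and piece4 below 0.017 m), for 0.6 s.
7. the probe's pin is pressed onto piece 5 (contact force between probe and piece5 above 0.8 N and horizontal distance between probe and piece5 below 0.017 m), for 0.6 s.
8. all the pieces are in the pocket, with the scraper down on the tray behind them (z of piece1 in the frame of pocket between -0.004 and 0.024 m and x of piece1 in the frame of pocket between -0.062 and 0.062 m and y of piece1 in the frame of pocket between -0.047 and 0.047 m and z of piece2 in the frame of pocket between -0.004 and 0.024 m and x of piece2 in the frame of pocket between -0.062 and 0.062 m and y of piece2 in the frame of pocket between -0.047 and 0.047 m and z of piece3 in the frame of pocket between -0.004 and 0.024 m and x of piece3 in the frame of pocket between -0.062 and 0.062 m and y of piece3 in the frame of pocket between -0.047 and 0.047 m and z of piece4 in the frame of pocket between -0.004 and 0.024 m and x of piece4 in the frame of pocket between -0.062 and 0.062 m and y of piece4 in the frame of pocket between -0.047 and 0.047 m and z of piece5 in the frame of pocket between -0.004 and 0.024 m and x of piece5 in the frame of pocket between -0.062 and 0.062 m and y of piece5 in the frame of pocket between -0.047 and 0.047 m and z of scraper in the frame of tray between 0.028 and 0.05 m and y of scraper in the frame of tray between -0.18 and 0 m and x of scraper in the frame of tray between -0.03 and 0.03 m), for 0.1 s.
At the end, for the whole second after the job is handed in: Every piece lies in the drop pocket at rest; the dial is within 0.12 rad of its zero stop; the probe stands in its holder (flange on the rim, within 0.15 rad of upright); the scraper stands upright on its mat, its centre within 30 mm of the mat's centre (z of piece1 in the frame of pocket between -0.004 and 0.024 m and x of piece1 in the frame of pocket between -0.062 and 0.062 m and y of piece1 in the frame of pocket between -0.047 and 0.047 m and z of piece2 in the frame of pocket between -0.004 and 0.024 m and x of piece2 in the frame of pocket between -0.062 and 0.062 m and y of piece2 in the frame of pocket between -0.047 and 0.047 m and z of piece3 in the frame of pocket between -0.004 and 0.024 m and x of piece3 in the frame of pocket between -0.062 and 0.062 m and y of piece3 in the frame of pocket between -0.047 and 0.047 m and z of piece4 in the frame of pocket between -0.004 and 0.024 m and x of piece4 in the frame of pocket between -0.062 and 0.062 m and y of piece4 in the frame of pocket between -0.047 and 0.047 m and z of piece5 in the frame of pocket between -0.004 and 0.024 m and x of piece5 in the frame of pocket between -0.062 and 0.062 m and y of piece5 in the frame of pocket between -0.047 and 0.047 m and linear speed of each of piece1, piece2, piece3, piece4, piece5, scraper below 0.02 m/s and value of joint dial below 0.12 rad and horizontal distance between probe and holder_mouth below 0.02 m and angle between probe's own z axis and vertical below 0.15 rad and z of probe in the frame of holder_mouth below -0.065 m and horizontal distance between scraper and mat below 0.03 m and angle between scraper's own z axis and vertical below 0.1 rad and height (world z) of scraper below 0.012 m); the robot touches nothing.
It fails at once if the probe is pressed on a piece while the dial is off the mark ((contact force between probe and piece1 above 0.8 N or contact force between probe and piece2 above 0.8 N or contact force between probe and piece3 above 0.8 N or contact force between probe and piece4 above 0.8 N or contact force between probe and piece5 above 0.8 N) and horizontal distance between dial_pointer and rider_tip above 0.0045 m).
It fails at once if a bystander is pushed more than 30 mm or knocked over (distance of any of vase, ring, glassholder, figurine, loupe, jar from where it was at the start of the episode above 0.03 m or angle between any of vase, ring, glassholder, figurine, loupe, jar's own z axis and vertical above 0.4 rad).
It fails at once if the probe is pressed on a piece with more than 20 N (contact force between probe and piece1 above 20 N or contact force between probe and piece2 above 20 N or contact force between probe and piece3 above 20 N or contact force between probe and piece4 above 20 N or contact force between probe and piece5 above 20 N).
It fails at once if the gripper's fingers handle a piece (contact force between the fingers and piece1 above 1 N or contact force between the fingers and piece2 above 1 N or contact force between the fingers and piece3 above 1 N or contact force between the fingers and piece4 above 1 N or contact force between the fingers and piece5 above 1 N).
Of piece1, piece2, piece3, piece4, piece5 only 3 to 5 are there at a start; the rules pass over those that are not, and their reading is None.
At some moment in a run one of piece1, piece2, piece3, piece4, piece5, scraper may be knocked a few centimetres aside while the robot is not near it.
It also fails if it takes over 208 s, if anything falls off the work surface, if the arm or the gripper's body presses on something with over 40 N, if the wrist force passes 120 N, or if a joint passes its speed limit or range.

### The arm

A 6-joint arm with a two-finger parallel gripper is mounted at the origin on the work surface. World frame = base frame: x ahead of the robot, y to its left, z up, the work surface at z = 0. Lengths are in m, angles in rad, forces in N, time in s.
With the tool pointing down it reaches from about 0.375 to 0.9 m from the base axis. Payload 3.1 kg.
Tool frame: the origin (TCP) lies on the front face of the gripper's body, between the roots of the fingers; the fingertips stand 73 mm ahead of it and the grasp point (between the pads) lies 54 mm ahead of it (manip.finger_overhang is the distance from the TCP to the fingertips, in m); z points along the fingers, y is the direction in which the jaws open and shut (so a half turn about z gives the same grasp; the last joint's range is limited). The gripper opens to 85 mm and grips with 20 to 120 N. Pads are 22 mm wide; open, the fingers measure 114 mm over their backs; the gripper's body (76 mm by 85 mm) begins 54 mm behind the grasp point. The pads swing forward as they close: fully open they stand 13 mm farther back than shut.
Start: joints at [0.922, 0.527, 1.433, -0, 1.181, -0.178], TCP at [0.283, 0.557, 0.304] pointing down, gripper open.
Joint ranges: [-3.08, 3.08], [-0.75, 2.2], [0.22, 2.44], [-1.43, 4.57], [0, 2.65], [-2.85, 2.85]. Speed limits (rad/s): [2.79, 2.79, 3.14, 3.14, 3.14, 3.14].

### API

Orientations are given as a unit quaternion [x, y, z, w].
In Python, from station import manip gives the robot as it stands.
- The arm moves only by the tool apply_moves, never from a script. Its argument "increments" is a list that holds one entry, the list of rows, each a list of 4 numbers: the shift along the tool's x, y, z in m, then the turn about the tool's z in degrees. In form: [[[dx, dy, dz, spin], ...]]. A call has 1 to 5 rows; each row shifts and turns the pose as measured when the row begins, along the tool's axes as they then stand; what a row does not reach is not made up. A row lasts 1/10 s, in which the tool goes at most 50 mm and 8.59 degrees, less where a joint would pass 70% of its speed; a pose out of reach is approached as far as the arm can. A call with a gripper value outside its range is refused whole. "fingers" is the opening, from 0 (shut) to 1 (fully open), set as the call begins (left out, the last holds). The fingers move at their own pace and stop on an object; "newtons" is the grip in N (left out, the last holds). Time passes only in rows, so rows that do not move let the fingers close. It gives the time, the measured TCP pose, the force and the opening at its end, in the units of the state.
- manip.sense(): the state, without advancing time (a new reading comes with each control period).
- manip.snapshot(name): name is "scene" or "side" or "wrist"; returns (picture, depth): 480x640x3 uint8, red, green, blue; 480x640 float32, m along the optical axis (not along the pixel's ray), 0 where there is no reading.
- manip.camera_model(name): a dict with "mtx" (3x3 intrinsics, pixels), "R" (3x3) and "t" (3): a world point X has camera coordinates R X + t; the wrist camera has in their place "mount" (4x4, takes a point from camera to tool coordinates, whose origin is the TCP and whose axes are the flange's). Camera axes: x right, y down, z forward; pixel columns grow to the right and rows downward; lengths in m; the calibration is good to about 2 mm. A picture is of the moment at which its call begins: read the wrist's pose just before it. camera_model takes no time and is no camera call.
- manip.sign_off(): hands the job in, once; it reports no verdict.
The state is a dict: "t": time; "q": joint angles; "qd": joint speeds; "tau": joint torques, N m; "tcp_pos": TCP position; "tool_rot": TCP orientation; "force": force on the tool from outside, world axes, zero at the start; "ft_torque": the same for the moment, N m; "finger_gap": opening from 0.0 (shut) to 1.0 (fully open).
Only numpy, scipy, OpenCV 4.12 (cv2) and the standard library are available. Lean on these libraries where they do the work, as an engineer would, in place of code of your own. Each camera call takes 0.05 s, during which the arm holds its last target.

## Working session

There is one attempt and no reset: what is moved stays moved. The work goes in short steps, Python scripts to look and compute and a tool call to move; the robot and the scene stay as the last step left them, time stands still between calls to the robot, and variables do not carry over. Pictures are saved under pics/ and viewed, and the job is handed in when it is done.

Besides the shell and the picture viewer there is one more tool, called as name(argument=value, ...) on one line, values as JSON. apply_moves: Moves the arm, as the interface text tells. Its arguments: {"type":"object","properties":{"increments":{"type":"array","items":{"type":"array","items":{"type":"array","items":{"type":"number"}}}},"fingers":{"type":"number"},"newtons":{"type":"number"}},"required":["increments"]}

```bash
ls -la; mkdir -p pics; python3 - <<'E'
from station import manip
import cv2, numpy as np
print(manip.sense())
for n in ["scene","side","wrist"]:
    m=manip.camera_model(n); print(n,{k:np.round(v,4).tolist() for k,v in m.items()})
    im,d=manip.snapshot(n); cv2.imwrite(f"pics/{n}0.png",im[:,:,::-1]); np.save(f"pics/{n}0d.npy",d)
E
```

```text
total 12
drwxr-xr-x  3 agent agent 4096 Dec  7 08:34 .
drwxr-xr-x 23 root  root  4096 Dec  7 08:34 ..
drwxr-xr-x  2 agent agent 4096 Dec  7 08:34 pics
{'t': 0.0, 'q': array([ 9.22528786e-01,  5.28466722e-01,  1.43392602e+00, -1.10631473e-05,
        1.18139247e+00, -1.78513283e-01]), 'qd': array([ 1.29639898e-03,  7.85892495e-05, -1.32504994e-03,  1.53835610e-05,
       -7.59420967e-04,  5.62044117e-04]), 'tau': array([ 5.09034944e-04, -4.42336321e+01, -1.78030479e+01, -1.49494545e-04,
        8.20746442e-03,  9.39355857e-06]), 'tcp_pos': array([0.28255008, 0.55684603, 0.30292556]), 'tool_rot': array([ 2.32721302e-01,  9.72542849e-01, -1.00598792e-03, -4.35709088e-04]), 'force': array([-0.6134546 ,  0.18164799,  0.36722317]), 'ft_torque': array([-0.05468321,  0.03890043, -0.00794078]), 'finger_gap': 0.9987899302126144}
scene {'mtx': [[505.266, 0.0, 323.0651], [0.0, 505.266, 247.7716], [0.0, 0.0, 1.0]], 'R': [[0.2489, 0.9685, -0.0015], [0.7971, -0.2057, -0.5677], [-0.5502, 0.1401, -0.8232]], 't': [-0.1282, -0.3916, 1.3679]}
side {'mtx': [[597.0618, 0.0, 311.6234], [0.0, 597.0618, 243.8727], [0.0, 0.0, 1.0]], 'R': [[0.8956, -0.4448, -0.0071], [-0.315, -0.6229, -0.7161], [0.3141, 0.6435, -0.698]], 't': [-0.5124, 0.2376, 1.4122]}
wrist {'mtx': [[413.8363, 0.0, 310.9392], [0.0, 413.8363, 242.0386], [0.0, 0.0, 1.0]], 'mount': [[-0.0003, -0.9603, -0.279, 0.0723], [1.0, -0.0004, 0.0004, -0.0007], [-0.0005, -0.279, 0.9603, -0.0704], [0.0, 0.0, 0.0, 1.0]]}
```

View pics/scene0.png

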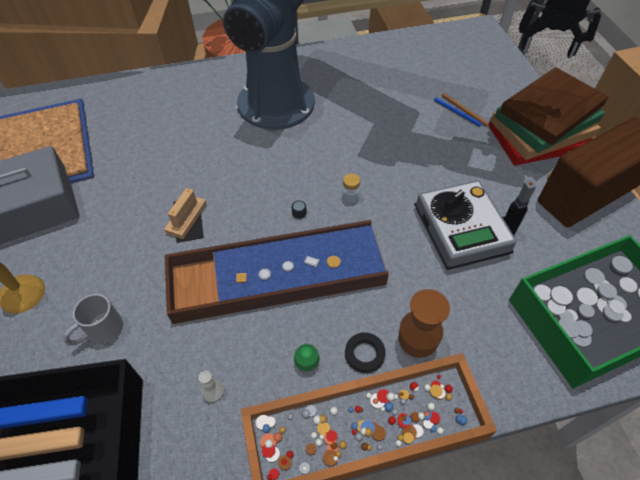

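View pics/side0.png

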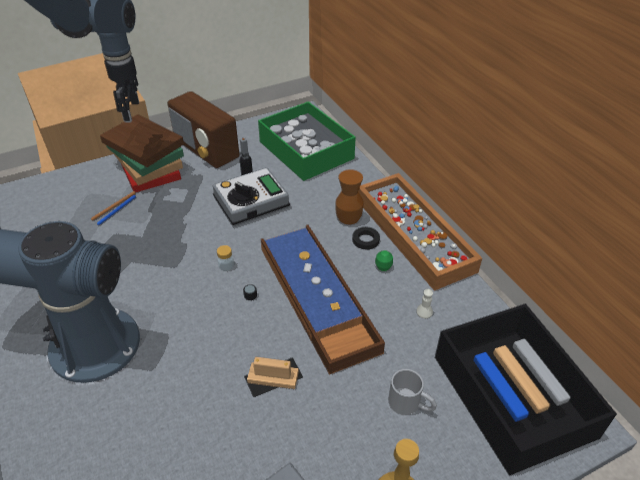

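View pics/wrist0.png

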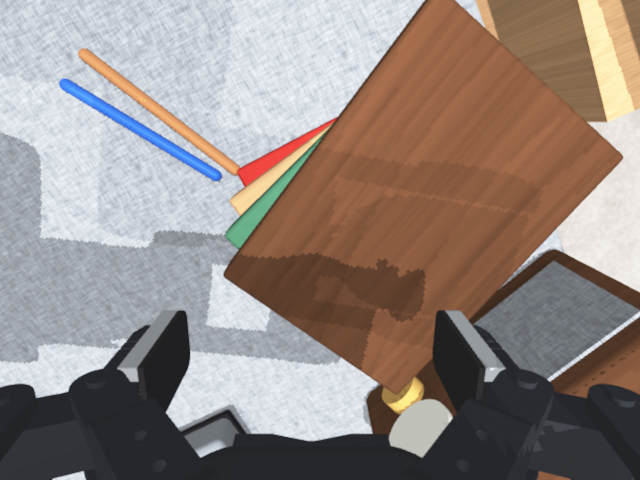

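The scene view shows five pieces on the blue bed (pixels x 241–334, y 262–278), with the tester at about (466,222), the scraper at (186,213) and the probe at (521,200). I'll zoom in to measure them.

```bash
cat > h.py <<'E'
import numpy as np, cv2
from station import manip
from scipy.spatial.transform import Rotation as Rot
def cam(n,st=None):
    m=manip.camera_model(n); K=np.array(m["mtx"])
    if n=="wrist":
        T=np.eye(4); T[:3,:3]=Rot.from_quat(st["tool_rot"]).as_matrix(); T[:3,3]=st["tcp_pos"]
        W=T@np.array(m["mount"]); R=W[:3,:3].T; t=-R@W[:3,3]
    else: R=np.array(m["R"]); t=np.array(m["t"])
    return K,R,t
def ray(c,uv):
    K,R,t=c; uv=np.atleast_2d(np.float64(uv))
    d=np.c_[(uv-K[:2,2])/K[[0,1],[0,1]],np.ones(len(uv))]@R
    return -R.T@t,d
def onz(c,uv,z):
    o,d=ray(c,uv); s=(z-o[2])/d[:,2]; return o+d*s[:,None]
def proj(c,X):
    K,R,t=c; p=np.atleast_2d(X)@R.T+t; return p[:,:2]/p[:,2:]*K[[0,1],[0,1]]+K[:2,2]
def cloud(c,d):
    v,u=np.mgrid[0:480,0:640]; o,r=ray(c,np.c_[u.ravel(),v.ravel()]); 
    return (o+r*d.reshape(-1,1)).reshape(480,640,3)
def snap(n,name):
    st=manip.sense(); im,d=manip.snapshot(n); cv2.imwrite(f"pics/{name}.png",im[:,:,::-1]); np.save(f"pics/{name}.npy",d)
    import pickle; pickle.dump((st,cam(n,st)),open(f"pics/{name}.pkl","wb")); return im,d,cam(n,st),st
E
python3 - <<'E'
import cv2
im=cv2.imread('pics/scene0.png')
cv2.imwrite('pics/z1.png',cv2.resize(im[160:280,405:545],None,fx=5.5,fy=5,interpolation=cv2.INTER_CUBIC)[:600,:800])
cv2.imwrite('pics/z2.png',cv2.resize(im[175:330,155:395],None,fx=3.3,fy=3.3,interpolation=cv2.INTER_CUBIC))
E
```

```text
(no output)
```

View pics/z1.png

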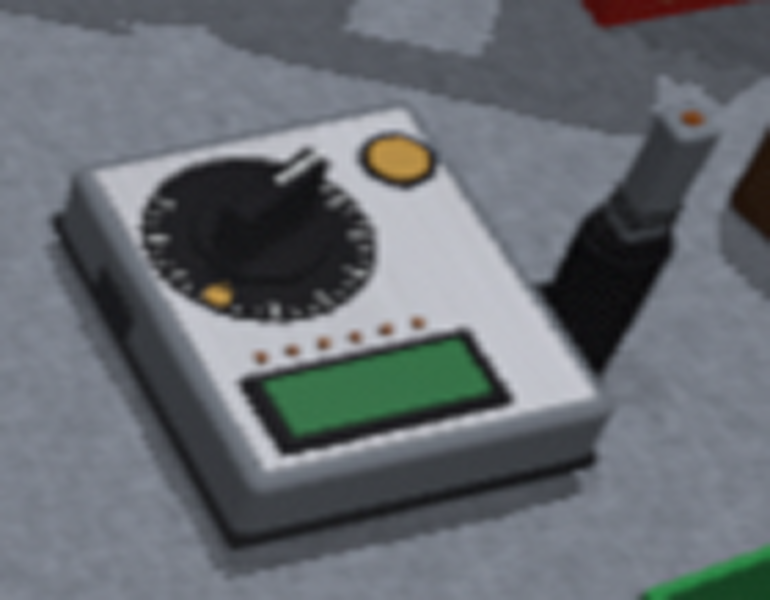

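View pics/z2.png

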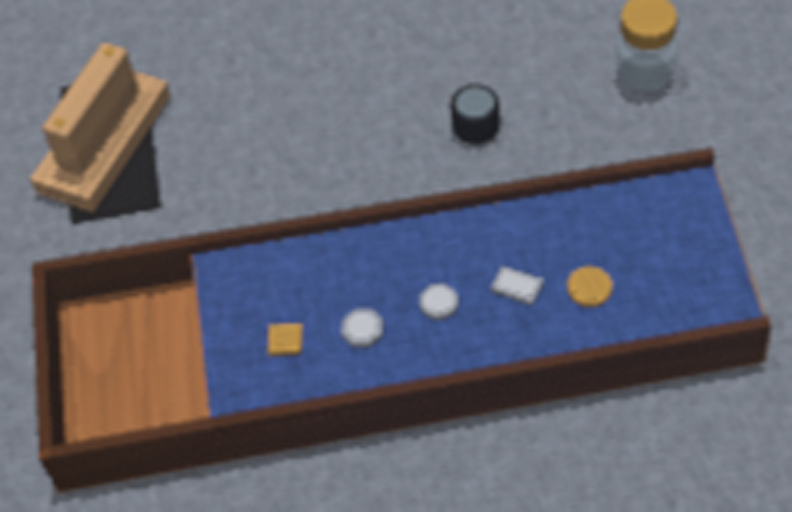

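```bash
python3 - <<'E'
from h import *
c=cam("scene"); d=np.load('pics/scene0d.npy'); P=cloud(c,d)
z1=lambda x,y:(405+x/5.5,160+y/5)
z2=lambda x,y:(155+x/3.3,175+y/3.3)
for nm,uv,z in [("ref",z1(398,158),.058),("rider",z1(217,295),.060),("probetop",z1(691,118),.150),("skirt",z1(258,240),.056),
 ("p1",z2(589,284),.039),("p2",z2(517,283),.039),("p3",z2(438,299),.039),("p4",z2(361,325),.039),("p5",z2(285,337),.039),
 ("jar",z2(648,15),.06),("loupe",z2(475,102),.026),("scrA",z2(109,50),.063),("scrB",z2(60,123),.063),
 ("bedL near",z2(193,255),.034),("bedL far",z2(210,415),.034),("trayNW",z2(38,265),.044),("trayNE",z2(711,153),.044),("traySE",z2(767,320),.044),("traySW",z2(47,455),.044)]:
    u,v=map(int,np.round(uv)); print(nm,np.round(uv,1),onz(c,uv,z)[0].round(4),P[v,u].round(3))
E
```

```text
ref [477.4 191.6] [0.4709 0.362  0.058 ] [0.474 0.359 0.061]
rider [444.5 219. ] [0.5254 0.2619 0.06  ] [0.525 0.261 0.06 ]
probetop [530.6 183.6] [0.5461 0.4175 0.15  ] [0.557 0.408 0.163]
skirt [451.9 208. ] [0.4987 0.2908 0.056 ] [0.506 0.286 0.066]
p1 [333.5 261.1] [0.556  0.0115 0.039 ] [0.557 0.01  0.041]
p2 [311.7 260.8] [ 0.5442 -0.0314  0.039 ] [ 0.547 -0.031  0.041]
p3 [287.7 265.6] [ 0.5434 -0.0813  0.039 ] [ 0.548 -0.081  0.044]
p4 [264.4 273.5] [ 0.5501 -0.1306  0.039 ] [ 0.551 -0.131  0.042]
p5 [241.4 277.1] [ 0.547  -0.1768  0.039 ] [ 0.547 -0.177  0.039]
jar [351.4 179.5] [0.3691 0.1029 0.06  ] [0.372 0.101 0.063]
loupe [298.9 205.9] [ 0.3864 -0.0226  0.026 ] [ 0.386 -0.022  0.025]
scrA [188.  190.2] [ 0.312  -0.2537  0.063 ] [ 0.313 -0.254  0.064]
scrB [173.2 212.3] [ 0.3665 -0.2905  0.063 ] [ 0.369 -0.29   0.067]
bedL near [213.5 252.3] [ 0.4695 -0.2234  0.034 ] [ 0.469 -0.224  0.034]
bedL far [218.6 300.8] [ 0.5861 -0.2285  0.034 ] [ 0.594 -0.227  0.047]
trayNW [166.5 255.3] [ 0.4602 -0.3166  0.044 ] [ 0.463 -0.315  0.048]
trayNE [370.5 221.4] [0.4809 0.1137 0.044 ] [0.48  0.113 0.044]
traySE [387.4 272. ] [0.6112 0.1083 0.044 ] [0.61  0.108 0.042]
traySW [169.2 312.9] [ 0.5946 -0.3219  0.044 ] [ 0.596 -0.322  0.046]
```

apply_moves(increments=[[[-0.044,-0.0172,0,0],[-0.044,-0.0172,0,0],[-0.044,-0.0172,0,0],[-0.044,-0.0172,0,0],[-0.044,-0.0172,0,0]]])

```text
t: 0.65
tcp_pos: [0.4399, 0.3808, 0.3011]
tool_rot: [0.226, 0.974, -0.0, -0.002]
force: [1.8, 0.7, -1.5]
finger_gap: 0.997
```

apply_moves(increments=[[[-0.044,-0.0172,0,0],[-0.044,-0.0172,0,0],[0,0,0,8.2],[0,0,0,8.2],[0,0,0,0]]])

```text
t: 1.15
tcp_pos: [0.5115, 0.3009, 0.2993]
tool_rot: [0.371, 0.929, -0.002, -0.001]
force: [0.1, 0.1, 0.5]
finger_gap: 0.997
```

```bash
python3 - <<'E'
from h import *
im,d,c,st=snap("wrist","w1"); print(st["t"],st["tcp_pos"],st["q"].round(3),st["force"].round(2))
E
```

```text
1.15 [0.51145364 0.30093527 0.29934169] [ 3.440e-01  4.910e-01  1.517e+00 -1.000e-03  1.137e+00 -4.660e-01] [0.13 0.15 0.48]
```

View pics/w1.png

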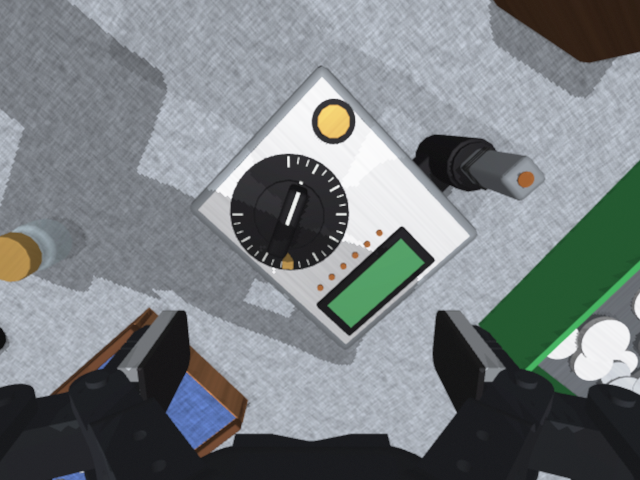

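The wrist view shows the dial at (290,212), with its rim circle and white pointer line from (288,222) to (298,192). The rider is at (287,262), the reference disc at (333,121) and the probe top at (525,180). Next I'll zoom in and measure.

```bash
python3 - <<'E'
from h import *
im=cv2.imread('pics/w1.png')
cv2.imwrite('pics/w1z.png',cv2.resize(im[90:285,185:385],None,fx=3,fy=3,interpolation=cv2.INTER_CUBIC))
cv2.imwrite('pics/w1p.png',cv2.resize(im[110:220,400:560],None,fx=4,fy=4,interpolation=cv2.INTER_CUBIC))
E
```

```text
(no output)
```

View pics/w1z.png

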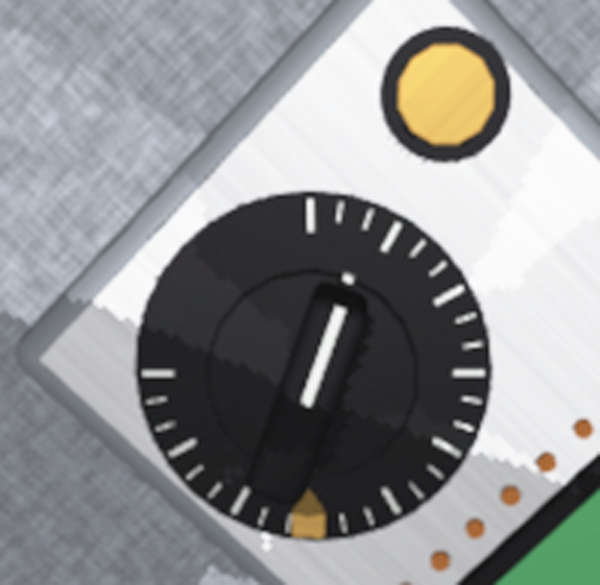

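View pics/w1p.png

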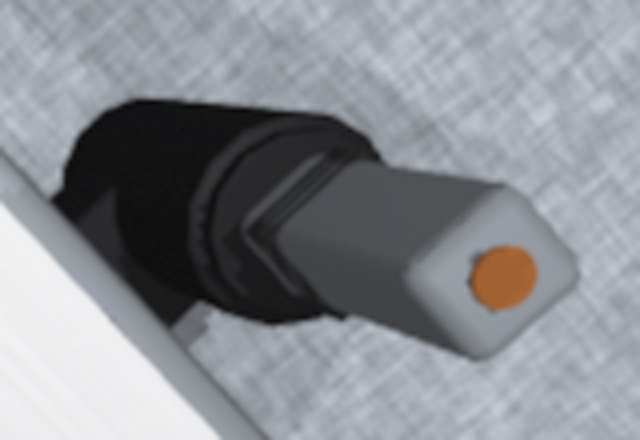

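```bash
python3 - <<'E'
from h import *
import pickle
st,c=pickle.load(open('pics/w1.pkl','rb'))
z=lambda x,y:np.array([185+x/3,90+y/3])
ref=onz(c,z(446,94),.058)[0]; ax=onz(c,z(314,366),.0575)[0]
tip=onz(c,z(348,279),.061)[0]; rt=onz(c,z(307,492),.0605)[0]; rb=onz(c,z(309,526),.0605)[0]; zt=onz(c,z(311,214),.0575)[0]
la=onz(c,z(340,312),.093)[0]; lb=onz(c,z(311,400),.093)[0]
pr=onz(c,np.array([400+504/4,110+277/4]),.160)[0]
print("ref",ref,"ax",ax,"probe",pr)
ang=lambda a,b:np.degrees(np.arctan2(*(b-a)[[1,0]]))
psi=ang(ax,ref)-np.degrees(np.arctan2(72,-25)); psi2=ang(ref,pr)-np.degrees(np.arctan2(45,85)); psi3=ang(ax,pr)-np.degrees(np.arctan2(117,60))
print("psi",psi,psi2,psi3, ang(ax,zt)-135, np.linalg.norm((ref-ax)[:2]),np.linalg.norm((pr-ax)[:2]))
print("pointer",ang(ax,tip),ang(lb,la),np.linalg.norm((tip-ax)[:2]),"rider",ang(ax,rt),ang(ax,rb),np.linalg.norm((rt-ax)[:2]))
E
```

```text
ref [0.46886161 0.36151898 0.058     ] ax [0.49479471 0.29158116 0.0575    ] probe [0.55306047 0.40903457 0.16      ]
psi 1.1967623830609995 1.5398920157697553 0.7648025456177052 1.7308318544604617 0.07459104620190314 0.13111141031720563
pointer 114.97885252815647 117.88729493800942 0.024511207289275697 rider -47.28065792413635 -45.94573020282373 0.03304408094927524
```

apply_moves(increments=[[[0.005,-0.019,0,6.7],[0,0,0.03,6.7],[0,0,0.03,6.7],[0,0,0.025,0],[0,0,0,0]]], fingers=0.45, newtons=20)

```text
t: 1.7
tcp_pos: [0.4926, 0.293, 0.2134]
tool_rot: [0.524, 0.852, -0.0, -0.0]
force: [-0.4, -0.1, 0.1]
finger_gap: 0.453
```

```bash
python3 - <<'E'
from h import *
im,d,c,st=snap("wrist","w2"); print(manip.finger_overhang, st["t"],st["tcp_pos"],st["tool_rot"].round(3),st["q"].round(3),st["force"].round(2))
E
```

```text
0.0726 1.7 [0.49260152 0.29297189 0.2134446 ] [ 0.524  0.852 -0.    -0.   ] [ 0.342  0.578  1.648 -0.     0.916 -0.126] [-0.39 -0.11  0.05]
```

View pics/w2.png

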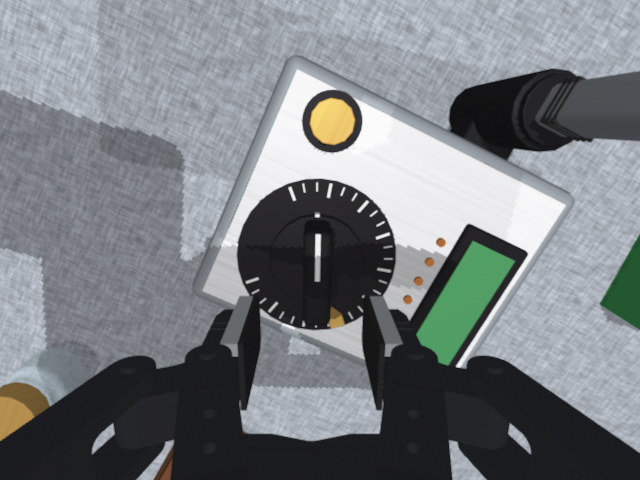

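The bar is now almost vertical in the image at x≈318, and the finger gap is centred near x≈311. I'll measure the offset.

```bash
python3 - <<'E'
from h import *
import pickle
st,c=pickle.load(open('pics/w2.pkl','rb'))
T=Rot.from_quat(st["tool_rot"]).as_matrix()
im=cv2.imread('pics/w2.png')
g=cv2.resize(im[170:340,220:420],None,fx=4,fy=3.5,interpolation=cv2.INTER_CUBIC); cv2.imwrite('pics/w2z.png',g)
for n,uv,z in [("scale",(316.5,254),.0575),("linea",(318,236),.093),("lineb",(318,282),.093),("spot",(317.5,215),.061),("ref",(332,121),.058)]:
    X=onz(c,uv,z)[0]; print(n,X,((X-st["tcp_pos"])@T).round(4))
E
```

```text
scale [0.49475296 0.29260825 0.0575    ] [-0.0013  0.0019  0.1559]
linea [0.48569551 0.31097265 0.093     ] [0.0192 0.002  0.1204]
lineb [0.49641849 0.28998555 0.093     ] [-0.0044  0.0021  0.1204]
spot [0.48445844 0.31392173 0.061     ] [0.0224 0.0023 0.1524]
ref [0.46870122 0.36158921 0.058     ] [0.0721 0.0097 0.1554]
```

View pics/w2z.png

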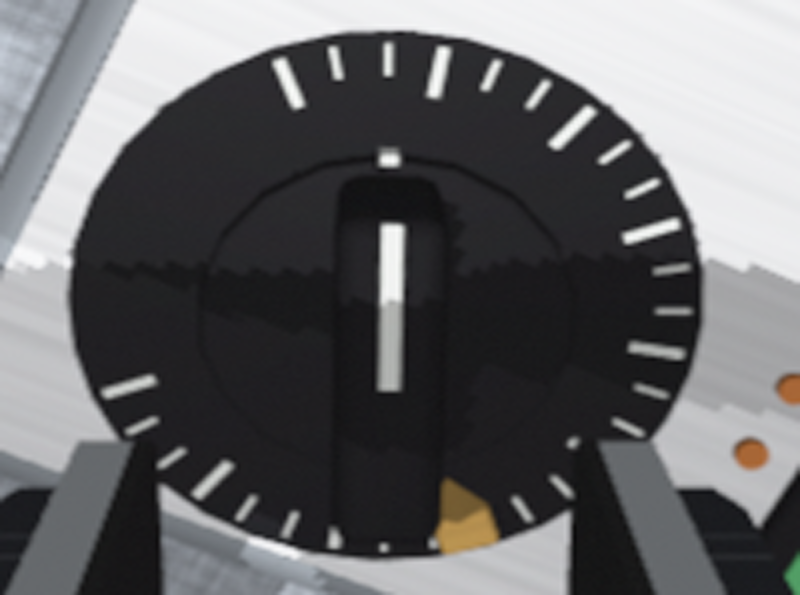

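apply_moves(increments=[[[-0.001,0.002,0.035,0],[0,0,0.03,0],[0,0,0.005,0],[0,0,0,0]]])

```text
t: 2.15
tcp_pos: [0.5002, 0.2969, 0.15]
tool_rot: [0.52, 0.854, 0.006, 0.005]
force: [0.8, -0.1, 0.3]
finger_gap: 0.449
```

apply_moves(increments=[[[0,0,0,0],[0,0,0,0],[0,0,0,0],[0,0,0,0],[0,0,0,0]]], fingers=0.0, newtons=20)

```text
t: 2.65
tcp_pos: [0.4948, 0.2944, 0.1519]
tool_rot: [0.519, 0.855, -0.0, 0.001]
force: [0.5, -0.5, -9.8]
finger_gap: 0.161
```

apply_moves(increments=[[[0,0,0,8],[0,0,0,8],[0,0,0,8],[0,0,0,8],[0,0,0,8]]])

```text
t: 3.15
tcp_pos: [0.4977, 0.2949, 0.1519]
tool_rot: [0.787, 0.617, 0.003, 0.003]
force: [2.9, -1.9, -10.8]
finger_gap: 0.162
```

```bash
python3 - <<'E'
from h import *
s=manip.sense();print({k:np.round(v,3).tolist() for k,v in s.items() if k!='tau'})
E
```

```text
{'t': 3.15, 'q': [0.343, 0.677, 1.674, -0.006, 0.784, 0.589], 'qd': [-0.002, 0.003, -0.009, -0.009, -0.004, 1.437], 'tcp_pos': [0.498, 0.295, 0.152], 'tool_rot': [0.787, 0.617, 0.003, 0.003], 'force': [2.868, -1.921, -10.782], 'ft_torque': [-0.16, -0.235, 0.063], 'finger_gap': 0.162}
```

apply_moves(increments=[[[0,0,0,8],[0,0,0,8],[0,0,0,8],[0,0,0,8],[0,0,0,8]]])

```text
t: 3.65
tcp_pos: [0.5004, 0.2933, 0.1519]
tool_rot: [0.955, 0.298, 0.004, 0.004]
force: [1.8, -2.5, -9.6]
finger_gap: 0.161
```

apply_moves(increments=[[[0,0,0,8],[0,0,0,8],[0,0,0,8],[0,0,0,8],[0,0,0,8]]])

```text
t: 4.15
tcp_pos: [0.5014, 0.2904, 0.1519]
tool_rot: [0.998, -0.059, 0.005, 0.006]
force: [1.1, -2.4, -10.0]
finger_gap: 0.155
```

```bash
python3 - <<'E'
from h import *
s=manip.sense();print({k:np.round(v,3).tolist() for k,v in s.items() if k!='tau'})
print(Rot.from_quat(s['tool_rot']).as_matrix()[:,0], np.degrees(np.arctan2(*Rot.from_quat(s['tool_rot']).as_matrix()[[1,0],0])))
E
```

```text
{'t': 4.15, 'q': [0.338, 0.679, 1.669, -0.02, 0.79, 2.041], 'qd': [-0.006, 0.002, -0.001, -0.014, 0.013, 1.437], 'tcp_pos': [0.501, 0.29, 0.152], 'tool_rot': [0.998, -0.059, 0.005, 0.006], 'force': [1.072, -2.402, -10.049], 'ft_torque': [-0.248, 0.015, 0.032], 'finger_gap': 0.155}
[ 0.99289626 -0.11856163  0.01000741] -6.809440088114707
```

apply_moves(increments=[[[-0.001,0,0,8],[-0.001,0,0,8],[-0.001,0,0,8],[-0.001,0,0,8],[0,0,0,5]]])

```text
t: 4.65
tcp_pos: [0.4999, 0.2879, 0.1519]
tool_rot: [0.923, -0.384, 0.008, 0.007]
force: [-1.3, 0.2, -8.1]
finger_gap: 0.156
```

apply_moves(increments=[[[0,0,0,0],[0,0,0,0]]])

```text
t: 4.85
tcp_pos: [0.5, 0.2879, 0.152]
tool_rot: [0.923, -0.384, 0.008, 0.007]
force: [1.0, -1.6, -9.9]
finger_gap: 0.154
```

```bash
python3 - <<'E'
from h import *
im,d,c,s=snap("wrist","w3");print({k:np.round(v,3).tolist() for k,v in s.items() if k!='tau'})
print(np.degrees(np.arctan2(*Rot.from_quat(s['tool_rot']).as_matrix()[[1,0],0])))
E
```

```text
{'t': 4.85, 'q': [0.337, 0.677, 1.674, -0.029, 0.789, 2.717], 'qd': [-0.002, -0.001, -0.001, 0.002, 0.004, 0.001], 'tcp_pos': [0.5, 0.288, 0.152], 'tool_rot': [0.923, -0.384, 0.008, 0.007], 'force': [1.046, -1.634, -9.88], 'ft_torque': [0.135, 0.045, -0.082], 'finger_gap': 0.154}
-45.16244431508477
```

View pics/w3.png

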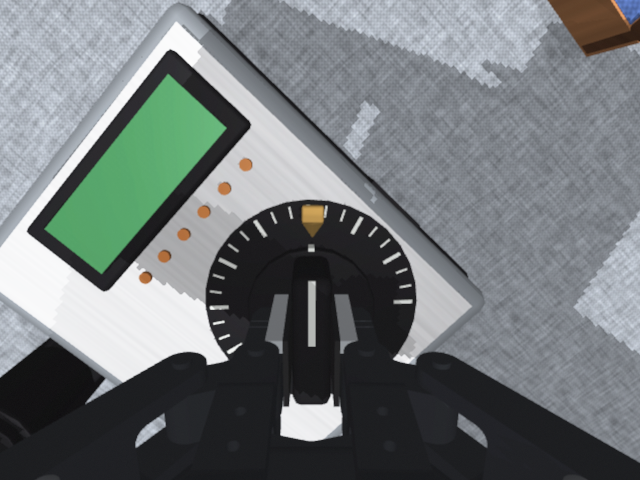

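The pointer spot at (311,248) lines up with the rider tip at (313,237), off by less than 1 mm. I'll release and rise.

apply_moves(increments=[[[0,0,0,0],[0,0,0,0],[0,0,0,0],[0,0,-0.02,0],[0,0,-0.03,0]]], fingers=0.45)

```text
t: 5.4
tcp_pos: [0.5008, 0.2898, 0.205]
tool_rot: [0.924, -0.382, 0.009, 0.006]
force: [-0.3, 0.3, 0.4]
finger_gap: 0.452
```

```bash
python3 - <<'E'
from h import *
im,d,c,s=snap("wrist","w4");print({k:np.round(v,3).tolist() for k,v in s.items() if k!='tau'})
E
```

```text
{'t': 5.4, 'q': [0.34, 0.596, 1.641, -0.027, 0.898, 2.712], 'qd': [0.013, -0.47, -0.197, 0.016, 0.663, -0.016], 'tcp_pos': [0.501, 0.29, 0.205], 'tool_rot': [0.924, -0.382, 0.009, 0.006], 'force': [-0.303, 0.337, 0.441], 'ft_torque': [0.014, 0.002, -0.006], 'finger_gap': 0.452}
```

View pics/w4.png

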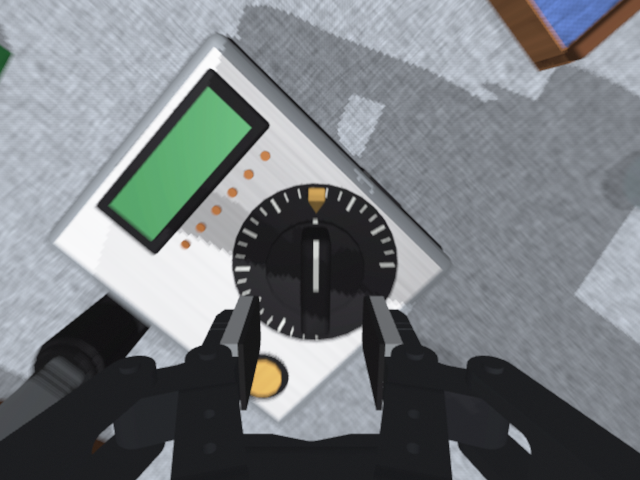

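```bash
python3 - <<'E'
from h import *
d=np.load('pics/scene0d.npy');P=cloud(cam("scene"),d).reshape(-1,3)
q=P[(np.hypot(P[:,0]-.555,P[:,1]-.409)<.14)&(P[:,2]>.07)]
for x in np.arange(.40,.70,.02):
    print("%.2f"%x,[ "%3d"%(1000*q[(abs(q[:,0]-x)<.01)&(abs(q[:,1]-y)<.01)][:,2].max(initial=0)) for y in np.arange(.26,.56,.02)])
im,dd,c,st=snap("side","s1")
E
```

```text
0.40 ['  0', '  0', '  0', '  0', '  0', '  0', '  0', '  0', '  0', '  0', '  0', '  0', '  0', '  0', '  0', '  0']
0.42 ['  0', '  0', '  0', '  0', '  0', '  0', '  0', '  0', '  0', '  0', '  0', '  0', '  0', '  0', '  0', '  0']
0.44 ['  0', '  0', '  0', '  0', '  0', '  0', '  0', '  0', '  0', '  0', '  0', '  0', '  0', '  0', '  0', '  0']
0.46 ['  0', '  0', '  0', '  0', '  0', '  0', '  0', '  0', '  0', '  0', '  0', '  0', '  0', '  0', '  0', '  0']
0.48 ['  0', '  0', ' 96', ' 96', '  0', '  0', '  0', '  0', '  0', '  0', '  0', '  0', '  0', '149', '149', '  0']
0.50 ['  0', ' 97', ' 97', ' 95', '  0', '  0', '  0', '  0', '  0', '  0', '  0', '  0', '  0', '153', '155', '  0']
0.52 ['  0', ' 93', '  0', '  0', '  0', '  0', '  0', '  0', '  0', '  0', '  0', '  0', '  0', '154', '153', '  0']
0.54 ['  0', '  0', '  0', '  0', '  0', '  0', '  0', '163', '162', '  0', '  0', '  0', '  0', '151', '154', '  0']
0.56 ['  0', '  0', '  0', '  0', '  0', '  0', '  0', '164', '163', '  0', '  0', '  0', '  0', '104', '153', '  0']
0.58 ['  0', '  0', '  0', '  0', '  0', '  0', '  0', ' 93', ' 91', '  0', '  0', '  0', '  0', '  0', '152', '  0']
0.60 ['  0', '  0', '  0', '  0', '  0', '  0', '  0', '  0', '  0', '  0', '  0', '  0', '  0', '  0', '  0', '  0']
0.62 ['  0', '  0', '  0', '  0', '  0', '  0', '  0', '  0', '  0', '  0', '  0', '  0', '  0', '  0', '  0', '  0']
0.64 ['  0', '  0', '  0', '  0', '  0', '  0', '  0', '  0', '  0', '  0', '  0', '  0', '  0', '  0', '  0', '  0']
0.66 ['  0', '  0', '  0', '  0', '  0', '  0', '  0', '  0', '  0', '  0', '  0', '  0', '  0', '  0', '  0', '  0']
0.68 ['  0', '  0', '  0', '  0', '  0', '  0', '  0', '  0', '  0', '  0', '  0', '  0', '  0', '  0', '  0', '  0']
```

apply_moves(increments=[[[0,0,-0.045,-8],[0,0,-0.045,-8],[0,0,0,-8],[0,0,0,-8],[0,0,0,-8]]], fingers=0.6)

```text
t: 6.0
tcp_pos: [0.5023, 0.293, 0.304]
tool_rot: [0.999, -0.028, 0.014, 0.006]
force: [0.4, 0.4, 0.6]
finger_gap: 0.6
```

apply_moves(increments=[[[0,0,0,-6],[0,0,0,0]]])

```text
t: 6.2
tcp_pos: [0.5023, 0.2931, 0.3047]
tool_rot: [1.0, 0.027, 0.015, 0.006]
force: [-0.3, -0.1, -1.0]
finger_gap: 0.594
```

```bash
python3 - <<'E'
from h import *
im,d,c,s=snap("wrist","w5");print({k:np.round(v,3).tolist() for k,v in s.items() if k!='tau'})
print(Rot.from_quat(s['tool_rot']).as_matrix().round(4))
E
```

```text
{'t': 6.2, 'q': [0.345, 0.462, 1.555, -0.024, 1.101, 1.872], 'qd': [0.001, -0.003, 0.003, 0.001, -0.001, 0.025], 'tcp_pos': [0.502, 0.293, 0.305], 'tool_rot': [1.0, 0.027, 0.015, 0.006], 'force': [-0.29, -0.142, -1.046], 'ft_torque': [-0.011, 0.016, 0.023], 'finger_gap': 0.594}
[[ 0.9981  0.0539  0.0302]
 [ 0.0543 -0.9985 -0.0118]
 [ 0.0295  0.0134 -0.9995]]
```

View pics/w5.png

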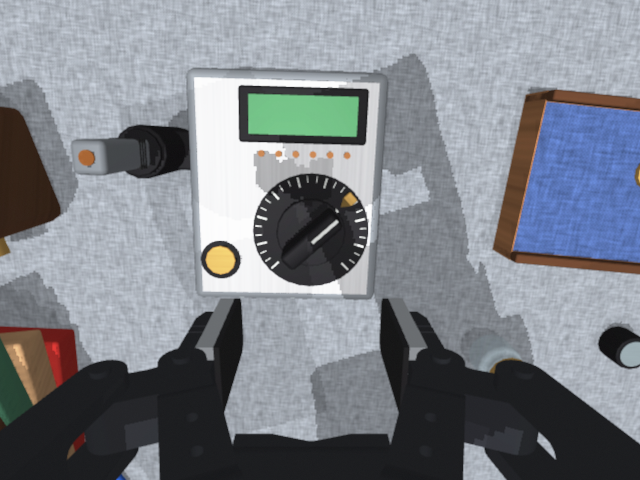

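The wrist view shows the probe top at (87,157) and the tester nearly axis-aligned. The tool has about 1.8° of tilt, which I can live with. I'll compute the approach to the probe.

```bash
cat > rel.py <<'E'
from h import *
def rel(X,s=None):
    s=s or manip.sense(); return ((np.array(X)-s["tcp_pos"])@Rot.from_quat(s["tool_rot"]).as_matrix()).round(4)
E
python3 - <<'E'
from rel import *
import pickle
st,c=pickle.load(open('pics/w5.pkl','rb'))
p=onz(c,(87,157),.160)[0]; r=onz(c,(220.5,259.5),.058)[0]; fl=onz(c,(150,150),.095)[0]
a=onz(c,[(190,72),(386,76)],.052); print(a)
print("probe",p,"ref",r,"flange~",fl)
print("psi",np.degrees(np.arctan2(*(p-r)[[1,0]]))-np.degrees(np.arctan2(45,85)),np.linalg.norm((p-r)[:2]))
print(rel([p[0],p[1],.27]))
E
```

```text
[[0.60937801 0.38430756 0.052     ]
 [0.61459645 0.24062969 0.052     ]]
probe [0.55251625 0.40875748 0.16      ] ref [0.46902478 0.36103754 0.058     ] flange~ [0.55423479 0.40017742 0.095     ]
psi 1.853058106263095 0.09616662316442084
[ 0.0551 -0.1133  0.0348]
```

apply_moves(increments=[[[0.0185,-0.038,0.005,1.5],[0.0185,-0.038,0.01,0],[0.018,-0.037,0.01,0],[0,0,0,0],[0,0,0,0]]])

```text
t: 6.75
tcp_pos: [0.5551, 0.4099, 0.2773]
tool_rot: [1.0, 0.006, 0.014, 0.007]
force: [-0.1, 1.2, -0.1]
finger_gap: 0.599
```

```bash
python3 - <<'E'
from rel import *
im,d,c,s=snap("wrist","w6");print({k:np.round(v,3).tolist() for k,v in s.items() if k in('t','tcp_pos','tool_rot','q','force')})
print(Rot.from_quat(s['tool_rot']).as_matrix().round(4)[:,2], rel([.5526,.4085,.172]))
E
```

```text
{'t': 6.75, 'q': [0.483, 0.64, 1.29, -0.027, 1.193, 2.051], 'tcp_pos': [0.555, 0.41, 0.277], 'tool_rot': [1.0, 0.006, 0.014, 0.007], 'force': [-0.114, 1.192, -0.139]}
[ 0.0281 -0.0137 -0.9995] [-0.0053 -0.0002  0.1051]
```

View pics/w6.png

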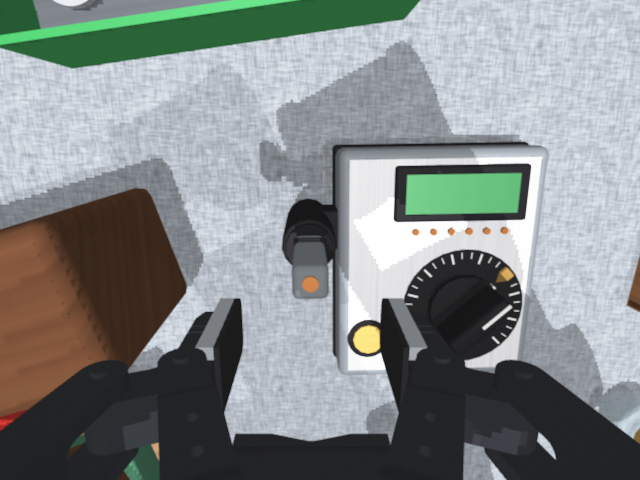

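apply_moves(increments=[[[-0.002,0,0.03,0],[-0.002,0,0.03,0],[-0.002,0,0.025,0],[0,0,0.012,0],[0,0,0,0]]])

```text
t: 7.3
tcp_pos: [0.5516, 0.4038, 0.182]
tool_rot: [1.0, 0.002, 0.016, 0.006]
force: [-0.3, -0.2, -0.5]
finger_gap: 0.601
```

```bash
python3 - <<'E'
from rel import *
s=manip.sense();print({k:np.round(v,4).tolist() for k,v in s.items() if k in('t','tcp_pos','tool_rot','q','force')})
print(Rot.from_quat(s['tool_rot']).as_matrix().round(4)[:,2], rel([.5526,.4085,.172]))
E
```

```text
{'t': 7.3, 'q': [0.4774, 0.7401, 1.3821, -0.0306, 0.9971, 2.0604], 'tcp_pos': [0.5516, 0.4038, 0.182], 'tool_rot': [0.9999, 0.0021, 0.0159, 0.0063], 'force': [-0.2779, -0.1752, -0.5003]}
[ 0.0318 -0.0125 -0.9994] [ 0.0007 -0.0048  0.01  ]
```

apply_moves(increments=[[[-0.0005,-0.005,0.009,0],[0,0,0,0],[0,0,0,0]]])

```text
t: 7.6
tcp_pos: [0.553, 0.4089, 0.1758]
tool_rot: [1.0, 0.001, 0.018, 0.005]
force: [0.2, 0.2, 0.1]
finger_gap: 0.592
```

apply_moves(increments=[[[0,0,0,0],[0,0,0,0],[0,0,0,0],[0,0,0,0],[0,0,0,0]]], fingers=0, newtons=50)

```text
t: 8.1
tcp_pos: [0.5538, 0.4097, 0.1784]
tool_rot: [1.0, 0.001, 0.02, 0.004]
force: [-0.9, -0.3, -1.1]
finger_gap: 0.204
```

```bash
python3 - <<'E'
from rel import *
im,d,c,s=snap("wrist","w7");print({k:np.round(v,4).tolist() for k,v in s.items() if k in('t','tcp_pos','tool_rot','q','force','finger_gap')})
print(Rot.from_quat(s['tool_rot']).as_matrix().round(4)[:,2])
E
```

```text
{'t': 8.1, 'q': [0.4837, 0.7484, 1.375, -0.0312, 0.9864, 2.0685], 'tcp_pos': [0.5538, 0.4097, 0.1784], 'tool_rot': [0.9998, 0.0014, 0.0202, 0.0041], 'force': [-0.8632, -0.3451, -1.094], 'finger_gap': 0.2043}
[ 0.0404 -0.0082 -0.9991]
```

View pics/w7.png

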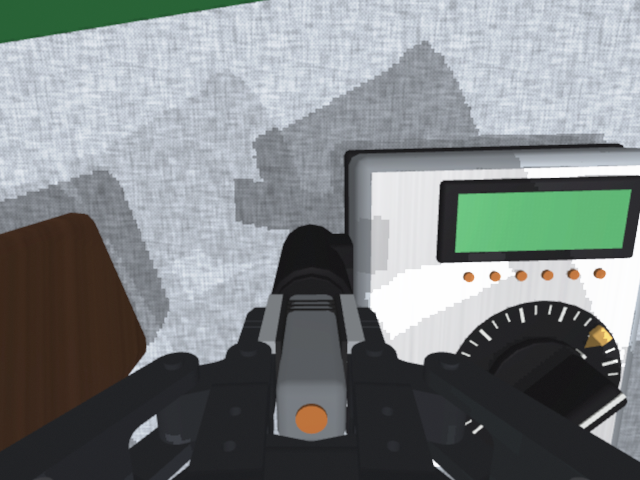

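```bash
python3 - <<'E'
from rel import *
s=manip.sense(); print("tip rel", rel([.5526,.4085,.015]), Rot.from_quat(s['tool_rot']).as_matrix().round(4)[2])
E
```

```text
tip rel [-0.0078 -0.0002  0.1632] [ 0.0404  0.0083 -0.9992]
```

apply_moves(increments=[[[0.0004,0,-0.01,0],[0.001,0,-0.025,0],[0.001,0,-0.025,0],[0.001,0,-0.025,0],[0.0008,0,-0.02,0]]])

```text
t: 8.65
tcp_pos: [0.5524, 0.4098, 0.2841]
tool_rot: [1.0, 0.001, 0.016, 0.006]
force: [0.2, 0.6, -0.3]
finger_gap: 0.202
```

apply_moves(increments=[[[0.0002,0,-0.005,0],[0,0,0,0]]])

```text
t: 8.85
tcp_pos: [0.5537, 0.4106, 0.2941]
tool_rot: [1.0, 0.001, 0.02, 0.004]
force: [0.4, -1.1, -0.4]
finger_gap: 0.202
```

```bash
python3 - <<'E'
from rel import *
im,d,c,s=snap("side","s2");im,d,c,s=snap("wrist","w8");print({k:np.round(v,4).tolist() for k,v in s.items() if k in('t','tcp_pos','tool_rot','q','force','finger_gap')})
print(Rot.from_quat(s['tool_rot']).as_matrix().round(4)[:,2], Rot.from_quat(s['tool_rot']).as_matrix().round(4)[2])
sd=cv2.imread('pics/s2.png')[80:260,180:320]; cv2.imwrite('pics/s2z.png',cv2.resize(sd,None,fx=3.3,fy=3.3))
E
```

```text
{'t': 8.9, 'q': [0.4849, 0.6189, 1.284, -0.0277, 1.2079, 2.0625], 'tcp_pos': [0.5536, 0.4106, 0.2937], 'tool_rot': [0.9998, 0.0013, 0.0197, 0.0043], 'force': [0.7729, 0.1666, -0.4937], 'finger_gap': 0.2025}
[ 0.0394 -0.0085 -0.9992] [ 0.0394  0.0086 -0.9992]
```

View pics/w8.png

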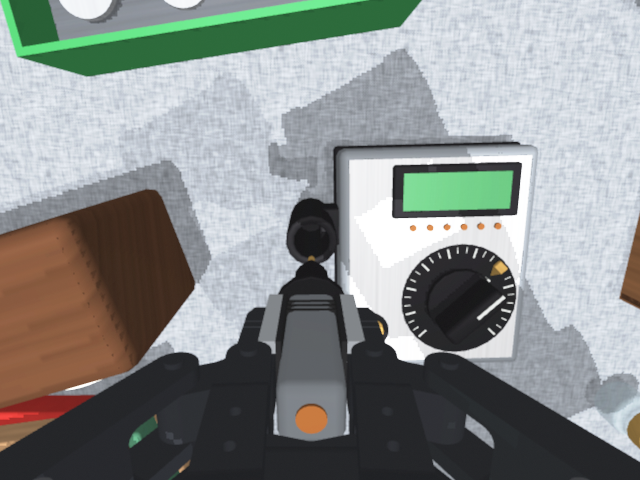

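View pics/s2z.png

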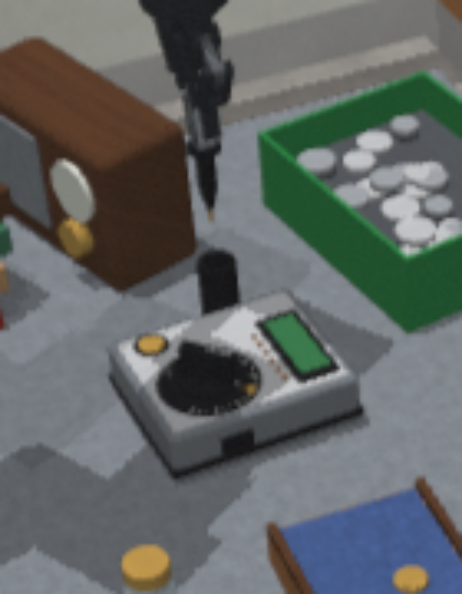

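The probe is held, with its pin at about (311,258) in the wrist view. I'll work out the tip offset and the move to the reference disc.

```bash
cat >> rel.py <<'E'
def tiptool(uv,tz=.163):
    m=manip.camera_model("wrist"); K=np.array(m["mtx"]);M=np.array(m["mount"])
    d=M[:3,:3]@np.array([(uv[0]-K[0,2])/K[0,0],(uv[1]-K[1,2])/K[1,1],1]); o=M[:3,3]
    return o+d*(tz-o[2])/d[2]
def tipworld(off,s=None):
    s=s or manip.sense(); return s["tcp_pos"]+Rot.from_quat(s["tool_rot"]).as_matrix()@np.array(off)
def go(X,off,s=None):  # tool-frame shift bringing tip to X
    s=s or manip.sense(); return (Rot.from_quat(s["tool_rot"]).as_matrix().T@(np.array(X)-tipworld(off,s))).round(4)
E
python3 - <<'E'
from rel import *
im=cv2.imread('pics/w8.png'); cv2.imwrite('pics/w8z.png',cv2.resize(im[190:330,250:370],None,fx=4,fy=4,interpolation=cv2.INTER_CUBIC))
print(tiptool((311,258)))
E
```

```text
[-8.36100984e-03 -9.88605515e-05  1.63000000e-01]
```

View pics/w8z.png

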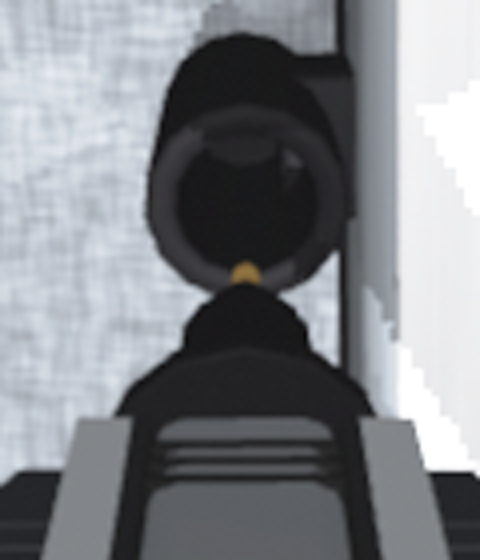

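```bash
python3 - <<'E'
from rel import *
off=(-.008,0,.163); print(tipworld(off),go((.469,.361,.08),off))
E
```

```text
[0.55143005 0.40878134 0.12947997] [-0.0844  0.0471  0.0468]
```

apply_moves(increments=[[[-0.028,0.016,0,0],[-0.028,0.016,0,0],[-0.028,0.015,0.013,0],[0,0,0.03,0],[0,0,0,0]]])

```text
t: 9.45
tcp_pos: [0.4653, 0.3592, 0.2392]
tool_rot: [1.0, 0.001, 0.014, 0.007]
force: [-0.6, -0.3, -1.0]
finger_gap: 0.207
```

```bash
python3 - <<'E'
from rel import *
off=(-.008,0,.163); print(tipworld(off),go((.469,.361,.058),off)); im,d,c,s=snap("wrist","w9"); print(s["force"].round(2),s["tool_rot"].round(3))
E
```

```text
[0.46170464 0.35679109 0.0760769 ] [ 0.0068 -0.0045  0.0182]
[-0.61 -0.27 -1.04] [1.    0.001 0.014 0.007]
```

View pics/w9.png

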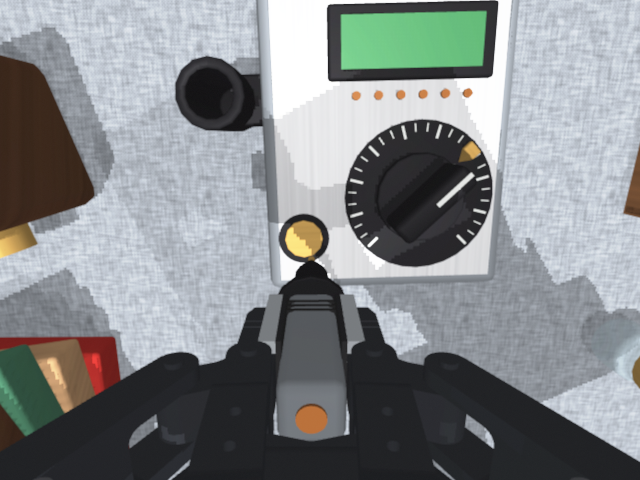

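apply_moves(increments=[[[0.007,-0.0045,0.005,0],[0,0,0.007,0],[0,0,0,0]]])

```text
t: 9.8
tcp_pos: [0.4767, 0.3659, 0.2299]
tool_rot: [1.0, 0.001, 0.017, 0.006]
force: [-0.0, 0.4, -1.1]
finger_gap: 0.205
```

```bash
python3 - <<'E'
from rel import *
off=(-.008,0,.163); print(tipworld(off),go((.469,.361,.058),off)); print(manip.sense()["force"].round(2))
E
```

```text
[0.47419021 0.36409191 0.06677654] [-0.0055  0.003   0.0086]
[-0.04  0.42 -1.09]
```

apply_moves(increments=[[[-0.004,0.0025,0.003,0],[0,0,0.004,0],[0,0,0.003,0],[0,0,0,0]]])

```text
t: 10.2
tcp_pos: [0.4743, 0.3639, 0.2203]
tool_rot: [1.0, 0.001, 0.019, 0.005]
force: [0.4, -0.5, 0.5]
finger_gap: 0.204
```

```bash
python3 - <<'E'
from rel import *
off=(-.008,0,.163); print(tipworld(off),go((.469,.361,.058),off)); print(manip.sense()["force"].round(2))
E
```

```text
[0.47235146 0.36229546 0.0571725 ] [-0.0033  0.0013 -0.0009]
[ 0.36 -0.54  0.52]
```

apply_moves(increments=[[[-0.002,0,0.003,0],[0,0,0.003,0],[0,0,0,0]]])

```text
t: 10.5
tcp_pos: [0.4735, 0.3639, 0.2154]
tool_rot: [1.0, 0.001, 0.02, 0.004]
force: [-0.2, 0.2, 2.2]
finger_gap: 0.206
```

```bash
python3 - <<'E'
from rel import *
off=(-.008,0,.163); print(tipworld(off),go((.469,.361,.058),off)); s=manip.sense();print(s["force"].round(2),s["finger_gap"]); im,d,c,s=snap("wrist","w10")
E
```

```text
[0.47212773 0.36246567 0.05222076] [-0.0029  0.0015 -0.0059]
[-0.24  0.21  2.18] 0.20591706659376488
```

View pics/w10.png

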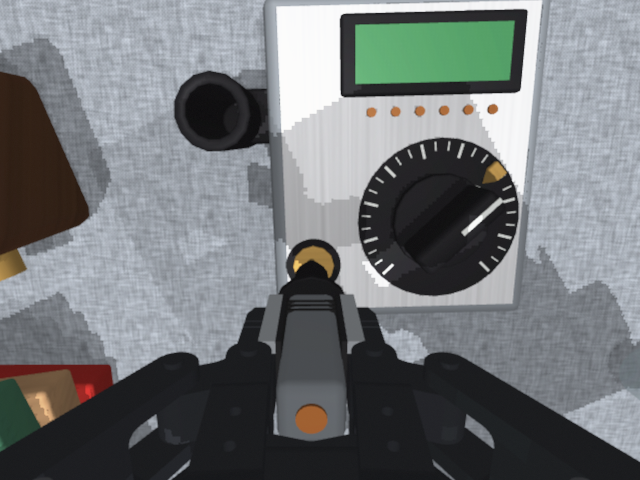

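The pin is on the brass disc at about (313,262), with a force near 2.2 N. I'll hold it there.

apply_moves(increments=[[[0,0,0.0005,0],[0,0,0.0005,0],[0,0,0.0005,0],[0,0,0,0],[0,0,0,0]]])

```text
t: 11.05
tcp_pos: [0.4735, 0.3639, 0.2149]
tool_rot: [1.0, 0.001, 0.021, 0.004]
force: [0.2, -0.9, 2.9]
finger_gap: 0.2
```

```bash
python3 - <<'E'
from rel import *
off=(-.008,0,.163); print(tipworld(off)); s=manip.sense();print(s["force"].round(2),s["finger_gap"])
im,d,c,s=snap("side","s3"); 
cs=cam("side")
cv2.imwrite('pics/s3z.png',cv2.resize(cv2.imread('pics/s3.png')[220:380,230:400],None,fx=4,fy=3.7,interpolation=cv2.INTER_CUBIC))
E
```

```text
[0.47217174 0.36246798 0.05167229]
[ 0.19 -0.95  2.86] 0.19980180528196353
```

View pics/s3z.png

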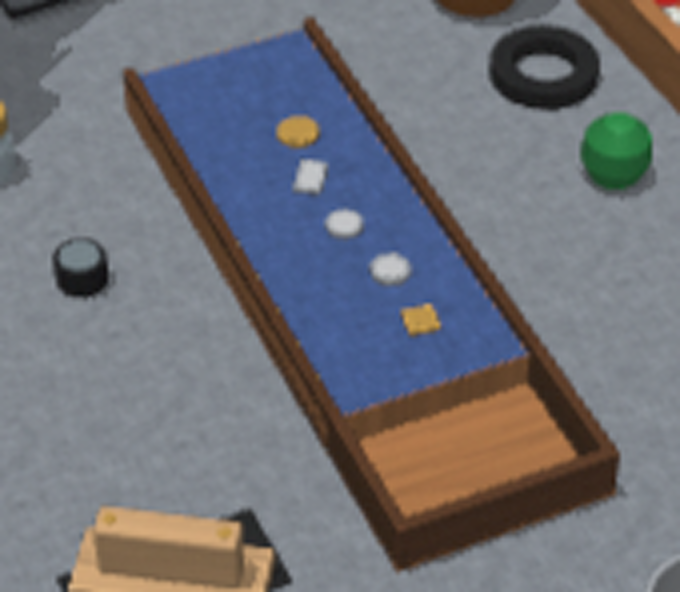

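The reference press held at 2.2–2.9 N for about 0.6 s. The side view shows all five pieces undisturbed, so I'll measure them in both views.

```bash
cat > pieces.py <<'E'
from rel import *
def find(im,c,z=.037,xr=(.47,.61),yr=(-.24,.115),amin=15):
    hsv=cv2.cvtColor(im,cv2.COLOR_RGB2HSV); h,s,v=cv2.split(hsv)
    m=(((s<60)&(v>110))|((h>10)&(h<32)&(s>90)&(v>90))).astype(np.uint8)
    # restrict to bed
    vv,uu=np.mgrid[0:480,0:640]; X=onz(c,np.c_[uu.ravel(),vv.ravel()],z).reshape(480,640,3)
    A=np.array([.537,-.104]); th=np.radians(-2.75); ex=np.array([np.cos(th),np.sin(th)]); ey=np.array([-np.sin(th),np.cos(th)])
    L=np.stack([(X[...,:2]-A)@ex,(X[...,:2]-A)@ey],-1)
    m[(abs(L[...,0])>.056)|(L[...,1]>.215)|(L[...,1]<-.118)]=0
    n,lab,st,ce=cv2.connectedComponentsWithStats(m)
    r=[]
    for i in range(1,n):
        if st[i,4]>=amin: r.append((onz(c,ce[i],z)[0],ce[i],st[i,4]))
    return sorted(r,key=lambda a:-a[0][1])
E
python3 - <<'E'
from pieces import *
im,d,c,s=snap("scene","c3")
for n,c in(("c3",cam("scene")),("s3",cam("side"))):
    im=cv2.imread(f'pics/{n}.png')[:,:,::-1].copy()
    for X,uv,a in find(im,c): print(n,X.round(4),uv.round(1),a)
E
```

```text
c3 [0.5544 0.0115 0.037 ] [333.3 260.9] 137
c3 [ 0.5431 -0.0321  0.037 ] [311.3 261. ] 110
c3 [ 0.5423 -0.0815  0.037 ] [287.5 265.7] 97
c3 [ 0.5497 -0.1307  0.037 ] [264.4 273.9] 111
c3 [ 0.5453 -0.1769  0.037 ] [241.3 277. ] 89
s3 [0.5561 0.0114 0.037 ] [304.1 254.9] 75
s3 [ 0.5436 -0.0321  0.037 ] [307.1 267.2] 61
s3 [ 0.5431 -0.0818  0.037 ] [315.7 280. ] 56
s3 [ 0.5502 -0.1312  0.037 ] [327.2 292.3] 69
s3 [ 0.5467 -0.1773  0.037 ] [334.7 305.6] 59
```

apply_moves(increments=[[[0.0005,0,-0.015,0],[0.001,0,-0.03,0],[0.001,0,-0.03,0],[0.001,0,-0.01,0],[0,0,0,0]]])

```text
t: 11.65
tcp_pos: [0.4723, 0.3645, 0.2979]
tool_rot: [1.0, 0.001, 0.017, 0.005]
force: [-0.1, -0.4, -0.6]
finger_gap: 0.206
```

```bash
python3 - <<'E'
from pieces import *
off=(-.008,0,.163); s=manip.sense(); print(s["tcp_pos"],s["tool_rot"].round(3),s["force"]); print(tipworld(off),go((.555,.0115,.09),off))
print("vase base",onz(cam("scene"),(421,338),.03))
E
```

```text
[0.47230597 0.36454258 0.29792483] [1.    0.001 0.017 0.005] [-0.06151946 -0.37894958 -0.63501174]
[0.46988696 0.36282286 0.13475562] [0.0827 0.351  0.0513]
vase base [[0.75695185 0.12694101 0.03      ]]
```

apply_moves(increments=[[[0.0103,0.044,0,0],[0.0103,0.044,0,0],[0.0103,0.044,0,0],[0.0103,0.044,0,0],[0.0103,0.044,0,0]]])

```text
t: 12.15
tcp_pos: [0.522, 0.1439, 0.2934]
tool_rot: [1.0, 0.007, 0.012, 0.005]
force: [0.7, -0.7, -1.1]
finger_gap: 0.204
```

apply_moves(increments=[[[0.0103,0.044,0,0],[0.0103,0.044,0.01,0],[0.0103,0.04,0.01,0],[0,0,0,0],[0,0,0,0]]])

```text
t: 12.65
tcp_pos: [0.5539, 0.0051, 0.2659]
tool_rot: [1.0, 0.003, 0.006, 0.004]
force: [-0.5, -0.2, -0.4]
finger_gap: 0.202
```

```bash
python3 - <<'E'
from pieces import *
off=(-.008,0,.163); im,d,c,s=snap("wrist","w11"); print(s["tcp_pos"],s["tool_rot"].round(3),s["force"].round(1)); print(tipworld(off),go((.555,.0115,.0385),off))
print(Rot.from_quat(s['tool_rot']).as_matrix().round(3))
E
```

```text
[0.5539215  0.0050664  0.26589692] [1.    0.003 0.006 0.004] [-0.5 -0.2 -0.4]
[0.54800299 0.00381142 0.10282005] [ 0.0062 -0.0082  0.0643]
[[ 1.     0.005  0.012]
 [ 0.005 -1.    -0.008]
 [ 0.012  0.008 -1.   ]]
```

View pics/w11.png

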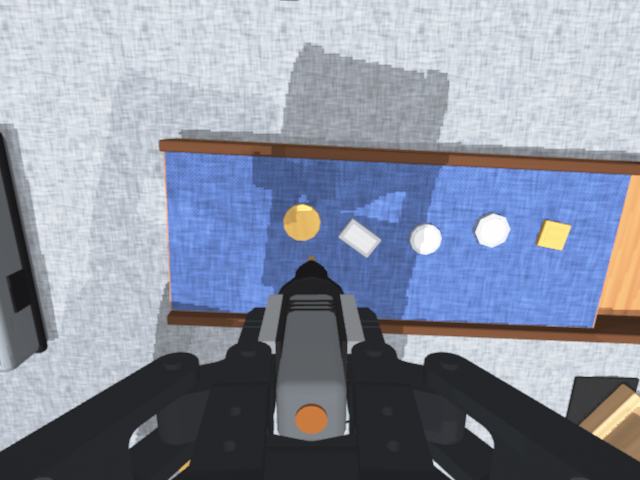

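The wrist view shows all five pieces: the medal at (302,223), bar (360,238), coin (426,239), button (492,230) and plaque (554,235). I'm descending onto the medal.

apply_moves(increments=[[[0.006,-0.008,0.01,0],[0,0,0.02,0],[0,0,0.02,0],[0,0,0.004,0],[0,0,0,0]]])

```text
t: 13.2
tcp_pos: [0.5603, 0.0218, 0.2081]
tool_rot: [1.0, 0.007, 0.006, 0.003]
force: [0.7, 0.4, -0.8]
finger_gap: 0.204
```

```bash
cat > st.py <<'E'
from pieces import *
import sys
off=(-.008,0,.163); T=list(map(float,sys.argv[1:4]))
s=manip.sense(); print("t",round(s["t"],2),"tip",tipworld(off,s).round(4),"go",go(T,off,s),"F",s["force"].round(1),"q",s["tool_rot"].round(3),"gap",round(s["finger_gap"],3))
if len(sys.argv)>4: snap("wrist",sys.argv[4])
E
python3 st.py .555 .0115 .0385
```

```text
t 13.2 tip [0.5542 0.0207 0.045 ] go [0.0006 0.0091 0.0066] F [ 0.7  0.4 -0.8] q [1.    0.007 0.006 0.003] gap 0.204
```

apply_moves(increments=[[[0,0.006,0,0],[0,0,0.003,0],[0,0,0,0]]])

```text
t: 13.5
tcp_pos: [0.5611, 0.0171, 0.2064]
tool_rot: [1.0, 0.009, 0.007, 0.003]
force: [-0.5, 0.9, -0.3]
finger_gap: 0.199
```

```bash
python3 st.py .555 .0115 .0385 w12
```

```text
t 13.5 tip [0.5555 0.0159 0.0433] go [-0.0007  0.0044  0.0048] F [-0.5  0.9 -0.3] q [1.    0.009 0.007 0.003] gap 0.199
```

View pics/w12.png

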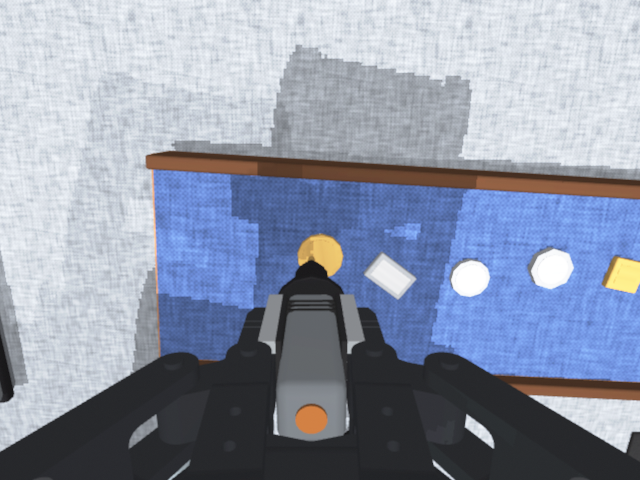

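apply_moves(increments=[[[0,0.004,0,0],[0,0,0.004,0],[0,0,0.004,0],[0,0,0.001,0],[0,0,0,0]]])

```text
t: 14.05
tcp_pos: [0.5624, 0.0121, 0.1988]
tool_rot: [1.0, 0.008, 0.009, 0.003]
force: [0.6, 1.0, 1.7]
finger_gap: 0.204
```

```bash
python3 st.py .555 .0115 .0385
```

```text
t 14.05 tip [0.5575 0.0108 0.0357] go [-0.0025 -0.0007 -0.0029] F [0.6 1.  1.7] q [1.    0.008 0.009 0.003] gap 0.204
```

apply_moves(increments=[[[0,0,0.0015,0],[0,0,0.0005,0],[0,0,0,0],[0,0,0,0],[0,0,0,0]]])

```text
t: 14.55
tcp_pos: [0.5625, 0.0121, 0.1974]
tool_rot: [1.0, 0.008, 0.009, 0.004]
force: [-0.9, 0.1, 3.1]
finger_gap: 0.205
```

```bash
python3 st.py .555 .0115 .0385
```

```text
t 14.55 tip [0.5576 0.0109 0.0342] go [-0.0025 -0.0007 -0.0043] F [-0.9  0.1  3.1] q [1.    0.008 0.009 0.004] gap 0.205
```

apply_moves(increments=[[[0,0,0.0003,0],[0,0,0.0003,0],[0,0,0,0],[0,0,0,0],[0,0,0,0]]])

```text
t: 15.05
tcp_pos: [0.5625, 0.0121, 0.1969]
tool_rot: [1.0, 0.008, 0.01, 0.004]
force: [-1.0, 0.9, 2.6]
finger_gap: 0.201
```

```bash
python3 st.py .555 .0115 .0385 w13
```

```text
t 15.05 tip [0.5576 0.0108 0.0338] go [-0.0025 -0.0007 -0.0048] F [-1.   0.9  2.6] q [1.    0.008 0.01  0.004] gap 0.201
```

View pics/w13.png

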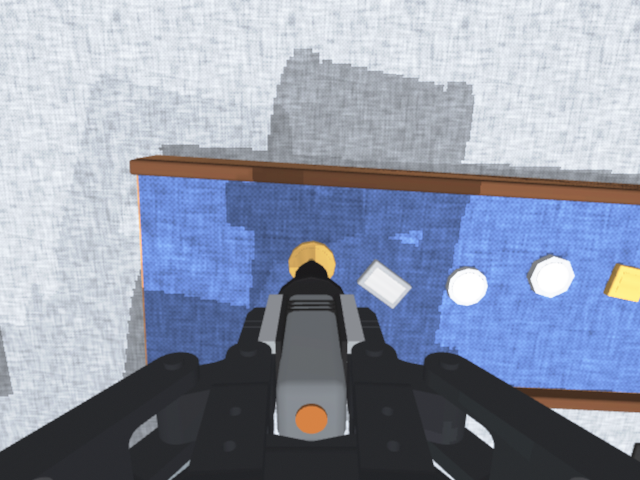

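Piece 1 has been pressed for over 1 s at about 3 N. On to piece 2.

apply_moves(increments=[[[0,0,-0.015,0],[0,0,-0.007,0],[-0.007,0.021,0,0],[-0.007,0.021,0,0],[0,0,0,0]]])

```text
t: 15.6
tcp_pos: [0.549, -0.0306, 0.2181]
tool_rot: [1.0, 0.009, 0.01, 0.004]
force: [0.3, -0.1, -0.9]
finger_gap: 0.21
```

```bash
python3 st.py .543 -.032 .0385 w14
```

```text
t 15.6 tip [ 0.5442 -0.032   0.055 ] go [-0.0016 -0.0002  0.0165] F [ 0.3 -0.1 -0.9] q [1.    0.009 0.01  0.004] gap 0.21
```

View pics/w14.png

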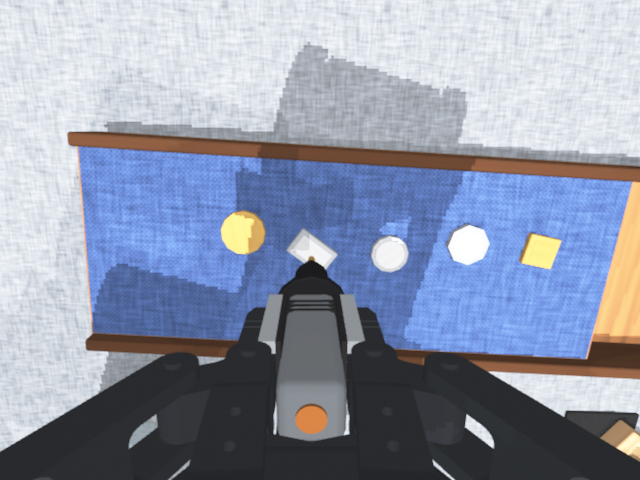

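apply_moves(increments=[[[-0.001,0,0.008,0],[0,0,0.006,0],[0,0,0.004,0],[0,0,0.001,0],[0,0,0,0]]])

```text
t: 16.15
tcp_pos: [0.5494, -0.0285, 0.197]
tool_rot: [1.0, 0.011, 0.01, 0.004]
force: [-0.1, -1.5, 1.8]
finger_gap: 0.204
```

```bash
python3 st.py .543 -.032 .0385
```

```text
t 16.15 tip [ 0.5448 -0.03    0.0339] go [-0.0017  0.002  -0.0046] F [-0.1 -1.5  1.8] q [1.    0.011 0.01  0.004] gap 0.204
```

apply_moves(increments=[[[0,0,0.0005,0],[0,0,0.0003,0],[0,0,0,0],[0,0,0,0],[0,0,0,0]]])

```text
t: 16.65
tcp_pos: [0.5493, -0.0284, 0.1972]
tool_rot: [1.0, 0.012, 0.01, 0.005]
force: [-0.6, -1.3, 3.1]
finger_gap: 0.202
```

```bash
python3 st.py .543 -.032 .0385
```

```text
t 16.65 tip [ 0.5448 -0.03    0.0341] go [-0.0017  0.002  -0.0045] F [-0.6 -1.3  3.1] q [1.    0.012 0.01  0.005] gap 0.202
```

apply_moves(increments=[[[0,0,0.0003,0],[0,0,0.0003,0],[0,0,0,0],[0,0,0,0],[0,0,0,0]]])

```text
t: 17.15
tcp_pos: [0.5493, -0.0284, 0.1967]
tool_rot: [1.0, 0.011, 0.01, 0.004]
force: [-1.1, -1.1, 2.6]
finger_gap: 0.203
```

```bash
python3 st.py .543 -.032 .0385 w15
```

```text
t 17.15 tip [ 0.5448 -0.0301  0.0336] go [-0.0017  0.0019 -0.0049] F [-1.1 -1.1  2.6] q [1.    0.011 0.01  0.004] gap 0.203
```

View pics/w15.png

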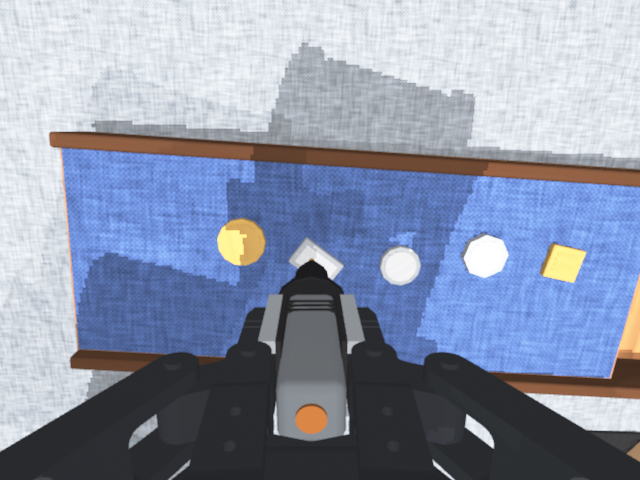

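apply_moves(increments=[[[0,0,-0.015,0],[0,0,-0.007,0],[-0.001,0.025,0,0],[-0.001,0.025,0,0],[0,0,0,0]]])

```text
t: 17.7
tcp_pos: [0.5482, -0.0773, 0.2181]
tool_rot: [1.0, 0.012, 0.011, 0.003]
force: [-0.0, 0.3, -0.6]
finger_gap: 0.205
```

```bash
python3 st.py .543 -.0817 .0385 w16
```

```text
t 17.7 tip [ 0.5437 -0.0783  0.0549] go [-0.0011  0.0033  0.0164] F [-0.   0.3 -0.6] q [1.    0.012 0.011 0.003] gap 0.205
```

View pics/w16.png

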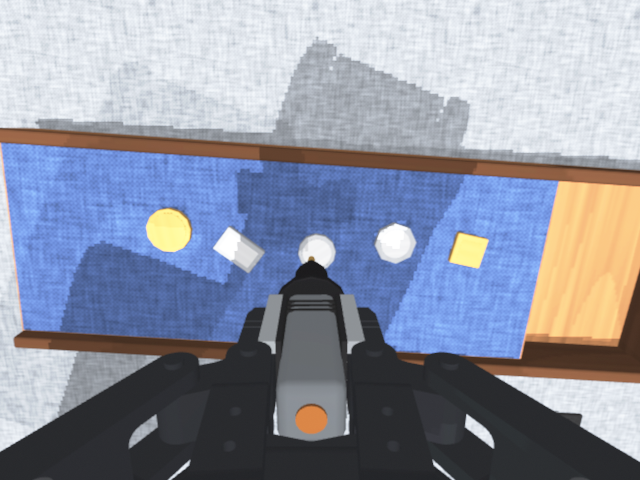

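apply_moves(increments=[[[-0.001,0.004,0.008,0],[0,0,0.006,0],[0,0,0.004,0],[0,0,0.0015,0],[0,0,0,0]]])

```text
t: 18.25
tcp_pos: [0.5471, -0.0784, 0.1962]
tool_rot: [1.0, 0.013, 0.01, 0.002]
force: [-0.1, -2.2, 3.3]
finger_gap: 0.204
```

```bash
python3 st.py .543 -.0817 .0385
```

```text
t 18.25 tip [ 0.5422 -0.0792  0.0331] go [ 0.0008  0.0025 -0.0054] F [-0.1 -2.2  3.3] q [1.    0.013 0.01  0.002] gap 0.204
```

apply_moves(increments=[[[0,0,0.0005,0],[0,0,0.0003,0],[0,0,0,0],[0,0,0,0],[0,0,0,0]]])

```text
t: 18.75
tcp_pos: [0.5471, -0.0783, 0.1966]
tool_rot: [1.0, 0.014, 0.01, 0.003]
force: [-0.2, -1.7, 2.5]
finger_gap: 0.204
```

```bash
python3 st.py .543 -.0817 .0385
```

```text
t 18.75 tip [ 0.5424 -0.0793  0.0335] go [ 0.0007  0.0025 -0.005 ] F [-0.2 -1.7  2.5] q [1.    0.014 0.01  0.003] gap 0.204
```

apply_moves(increments=[[[0,0,0.0003,0],[0,0,0.0003,0],[0,0,0,0],[0,0,0,0],[0,0,0,0]]])

```text
t: 19.25
tcp_pos: [0.547, -0.0782, 0.1961]
tool_rot: [1.0, 0.014, 0.01, 0.003]
force: [-0.3, -1.4, 3.0]
finger_gap: 0.201
```

```bash
python3 st.py .543 -.0817 .0385 w17
```

```text
t 19.25 tip [ 0.5423 -0.0793  0.0329] go [ 0.0007  0.0025 -0.0055] F [-0.3 -1.4  3. ] q [1.    0.014 0.01  0.003] gap 0.201
```

View pics/w17.png

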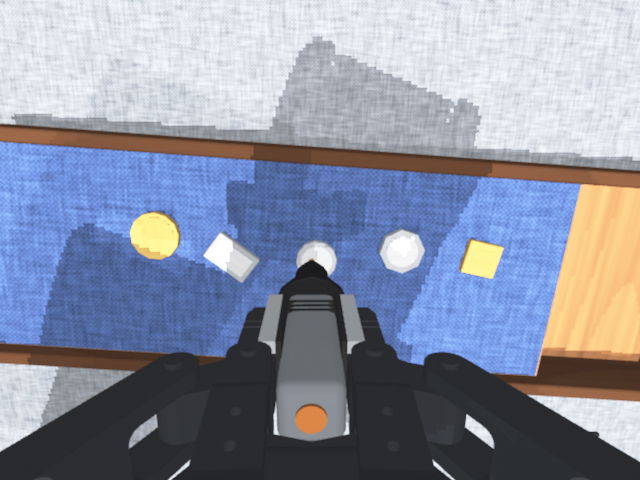

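apply_moves(increments=[[[0,0,-0.015,0],[0,0,-0.007,0],[0.003,0.027,0,0],[0.004,0.026,0,0],[0,0,0,0]]])

```text
t: 19.8
tcp_pos: [0.5549, -0.1296, 0.2169]
tool_rot: [1.0, 0.014, 0.009, 0.0]
force: [1.2, 0.4, -0.6]
finger_gap: 0.208
```

```bash
python3 st.py .550 -.131 .0385 w18
```

```text
t 19.8 tip [ 0.55   -0.1298  0.0538] go [-0.0003  0.0012  0.0153] F [ 1.2  0.4 -0.6] q [1.    0.014 0.009 0.   ] gap 0.208
```

View pics/w18.png

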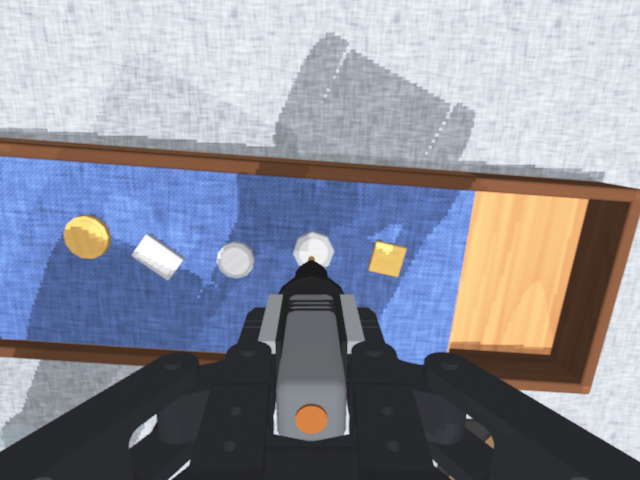

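apply_moves(increments=[[[0,0.003,0.008,0],[0,0,0.006,0],[0,0,0.003,0],[0,0,0.001,0],[0,0,0,0]]])

```text
t: 20.35
tcp_pos: [0.5537, -0.1288, 0.1965]
tool_rot: [1.0, 0.016, 0.008, -0.001]
force: [-0.7, -0.3, 3.0]
finger_gap: 0.204
```

```bash
python3 st.py .550 -.131 .0385
```

```text
t 20.35 tip [ 0.5482 -0.1288  0.0334] go [ 0.0018  0.0023 -0.005 ] F [-0.7 -0.3  3. ] q [ 1.     0.016  0.008 -0.001] gap 0.204
```

apply_moves(increments=[[[0,0,0.0005,0],[0,0,0.0003,0],[0,0,0,0],[0,0,0,0],[0,0,0,0]]])

```text
t: 20.85
tcp_pos: [0.5536, -0.1287, 0.197]
tool_rot: [1.0, 0.016, 0.008, -0.0]
force: [-1.6, -1.4, 2.0]
finger_gap: 0.204
```

```bash
python3 st.py .550 -.131 .0385
```

```text
t 20.85 tip [ 0.5482 -0.1288  0.0339] go [ 0.0018  0.0022 -0.0046] F [-1.6 -1.4  2. ] q [ 1.     0.016  0.008 -0.   ] gap 0.204
```

apply_moves(increments=[[[0,0,0.0003,0],[0,0,0.0003,0],[0,0,0,0],[0,0,0,0],[0,0,0,0]]])

```text
t: 21.35
tcp_pos: [0.5536, -0.1287, 0.1964]
tool_rot: [1.0, 0.016, 0.008, -0.0]
force: [-0.8, -1.9, 2.4]
finger_gap: 0.206
```

```bash
python3 st.py .550 -.131 .0385 w19
```

```text
t 21.35 tip [ 0.5482 -0.1288  0.0333] go [ 0.0018  0.0022 -0.0052] F [-0.8 -1.9  2.4] q [ 1.     0.016  0.008 -0.   ] gap 0.206
```

View pics/w19.png

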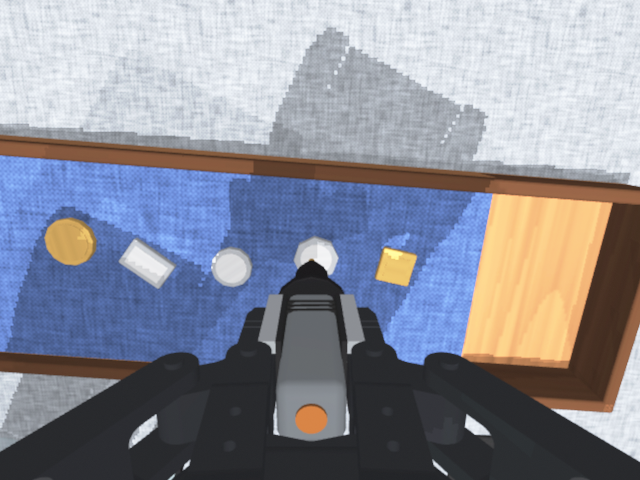

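Piece 4 is done. On to piece 5.

apply_moves(increments=[[[0,0,-0.015,0],[0,0,-0.007,0],[-0.001,0.024,0,0],[-0.001,0.024,0,0],[0,0,0,0]]])

```text
t: 21.9
tcp_pos: [0.5519, -0.1747, 0.2164]
tool_rot: [1.0, 0.016, 0.006, -0.004]
force: [0.0, 0.5, -0.1]
finger_gap: 0.202
```

```bash
python3 st.py .546 -.177 .0385 w20
```

```text
t 21.9 tip [ 0.546  -0.1738  0.0533] go [-0.0003  0.0033  0.0148] F [ 0.   0.5 -0.1] q [ 1.     0.016  0.006 -0.004] gap 0.202
```

View pics/w20.png

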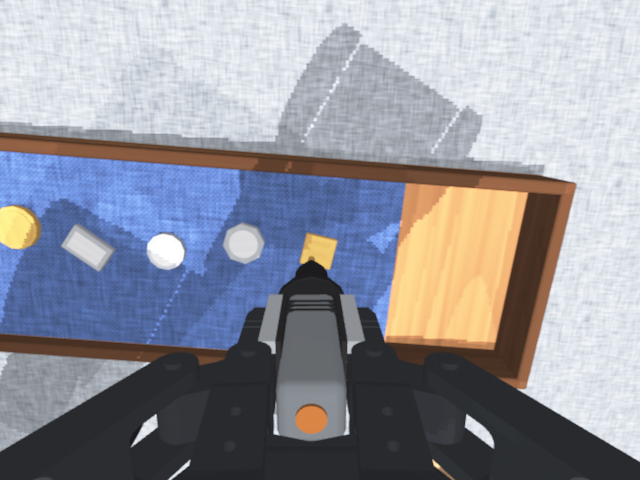

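apply_moves(increments=[[[0.002,0.005,0.007,0],[0,0,0.006,0],[0,0,0.003,0],[0,0,0.001,0],[0,0,0,0]]])

```text
t: 22.45
tcp_pos: [0.5536, -0.1758, 0.197]
tool_rot: [1.0, 0.018, 0.005, -0.005]
force: [-0.9, -1.5, 3.4]
finger_gap: 0.205
```

```bash
python3 st.py .546 -.177 .0385
```

```text
t 22.45 tip [ 0.5471 -0.1744  0.0339] go [-0.0012  0.0025 -0.0046] F [-0.9 -1.5  3.4] q [ 1.     0.018  0.005 -0.005] gap 0.205
```

apply_moves(increments=[[[0,0,0.0008,0],[0,0,0.0003,0],[0,0,0,0],[0,0,0,0],[0,0,0,0]]])

```text
t: 22.95
tcp_pos: [0.5536, -0.1756, 0.1972]
tool_rot: [1.0, 0.018, 0.005, -0.004]
force: [-1.3, -1.6, 2.2]
finger_gap: 0.207
```

```bash
python3 st.py .546 -.177 .0385
```

```text
t 22.95 tip [ 0.5472 -0.1745  0.0341] go [-0.0012  0.0024 -0.0044] F [-1.3 -1.6  2.2] q [ 1.     0.018  0.005 -0.004] gap 0.207
```

apply_moves(increments=[[[0,0,0.0005,0],[0,0,0.0003,0],[0,0,0,0],[0,0,0,0],[0,0,0,0]]])

```text
t: 23.45
tcp_pos: [0.5535, -0.1756, 0.1964]
tool_rot: [1.0, 0.018, 0.005, -0.004]
force: [-1.0, -1.4, 2.7]
finger_gap: 0.205
```

```bash
python3 st.py .546 -.177 .0385 w21
```

```text
t 23.45 tip [ 0.5471 -0.1745  0.0333] go [-0.0012  0.0024 -0.0052] F [-1.  -1.4  2.7] q [ 1.     0.018  0.005 -0.004] gap 0.205
```

View pics/w21.png

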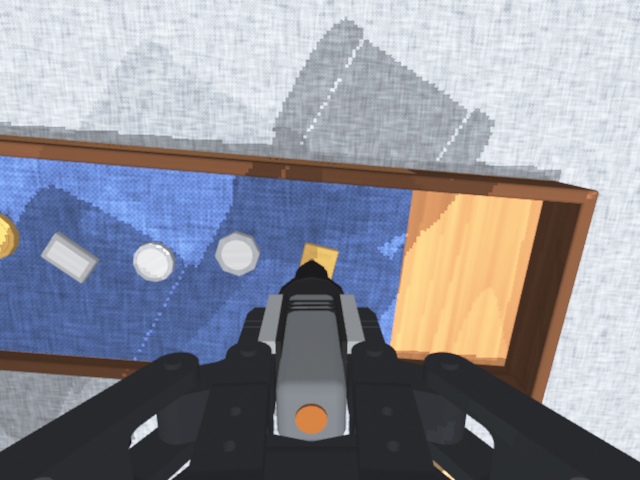

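All five pieces are tested. Now I'll lift and take the probe back to the holder.

apply_moves(increments=[[[0,0,-0.02,0],[0,0,-0.03,0],[0,0,-0.03,0],[0,0,-0.03,0],[0,0,0,0]]])

```text
t: 24.0
tcp_pos: [0.5519, -0.1741, 0.3055]
tool_rot: [1.0, 0.017, 0.002, -0.009]
force: [1.2, 0.1, -0.3]
finger_gap: 0.206
```

```bash
python3 st.py .5526 .4085 .14
```

```text
t 24.0 tip [ 0.5446 -0.1714  0.1425] go [ 0.0281 -0.5791  0.0132] F [ 1.2  0.1 -0.3] q [ 1.     0.017  0.002 -0.009] gap 0.206
```

apply_moves(increments=[[[0.0022,-0.0445,0.001,0],[0.0022,-0.0445,0.001,0],[0.0022,-0.0445,0.001,0],[0.0022,-0.0445,0.001,0],[0.0022,-0.0445,0.001,0]]])

```text
t: 24.5
tcp_pos: [0.5553, 0.0508, 0.2987]
tool_rot: [1.0, 0.01, 0.0, -0.011]
force: [-0.2, -0.3, -0.7]
finger_gap: 0.208
```

apply_moves(increments=[[[0.0022,-0.0445,0,0],[0.0022,-0.0445,0,0],[0.0022,-0.0445,0,0],[0.0022,-0.0445,0,0],[0.0022,-0.0445,0,0]]])

```text
t: 25.0
tcp_pos: [0.5562, 0.2839, 0.2944]
tool_rot: [1.0, 0.01, -0.008, -0.012]
force: [-0.1, 0.6, 0.5]
finger_gap: 0.2
```

```bash
python3 st.py .5526 .4085 .14
```

```text
t 25.0 tip [0.5455 0.2876 0.1315] go [ 0.0093 -0.1209 -0.0057] F [-0.1  0.6  0.5] q [ 1.     0.01  -0.008 -0.012] gap 0.2
```

apply_moves(increments=[[[0.003,-0.04,-0.002,0],[0.003,-0.035,-0.002,0],[0.002,-0.02,0,0],[0,-0.005,0,0],[0,0,0,0]]])

```text
t: 25.5
tcp_pos: [0.5558, 0.395, 0.2897]
tool_rot: [1.0, 0.014, -0.016, -0.011]
force: [0.1, -0.9, -1.3]
finger_gap: 0.205
```

```bash
python3 st.py .5526 .4085 .11 w22
```

```text
t 25.5 tip [0.5425 0.3984 0.1271] go [ 0.0109 -0.0094  0.017 ] F [ 0.1 -0.9 -1.3] q [ 1.     0.014 -0.016 -0.011] gap 0.205
```

View pics/w22.png

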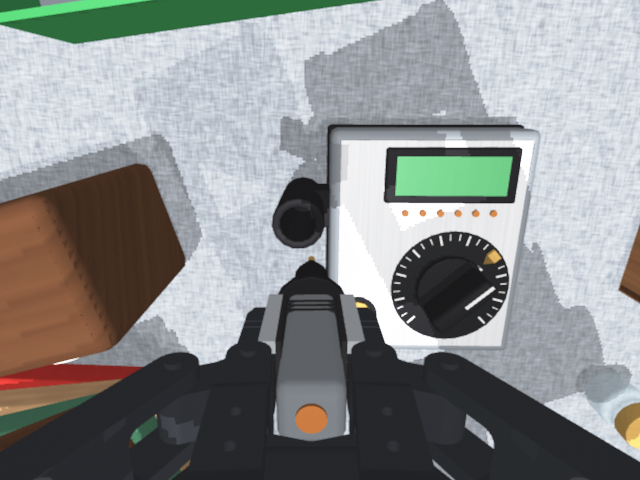

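The tool tilt has reversed, so the probe leans about 4°. A half spin cancels it against the grasp tilt. At z 0.29 there is clearance for that.

apply_moves(increments=[[[0,0,0,-6],[0,0,0,-8.5],[0,0,0,-8.5],[0,0,0,-8.5],[0,0,0,-8.5]]])

```text
t: 26.05
tcp_pos: [0.5554, 0.3851, 0.2864]
tool_rot: [0.933, 0.359, -0.016, -0.015]
force: [-0.7, -0.4, -0.7]
finger_gap: 0.204
```

apply_moves(increments=[[[0,0,0,-8.5],[0,0,0,-8.5],[0,0,0,-8.5],[0,0,0,-8.5],[0,0,0,-8.5]]])

```text
t: 26.55
tcp_pos: [0.5559, 0.3742, 0.2843]
tool_rot: [0.736, 0.676, -0.013, -0.021]
force: [0.2, -0.0, 0.9]
finger_gap: 0.202
```

apply_moves(increments=[[[0,0,0,-8.5],[0,0,0,-8.5],[0,0,0,-8.5],[0,0,0,-8.5],[0,0,0,-8.5]]])

```text
t: 27.05
tcp_pos: [0.5562, 0.3633, 0.2825]
tool_rot: [0.437, 0.899, -0.008, -0.026]
force: [-0.5, -0.5, -1.0]
finger_gap: 0.201
```

apply_moves(increments=[[[0,0,0,-8.5],[0,0,0,-8.5],[0,0,0,-8.5],[0,0,0,-8.5],[0,0,0,-4]]])

```text
t: 27.55
tcp_pos: [0.5564, 0.3525, 0.2807]
tool_rot: [0.117, 0.993, -0.001, -0.03]
force: [-0.3, -0.0, -0.0]
finger_gap: 0.206
```

```bash
python3 st.py .5526 .4085 .11; python3 -c "
from h import *
s=manip.sense(); R=Rot.from_quat(s['tool_rot']).as_matrix();print(R.round(3), np.degrees(np.arctan2(R[1,0],R[0,0])),s['q'].round(2))"
```

```text
t 27.55 tip [0.5544 0.3515 0.1175] go [0.0146 0.0551 0.0079] F [-0.3 -0.  -0. ] q [ 0.117  0.993 -0.001 -0.03 ] gap 0.206
[[-0.971  0.232 -0.06 ]
 [ 0.232  0.973  0.005]
 [ 0.059 -0.009 -0.998]] 166.57354023428468 [ 0.39  0.61  1.34  0.03  1.25 -0.96]
```

apply_moves(increments=[[[0.006,0.024,0,0],[0.006,0.024,0,0],[0,0,0,0],[0,0,0,0]]])

```text
t: 27.95
tcp_pos: [0.5568, 0.3942, 0.2795]
tool_rot: [0.121, 0.992, -0.003, -0.032]
force: [0.0, 0.4, -1.6]
finger_gap: 0.204
```

```bash
python3 st.py .5526 .4085 .095 w23
```

```text
t 27.95 tip [0.5541 0.3925 0.1164] go [0.0039 0.0155 0.0215] F [ 0.   0.4 -1.6] q [ 0.121  0.992 -0.003 -0.032] gap 0.204
```

View pics/w23.png

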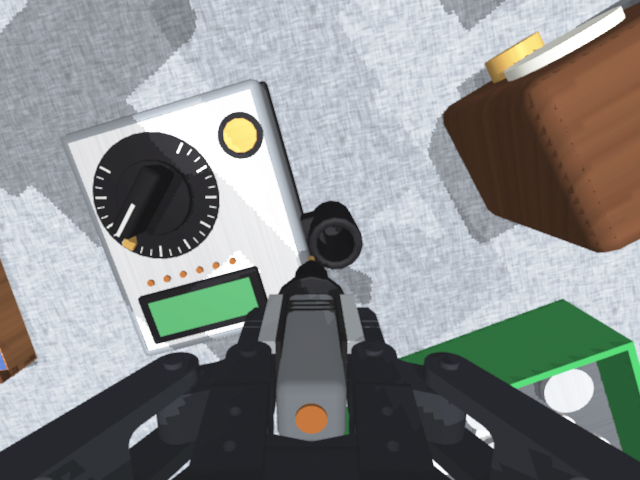

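```bash
python3 -c "
from h import *
import pickle
st,c=pickle.load(open('pics/w23.pkl','rb')); print(onz(c,(335,241),.09), proj(c,[.5526,.4085,.09]))
im=cv2.imread('pics/w23.png'); cv2.imwrite('pics/w23z.png',cv2.resize(im[190:310,270:390],None,fx=5,fy=5,interpolation=cv2.INTER_CUBIC))"
```

```text
[[0.5506658  0.40891204 0.09      ]] [[335.06152446 243.94886645]]
```

View pics/w23z.png

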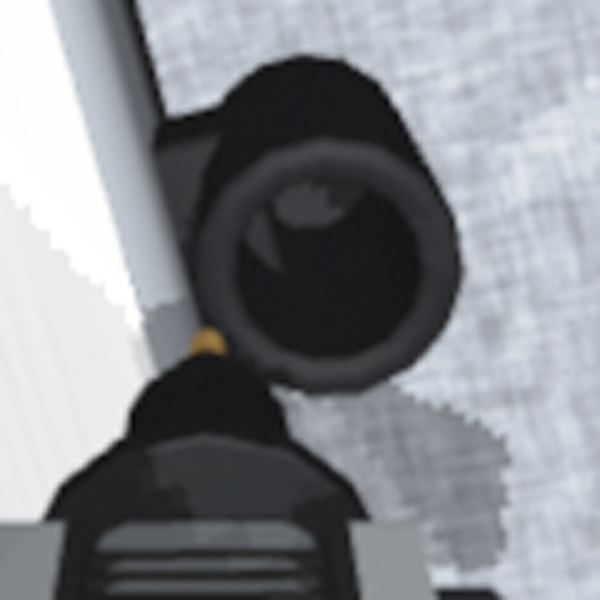

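apply_moves(increments=[[[0.003,0.013,0,0],[0,0,0,0],[0,0,0,0]]])

```text
t: 28.3
tcp_pos: [0.5576, 0.4057, 0.2794]
tool_rot: [0.123, 0.992, -0.004, -0.033]
force: [-0.4, -0.2, -2.1]
finger_gap: 0.203
```

```bash
python3 st.py .5526 .4085 .095
```

```text
t 28.3 tip [0.5546 0.4039 0.1163] go [0.0017 0.0043 0.0214] F [-0.4 -0.2 -2.1] q [ 0.123  0.992 -0.004 -0.033] gap 0.203
```

apply_moves(increments=[[[0.002,0.004,0,0],[0,0,0.008,0],[-0.0005,0,0.008,0],[0,0,0,0]]])

```text
t: 28.7
tcp_pos: [0.5557, 0.4099, 0.2621]
tool_rot: [0.123, 0.992, -0.004, -0.033]
force: [-0.8, -0.0, -0.4]
finger_gap: 0.202
```

```bash
python3 st.py .5526 .4085 .085 w24
```

```text
t 28.7 tip [0.5526 0.408  0.0989] go [-0.0007  0.0007  0.0139] F [-0.8 -0.  -0.4] q [ 0.123  0.992 -0.004 -0.033] gap 0.202
```

View pics/w24.png

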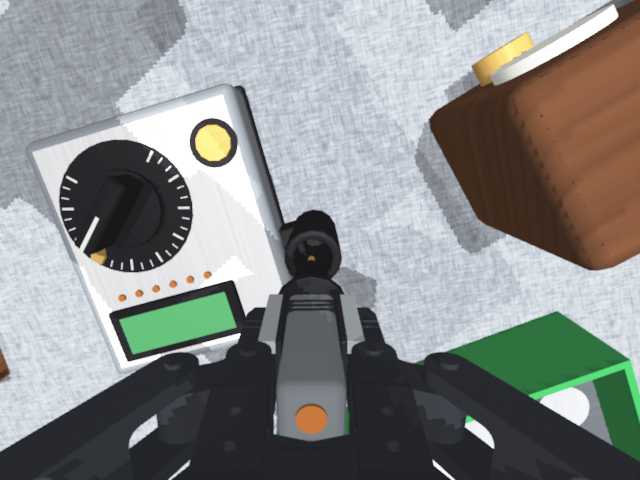

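The pin is centred over the mouth at (311,258). Lowering now.

apply_moves(increments=[[[-0.0005,0,0.012,0],[-0.001,0,0.014,0],[-0.001,0,0.014,0],[0,0,0,0]]])

```text
t: 29.15
tcp_pos: [0.5554, 0.4091, 0.2185]
tool_rot: [0.123, 0.992, -0.004, -0.033]
force: [-0.7, -0.8, -2.5]
finger_gap: 0.203
```

```bash
python3 st.py .5517 .4085 .035
```

```text
t 29.15 tip [0.5523 0.4071 0.0553] go [-0.0004  0.0015  0.0203] F [-0.7 -0.8 -2.5] q [ 0.123  0.992 -0.004 -0.033] gap 0.203
```

apply_moves(increments=[[[-0.0005,0.001,0.01,0],[-0.001,0,0.012,0],[-0.001,0,0.01,0],[0,0,0,0]]])

```text
t: 29.55
tcp_pos: [0.5559, 0.4094, 0.1826]
tool_rot: [0.123, 0.992, -0.004, -0.033]
force: [-0.6, 0.7, 0.1]
finger_gap: 0.2
```

```bash
python3 st.py .5515 .4085 .015
```

```text
t 29.55 tip [0.5527 0.4073 0.0194] go [0.0012 0.0009 0.0045] F [-0.6  0.7  0.1] q [ 0.123  0.992 -0.004 -0.033] gap 0.2
```

apply_moves(increments=[[[0,0.001,0.003,0],[0,0,0.001,0],[0,0,0,0]]])

```text
t: 29.85
tcp_pos: [0.5563, 0.4106, 0.1785]
tool_rot: [0.123, 0.992, -0.004, -0.033]
force: [0.2, -1.0, -1.5]
finger_gap: 0.199
```

```bash
python3 st.py .5515 .4085 .015 w25
```

```text
t 29.85 tip [0.5532 0.4087 0.0153] go [ 0.0016 -0.0006  0.0004] F [ 0.2 -1.  -1.5] q [ 0.123  0.992 -0.004 -0.033] gap 0.199
```

View pics/w25.png

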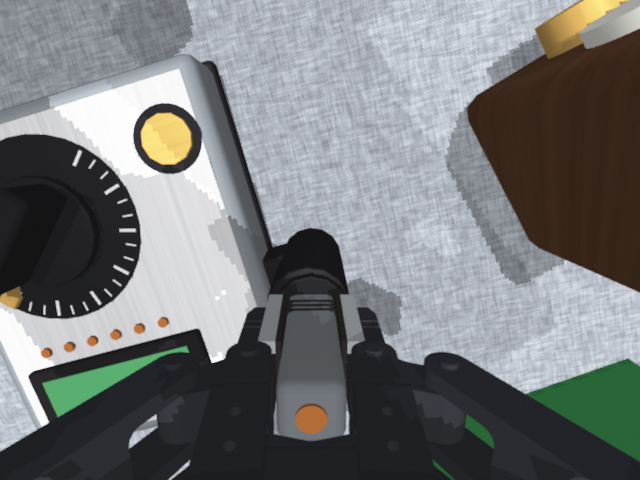

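apply_moves(increments=[[[0,0,0,0],[0,0,0,0],[0,0,0,0],[0,0,0,0]]], fingers=0.6)

```text
t: 30.3
tcp_pos: [0.5572, 0.4111, 0.1808]
tool_rot: [0.123, 0.992, -0.003, -0.031]
force: [-0.2, 0.4, -0.0]
finger_gap: 0.6
```

apply_moves(increments=[[[0,0,-0.02,0],[0.001,0,-0.03,0],[0.002,0,-0.03,0],[0.002,0,-0.03,0],[0,0,0,0]]])

```text
t: 30.8
tcp_pos: [0.5592, 0.412, 0.2936]
tool_rot: [0.123, 0.992, -0.004, -0.033]
force: [0.6, 0.2, 0.1]
finger_gap: 0.604
```

```bash
python3 st.py .5515 .4085 .015 w26; python3 -c "
from h import *
im,d,c,s=snap('side','s4'); cv2.imwrite('pics/s4z.png',cv2.resize(im[100:230,190:330,::-1],None,fx=5,fy=4.5,interpolation=cv2.INTER_CUBIC))"
```

```text
t 30.8 tip [0.5562 0.4101 0.1305] go [-0.0032 -0.0009  0.1155] F [0.6 0.2 0.1] q [ 0.123  0.992 -0.004 -0.033] gap 0.604
```

View pics/w26.png

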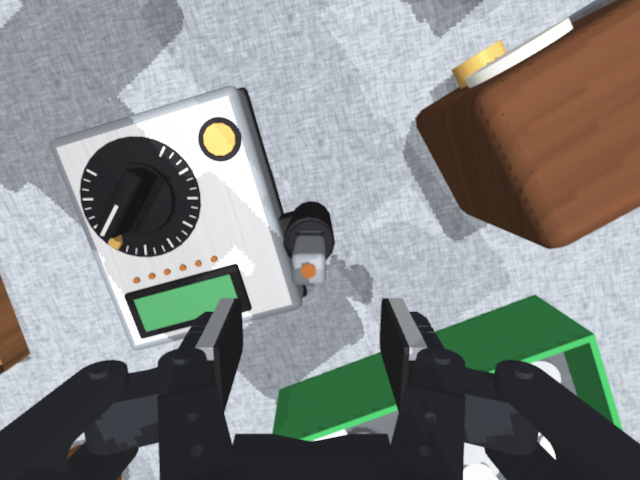

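View pics/s4z.png

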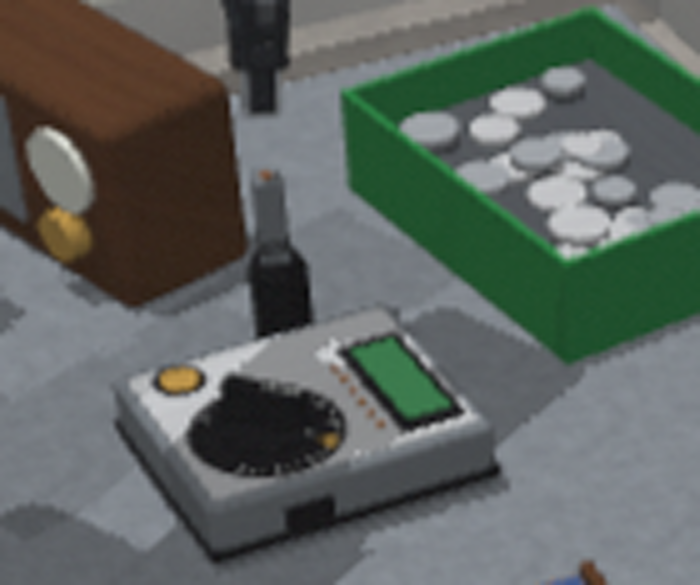

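The probe is back upright in its holder, flange on the rim. Next I spin to the bar's direction for the dial return.

apply_moves(increments=[[[0,0,-0.01,8],[0,0,0,8.5],[0,0,0,8.5],[0,0,0,8.5],[0,0,0,8.5]]])

```text
t: 31.4
tcp_pos: [0.5542, 0.4087, 0.2894]
tool_rot: [0.476, 0.878, -0.026, -0.036]
force: [0.2, -0.1, 0.3]
finger_gap: 0.606
```

apply_moves(increments=[[[0,0,0,8.5],[0,0,0,8.5],[0,0,0,8.5],[0,0,0,8.5],[0,0,0,8.5]]])

```text
t: 31.9
tcp_pos: [0.5499, 0.4062, 0.2773]
tool_rot: [0.764, 0.643, -0.048, -0.027]
force: [-0.3, 0.5, 0.1]
finger_gap: 0.598
```

apply_moves(increments=[[[0,0,0,8.5],[0,0,0,8.5],[0,0,0,8.5],[0,0,0,8.5],[0,0,0,8.5]]])

```text
t: 32.4
tcp_pos: [0.5454, 0.4036, 0.2652]
tool_rot: [0.946, 0.319, -0.064, -0.006]
force: [0.6, 0.1, 0.2]
finger_gap: 0.599
```

```bash
cat > st2.py <<'E'
from rel import *
import sys
s=manip.sense(); R=Rot.from_quat(s['tool_rot']).as_matrix()
print("t",round(s["t"],2),"tcp",s["tcp_pos"].round(4),"xang",np.degrees(np.arctan2(R[1,0],R[0,0])).round(1),"zax",R[:,2].round(3),"q",s["q"].round(2),"F",s["force"].round(1),"gap",round(s["finger_gap"],3))
if len(sys.argv)>3: print("rel",rel(list(map(float,sys.argv[1:4])),s),"down",(-R[2]).round(3))
if len(sys.argv)>4: snap("wrist",sys.argv[4])
E
python3 st2.py .495 .2915 .21
```

```text
t 32.4 tcp [0.5454 0.4036 0.2652] xang 37.4 zax [-0.125 -0.03  -0.992] q [0.46 0.68 1.25 0.03 1.34 1.38] F [0.6 0.1 0.2] gap 0.599
rel [-0.1009  0.0619  0.0644] down [0.118 0.052 0.992]
```

Residual motion is being carried through consecutive spin rows and has tilted the tool by 7°. I'll settle first, then test the reverse effect.

apply_moves(increments=[[[0,0,0,0],[0,0,0,0],[0,0,0,0]]])

```text
t: 32.7
tcp_pos: [0.5436, 0.4026, 0.2603]
tool_rot: [0.945, 0.321, -0.069, -0.005]
force: [-0.0, 0.2, 0.0]
finger_gap: 0.604
```

```bash
python3 st2.py .495 .2915 .21
```

```text
t 32.7 tcp [0.5436 0.4026 0.2603] xang 37.7 zax [-0.133 -0.034 -0.991] q [0.46 0.68 1.25 0.03 1.34 1.37] F [-0.   0.2  0. ] gap 0.604
rel [-0.0992  0.0616  0.0601] down [0.126 0.054 0.991]
```

apply_moves(increments=[[[0,0,0,8.5],[0,0,0,8.5],[0,0,0,8.5]]])

```text
t: 33.0
tcp_pos: [0.5431, 0.4023, 0.2589]
tool_rot: [0.992, 0.101, -0.069, 0.011]
force: [0.1, 0.0, -0.1]
finger_gap: 0.596
```

```bash
python3 st2.py .495 .2915 .21
```

```text
t 33.0 tcp [0.5431 0.4023 0.2589] xang 11.5 zax [-0.135 -0.035 -0.99 ] q [0.46 0.69 1.26 0.03 1.34 1.82] F [ 0.1  0.  -0.1] gap 0.596
rel [-0.0618  0.0985  0.0588] down [ 0.139 -0.007  0.99 ]
```

apply_moves(increments=[[[0.004,0,-0.03,0],[0.004,0,-0.03,0],[0,0,0,0],[0,0,0,0],[0,0,0,0]]])

```text
t: 33.5
tcp_pos: [0.5577, 0.4054, 0.3153]
tool_rot: [0.992, 0.103, -0.072, 0.012]
force: [-0.2, 0.3, 0.3]
finger_gap: 0.597
```

```bash
python3 st2.py .495 .2915 .21
```

```text
t 33.5 tcp [0.5577 0.4054 0.3153] xang 11.8 zax [-0.141 -0.038 -0.989] q [0.46 0.65 1.16 0.03 1.48 1.82] F [-0.2  0.3  0.3] gap 0.597
rel [-0.0684  0.0978  0.1174] down [ 0.146 -0.008  0.989]
```

apply_moves(increments=[[[-0.004,0,0.03,0],[-0.004,0,0.03,0],[0,0,0,8.5],[0,0,0,8.5]]])

```text
t: 33.9
tcp_pos: [0.538, 0.4002, 0.2503]
tool_rot: [0.996, -0.048, -0.073, 0.024]
force: [-0.7, -0.2, -0.0]
finger_gap: 0.601
```

```bash
python3 st2.py .495 .2915 .21
```

```text
t 33.9 tcp [0.538  0.4002 0.2503] xang -5.7 zax [-0.148 -0.041 -0.988] q [0.46 0.69 1.27 0.03 1.33 2.12] F [-0.7 -0.2 -0. ] gap 0.601
rel [-0.0258  0.1098  0.0507] down [ 0.143 -0.055  0.988]
```

apply_moves(increments=[[[0.006,0,-0.04,0],[0.006,0,-0.04,0],[0,0,0,0],[0,0,0,0],[0,0,0,0]]])

```text
t: 34.4
tcp_pos: [0.5569, 0.4006, 0.3189]
tool_rot: [0.995, -0.048, -0.083, 0.03]
force: [-0.0, -0.1, -0.0]
finger_gap: 0.599
```

apply_moves(increments=[[[0,0,0,0],[0,0,0,0]]])

```text
t: 34.6
tcp_pos: [0.5553, 0.4, 0.3158]
tool_rot: [0.995, -0.048, -0.086, 0.031]
force: [-0.1, 0.2, 0.4]
finger_gap: 0.599
```

```bash
python3 st2.py .495 .2915 .21
```

```text
t 34.6 tcp [0.5553 0.4    0.3158] xang -5.8 zax [-0.173 -0.054 -0.983] q [0.45 0.66 1.15 0.03 1.51 2.11] F [-0.1  0.2  0.4] gap 0.599
rel [-0.0306  0.1058  0.1203] down [ 0.167 -0.07   0.983]
```

apply_moves(increments=[[[-0.004,0.002,0.03,0],[-0.004,0.002,0.03,0],[-0.003,0.001,0.02,0],[0,0,0,0]]])

```text
t: 35.0
tcp_pos: [0.5282, 0.3914, 0.2351]
tool_rot: [0.995, -0.047, -0.087, 0.032]
force: [0.4, -0.7, 0.7]
finger_gap: 0.596
```

```bash
python3 st2.py .495 .2915 .21
```

```text
t 35.0 tcp [0.5282 0.3914 0.2351] xang -5.8 zax [-0.175 -0.055 -0.983] q [0.46 0.7  1.3  0.03 1.32 2.11] F [ 0.4 -0.7  0.7] gap 0.596
rel [-0.0184  0.1004  0.036 ] down [ 0.169 -0.071  0.983]
```

apply_moves(increments=[[[0,0,0,8.5],[0,0,0,8.5],[0,0,0,8.5]]])

```text
t: 35.3
tcp_pos: [0.5286, 0.3917, 0.2352]
tool_rot: [0.958, -0.27, -0.078, 0.051]
force: [0.1, 0.5, 0.5]
finger_gap: 0.598
```

```bash
python3 st2.py .495 .2915 .21
```

```text
t 35.3 tcp [0.5286 0.3917 0.2352] xang -32.0 zax [-0.176 -0.055 -0.983] q [0.46 0.7  1.3  0.03 1.32 2.57] F [0.1 0.5 0.5] gap 0.598
rel [0.0274 0.0987 0.0363] down [ 0.121 -0.139  0.983]
```

```bash
python3 -c "
from h import *
s=manip.sense(); print(s['q'].round(5),s['qd'].round(4),s['tau'].round(2))"
```

```text
[0.45842 0.70289 1.2991  0.02911 1.32336 2.56893] [ 8.0000e-04 -1.3000e-03 -1.1100e-02  3.0000e-04  1.1400e-02  1.4842e+00] [ 2.000e-02 -5.022e+01 -1.642e+01  9.000e-02  6.400e-01 -9.900e-01]
```

apply_moves(increments=[[[0,0,0,0],[0,0,0,0],[0,0,0,0],[0,0,0,0],[0,0,0,0]]])

```text
t: 35.8
tcp_pos: [0.5302, 0.3924, 0.2376]
tool_rot: [0.96, -0.266, -0.076, 0.049]
force: [0.0, 0.4, 1.1]
finger_gap: 0.6
```

```bash
python3 st2.py; python3 -c "
from h import *
s=manip.sense(); print(s['q'].round(5),s['qd'].round(4),s['tau'].round(2))"
```

```text
t 35.8 tcp [0.5302 0.3924 0.2376] xang -31.5 zax [-0.172 -0.054 -0.984] q [0.46 0.7  1.29 0.03 1.33 2.56] F [0.  0.4 1.1] gap 0.6
[0.45839 0.70115 1.29484 0.02903 1.32513 2.56135] [ 0.0002  0.0002 -0.0016  0.0003  0.0023 -0.0101] [ -0.   -50.53 -16.72   0.09   0.62   0.  ]
```

```bash
python3 st2.py .37 .32 .24
```

```text
t 35.8 tcp [0.5302 0.3924 0.2376] xang -31.5 zax [-0.172 -0.054 -0.984] q [0.46 0.7  1.29 0.03 1.33 2.56] F [0.  0.4 1.1] gap 0.6
rel [-0.0983  0.1428  0.0291] down [ 0.12  -0.135  0.984]
```

apply_moves(increments=[[[-0.0245,0.0357,0.0073,0],[-0.0245,0.0357,0.0073,0],[-0.0245,0.0357,0.0073,0],[-0.0245,0.0357,0.0073,0],[0,0,0,0]]])

```text
t: 36.3
tcp_pos: [0.3643, 0.3164, 0.2377]
tool_rot: [0.96, -0.265, -0.077, 0.049]
force: [0.3, -0.5, -0.5]
finger_gap: 0.601
```

```bash
python3 st2.py .37 .32 .14
```

```text
t 36.3 tcp [0.3643 0.3164 0.2377] xang -31.4 zax [-0.174 -0.054 -0.983] q [0.47 0.49 1.76 0.03 1.07 2.56] F [ 0.3 -0.5 -0.5] gap 0.601
rel [ 0.0148 -0.0192  0.0949] down [ 0.121 -0.136  0.983]
```

apply_moves(increments=[[[0,0,0,0],[0,0,0,0],[0,0,0,0],[0,0,0,0]]])

```text
t: 36.7
tcp_pos: [0.3671, 0.3177, 0.2388]
tool_rot: [0.96, -0.265, -0.075, 0.047]
force: [-0.1, 0.3, 0.2]
finger_gap: 0.6
```

```bash
python3 st2.py .37 .32 .14
```

```text
t 36.7 tcp [0.3671 0.3177 0.2388] xang -31.3 zax [-0.169 -0.052 -0.984] q [0.47 0.49 1.76 0.03 1.07 2.56] F [-0.1  0.3  0.2] gap 0.6
rel [ 0.013  -0.0163  0.0966] down [ 0.118 -0.131  0.984]
```

apply_moves(increments=[[[0.003,-0.0035,0.03,0],[0.003,-0.0035,0.03,0],[0.003,-0.0035,0.03,0],[0,0,0,0],[0,0,0,0]]])

```text
t: 37.2
tcp_pos: [0.3724, 0.3207, 0.146]
tool_rot: [0.961, -0.265, -0.07, 0.044]
force: [0.4, -0.6, 0.5]
finger_gap: 0.6
```

```bash
python3 st2.py .37 .32 .14
```

```text
t 37.2 tcp [0.3724 0.3207 0.146 ] xang -31.3 zax [-0.158 -0.046 -0.986] q [0.47 0.65 1.81 0.04 0.85 2.55] F [ 0.4 -0.6  0.5] gap 0.6
rel [-0.001   0.0011  0.0063] down [ 0.112 -0.121  0.986]
```

apply_moves(increments=[[[0,0,0,0],[0,0,0,0],[0,0,0,0],[0,0,0,0],[0,0,0,0]]])

```text
t: 37.7
tcp_pos: [0.3752, 0.3221, 0.1505]
tool_rot: [0.961, -0.265, -0.067, 0.04]
force: [1.2, 0.5, 0.9]
finger_gap: 0.597
```

```bash
python3 st2.py .37 .32 .14
```

```text
t 37.7 tcp [0.3752 0.3221 0.1505] xang -31.2 zax [-0.15  -0.042 -0.988] q [0.47 0.64 1.81 0.04 0.85 2.55] F [1.2 0.5 0.9] gap 0.597
rel [-0.0022  0.0032  0.0112] down [ 0.107 -0.113  0.988]
```

apply_moves(increments=[[[0,0,0.002,0],[0,0,0.002,0],[0,0,0.002,0],[0,0,0.002,0],[0,0,0.002,0]]])

```text
t: 38.2
tcp_pos: [0.3736, 0.3217, 0.1405]
tool_rot: [0.961, -0.265, -0.067, 0.04]
force: [0.2, 0.5, -0.8]
finger_gap: 0.601
```

```bash
python3 st2.py .37 .32 .14
```

```text
t 38.2 tcp [0.3736 0.3217 0.1405] xang -31.2 zax [-0.149 -0.042 -0.988] q [0.47 0.66 1.81 0.04 0.82 2.55] F [ 0.2  0.5 -0.8] gap 0.601
rel [-0.0022  0.0033  0.0011] down [ 0.107 -0.112  0.988]
```

apply_moves(increments=[[[0,0,0,-4],[0,0,0,4],[0,0,0,-4],[0,0,0,4],[0,0,0,0]]])

```text
t: 38.7
tcp_pos: [0.3729, 0.3214, 0.1388]
tool_rot: [0.961, -0.265, -0.068, 0.041]
force: [-1.1, 0.7, -0.1]
finger_gap: 0.601
```

```bash
python3 st2.py .37 .32 .14
```

```text
t 38.7 tcp [0.3729 0.3214 0.1388] xang -31.1 zax [-0.152 -0.043 -0.987] q [0.47 0.66 1.82 0.04 0.82 2.55] F [-1.1  0.7 -0.1] gap 0.601
rel [-0.0019  0.0027 -0.0007] down [ 0.108 -0.115  0.987]
```

apply_moves(increments=[[[-0.0015,0.0015,-0.012,0],[-0.0015,0.0015,-0.012,0],[-0.0015,0.0015,-0.012,0],[-0.0015,0.0015,-0.012,0],[-0.0015,0.0015,-0.012,0]]])

```text
t: 39.2
tcp_pos: [0.3711, 0.321, 0.2038]
tool_rot: [0.962, -0.263, -0.069, 0.042]
force: [0.5, 1.2, -0.4]
finger_gap: 0.6
```

apply_moves(increments=[[[-0.0015,0.0015,-0.012,0],[-0.0015,0.0015,-0.012,0],[-0.0015,0.0015,-0.012,0],[-0.0015,0.0015,-0.012,0],[-0.0015,0.0015,-0.012,0]]])

```text
t: 39.7
tcp_pos: [0.3697, 0.3209, 0.2735]
tool_rot: [0.962, -0.261, -0.066, 0.039]
force: [0.2, -0.6, 0.7]
finger_gap: 0.606
```

```bash
python3 st2.py .37 .32 .14
```

```text
t 39.7 tcp [0.3697 0.3209 0.2735] xang -30.6 zax [-0.148 -0.041 -0.988] q [0.47 0.43 1.73 0.03 1.13 2.55] F [ 0.2 -0.6  0.7] gap 0.606
rel [ 0.0151 -0.0141  0.1319] down [ 0.107 -0.11   0.988]
```

apply_moves(increments=[[[0.0048,-0.0048,0.045,0],[0.0048,-0.0048,0.045,0],[0,0,0.01,0],[0,0,0,0],[0,0,0,0]]])

```text
t: 40.2
tcp_pos: [0.3723, 0.323, 0.1802]
tool_rot: [0.963, -0.259, -0.059, 0.033]
force: [-1.1, 0.3, 0.7]
finger_gap: 0.597
```

```bash
python3 st2.py .37 .32 .14
```

```text
t 40.2 tcp [0.3723 0.323  0.1802] xang -30.4 zax [-0.131 -0.032 -0.991] q [0.47 0.58 1.81 0.04 0.89 2.54] F [-1.1  0.3  0.7] gap 0.597
rel [ 0.0034 -0.0001  0.0403] down [ 0.097 -0.094  0.991]
```

apply_moves(increments=[[[0,0,0,0],[0,0,0,0],[0,0,0,0]]])

```text
t: 40.5
tcp_pos: [0.3739, 0.3239, 0.1842]
tool_rot: [0.964, -0.259, -0.057, 0.03]
force: [-0.1, 0.9, 0.4]
finger_gap: 0.598
```

```bash
python3 st2.py .37 .32 .14
```

```text
t 40.5 tcp [0.3739 0.3239 0.1842] xang -30.3 zax [-0.125 -0.029 -0.992] q [0.47 0.57 1.8  0.04 0.89 2.54] F [-0.1  0.9  0.4] gap 0.598
rel [0.0027 0.0014 0.0444] down [ 0.093 -0.088  0.992]
```

Slow raises with fast drops bring the tilt down, so I'll repeat that a few times.

apply_moves(increments=[[[0.004,-0.004,0.04,0],[0,0,0,0],[0,0,0,0],[0,0,0,0],[-0.001,0.001,-0.01,0]]])

```text
t: 41.0
tcp_pos: [0.376, 0.3252, 0.1572]
tool_rot: [0.964, -0.259, -0.055, 0.029]
force: [0.5, 1.1, 0.5]
finger_gap: 0.602
```

apply_moves(increments=[[[-0.0012,0.0012,-0.013,0],[-0.0012,0.0012,-0.013,0],[-0.0012,0.0012,-0.013,0],[-0.0012,0.0012,-0.013,0],[-0.0012,0.0012,-0.013,0]]])

```text
t: 41.5
tcp_pos: [0.3762, 0.3252, 0.235]
tool_rot: [0.964, -0.258, -0.05, 0.024]
force: [0.0, -0.2, -0.1]
finger_gap: 0.601
```

apply_moves(increments=[[[-0.0012,0.0012,-0.013,0],[-0.0012,0.0012,-0.013,0],[-0.0012,0.0012,-0.013,0],[-0.0012,0.0012,-0.013,0],[-0.0012,0.0012,-0.013,0]]])

```text
t: 42.0
tcp_pos: [0.3739, 0.324, 0.3151]
tool_rot: [0.965, -0.258, -0.044, 0.019]
force: [-0.1, 0.3, 0.1]
finger_gap: 0.6
```

```bash
python3 st2.py .37 .32 .14
```

```text
t 42.0 tcp [0.3739 0.324  0.3151] xang -30.1 zax [-0.095 -0.014 -0.995] q [0.47 0.36 1.7  0.03 1.17 2.55] F [-0.1  0.3  0.1] gap 0.6
rel [ 0.0118 -0.005   0.1747] down [ 0.075 -0.059  0.995]
```

apply_moves(increments=[[[0.004,-0.004,0.047,0],[0.004,-0.004,0.047,0],[0.003,-0.003,0.04,0],[0,0,0,0],[0,0,0,0]]])

```text
t: 42.5
tcp_pos: [0.3826, 0.3299, 0.193]
tool_rot: [0.966, -0.258, -0.032, 0.008]
force: [0.1, 1.0, 0.4]
finger_gap: 0.6
```

```bash
python3 st2.py .37 .32 .14
```

```text
t 42.5 tcp [0.3826 0.3299 0.193 ] xang -30.0 zax [-0.067  0.    -0.998] q [0.48 0.55 1.81 0.04 0.84 2.54] F [0.1 1.  0.4] gap 0.6
rel [-0.0028  0.0131  0.0537] down [ 0.058 -0.033  0.998]
```

apply_moves(increments=[[[0,0,0,0],[0,0,0,0],[0,0,0,0]]])

```text
t: 42.8
tcp_pos: [0.3845, 0.3311, 0.1994]
tool_rot: [0.966, -0.258, -0.028, 0.005]
force: [-0.4, 0.8, -0.3]
finger_gap: 0.6
```

```bash
python3 st2.py .37 .32 .14
```

```text
t 42.8 tcp [0.3845 0.3311 0.1994] xang -29.9 zax [-0.057  0.005 -0.998] q [0.48 0.54 1.8  0.04 0.85 2.54] F [-0.4  0.8 -0.3] gap 0.6
rel [-0.004   0.0154  0.06  ] down [ 0.052 -0.024  0.998]
```

apply_moves(increments=[[[0.002,-0.001,0.045,0],[0,0,0,0],[0,0,0,0],[0,0,0,0],[0,0,0,0]]])

```text
t: 43.3
tcp_pos: [0.3876, 0.3332, 0.1599]
tool_rot: [0.966, -0.257, -0.024, 0.001]
force: [0.3, -0.8, -0.3]
finger_gap: 0.599
```

apply_moves(increments=[[[0,0,-0.013,0],[0,0,-0.013,0],[0,0,-0.013,0],[0,0,-0.013,0],[0,0,-0.013,0]]])

```text
t: 43.8
tcp_pos: [0.391, 0.3327, 0.2348]
tool_rot: [0.966, -0.257, -0.02, -0.003]
force: [0.4, 0.3, 0.5]
finger_gap: 0.603
```

```bash
python3 st2.py .495 .2915 .25
```

```text
t 43.8 tcp [0.391  0.3327 0.2348] xang -29.8 zax [-0.037  0.016 -0.999] q [0.47 0.48 1.77 0.04 0.91 2.54] F [0.4 0.3 0.5] gap 0.603
rel [ 0.11   -0.0159 -0.0197] down [ 0.04  -0.005  0.999]
```

The tilt is down to 2.3°. Over to the dial.

apply_moves(increments=[[[0.036,-0.005,-0.004,0],[0.036,-0.005,-0.004,0],[0.033,-0.005,-0.004,0],[0,0,0,0],[0,0,0,0]]])

```text
t: 44.3
tcp_pos: [0.4936, 0.2931, 0.2557]
tool_rot: [0.967, -0.256, -0.012, -0.009]
force: [0.5, 0.6, 0.6]
finger_gap: 0.597
```

apply_moves(increments=[[[0,0,0,8.5],[0,0,0,8],[0,0,0,0]]], fingers=0.45)

```text
t: 44.6
tcp_pos: [0.4907, 0.2937, 0.2585]
tool_rot: [0.918, -0.396, -0.013, -0.007]
force: [-0.5, -0.3, 0.9]
finger_gap: 0.452
```

```bash
python3 st2.py .495 .2915 .147 w30
```

```text
t 44.6 tcp [0.4907 0.2937 0.2585] xang -46.6 zax [-0.018  0.024 -1.   ] q [0.33 0.51 1.61 0.03 1.02 2.7 ] F [-0.5 -0.3  0.9] gap 0.452
rel [ 0.0079 -0.0012  0.1114] down [0.029 0.004 1.   ]
```

View pics/w30.png

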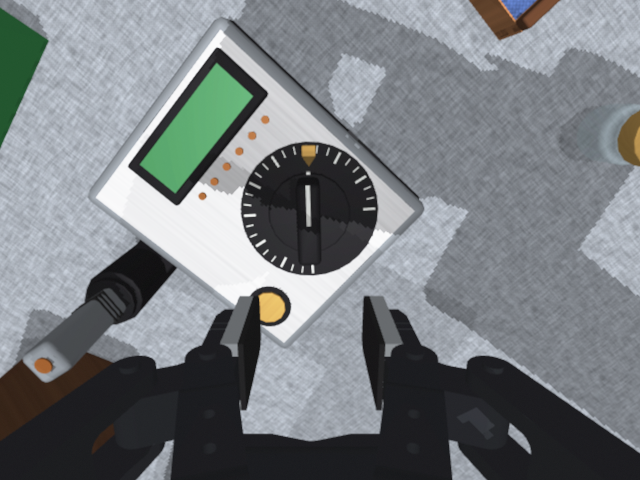

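apply_moves(increments=[[[0.004,-0.001,0.03,0],[0.003,0,0.03,0],[0.002,0,0.025,0],[0,0,0,0],[0,0,0,0]]])

```text
t: 45.15
tcp_pos: [0.4942, 0.2923, 0.1748]
tool_rot: [0.922, -0.386, -0.011, -0.009]
force: [0.6, 0.6, 0.6]
finger_gap: 0.449
```

```bash
python3 st2.py .495 .2915 .147 w31
```

```text
t 45.15 tcp [0.4942 0.2923 0.1748] xang -45.5 zax [-0.013  0.026 -1.   ] q [0.33 0.64 1.67 0.04 0.84 2.67] F [0.6 0.6 0.6] gap 0.449
rel [0.0019 0.0003 0.0277] down [0.028 0.009 1.   ]
```

View pics/w31.png

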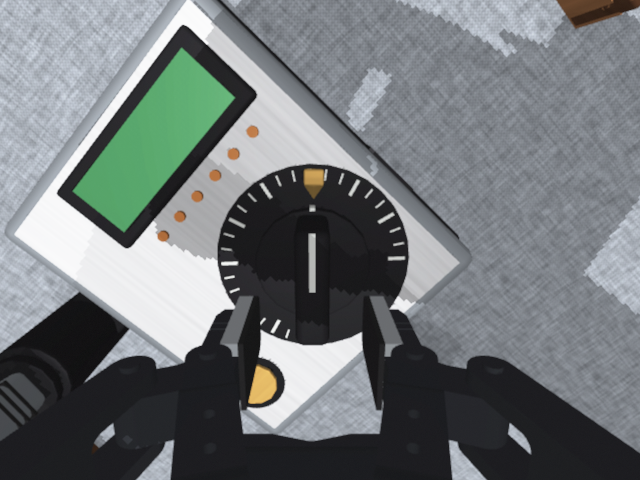

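apply_moves(increments=[[[0.001,0,0.014,0],[0.001,0,0.012,0],[0,0,0,0],[0,0,0,0]]])

```text
t: 45.6
tcp_pos: [0.4965, 0.2925, 0.1501]
tool_rot: [0.923, -0.385, -0.009, -0.011]
force: [0.3, -0.0, -0.3]
finger_gap: 0.449
```

apply_moves(increments=[[[0,0,0,0],[0,0,0,0],[0,0,0,0],[0,0,0,0]]], fingers=0, newtons=20)

```text
t: 46.0
tcp_pos: [0.4952, 0.2911, 0.1504]
tool_rot: [0.923, -0.385, -0.01, -0.009]
force: [0.1, 0.4, -0.8]
finger_gap: 0.157
```

```bash
python3 st2.py .495 .2915 .147
```

```text
t 46.0 tcp [0.4952 0.2911 0.1504] xang -45.3 zax [-0.011  0.025 -1.   ] q [0.33 0.68 1.68 0.04 0.78 2.66] F [ 0.1  0.4 -0.8] gap 0.157
rel [-0.0003 -0.0001  0.0034] down [0.025 0.009 1.   ]
```

apply_moves(increments=[[[0,0,0,-5],[0,0,0,-8],[0,0,0,-8],[0,0,0,-8],[0,0,0,-8]]])

```text
t: 46.5
tcp_pos: [0.4943, 0.2891, 0.1504]
tool_rot: [0.998, -0.059, -0.008, -0.01]
force: [0.3, -0.7, -0.4]
finger_gap: 0.155
```

```bash
python3 st2.py .495 .2915 .147
```

```text
t 46.5 tcp [0.4943 0.2891 0.1504] xang -6.8 zax [-0.015  0.02  -1.   ] q [0.32 0.68 1.69 0.03 0.79 1.99] F [ 0.3 -0.7 -0.4] gap 0.155
rel [ 0.0005 -0.0024  0.0034] down [0.017 0.018 1.   ]
```

apply_moves(increments=[[[0,-0.0005,0,-8],[0,-0.0005,0,-8],[0,-0.0005,0,-8],[0,0,0,-8],[0,0,0,-8]]])

```text
t: 47.0
tcp_pos: [0.495, 0.2869, 0.1504]
tool_rot: [0.953, 0.301, -0.006, -0.008]
force: [1.1, -1.0, -2.1]
finger_gap: 0.158
```

apply_moves(increments=[[[0,0,0,-8],[0,0,0,-8],[0,0,0,-8],[0,0,0,-8],[0,0,0,-8]]])

```text
t: 47.5
tcp_pos: [0.4971, 0.2856, 0.1504]
tool_rot: [0.783, 0.622, -0.002, -0.007]
force: [1.1, 0.0, -2.7]
finger_gap: 0.16
```

```bash
python3 st2.py .495 .2915 .147
```

```text
t 47.5 tcp [0.4971 0.2856 0.1504] xang 76.9 zax [-0.012  0.009 -1.   ] q [0.32 0.68 1.68 0.02 0.79 0.54] F [ 1.1  0.  -2.7] gap 0.16
rel [ 0.0052 -0.0033  0.0035] down [-0.006  0.013  1.   ]
```

apply_moves(increments=[[[0.001,0,0,-8],[0.001,0,0,-8],[0.001,0,0,-8],[0.001,0,0,-8],[0,0,0,-8]]])

```text
t: 48.0
tcp_pos: [0.4995, 0.2864, 0.1504]
tool_rot: [0.509, 0.861, -0.001, -0.004]
force: [0.7, 1.1, -2.4]
finger_gap: 0.161
```

```bash
python3 st2.py .495 .2915 .147
```

```text
t 48.0 tcp [0.4995 0.2864 0.1504] xang 118.8 zax [-0.007  0.002 -1.   ] q [ 0.32  0.68  1.68  0.01  0.79 -0.18] F [ 0.7  1.1 -2.4] gap 0.161
rel [ 0.0066 -0.0015  0.0035] down [-0.005  0.006  1.   ]
```

apply_moves(increments=[[[0.001,0,0,-7],[0,0,0,-5],[0,0,0,-3],[0,0,0,0],[0,0,0,0]]])

```text
t: 48.5
tcp_pos: [0.5001, 0.2871, 0.1504]
tool_rot: [0.387, 0.922, -0.0, -0.003]
force: [-1.0, 1.2, -1.7]
finger_gap: 0.157
```

```bash
python3 st2.py .495 .2915 .147 w32
```

```text
t 48.5 tcp [0.5001 0.2871 0.1504] xang 134.5 zax [-0.005  0.001 -1.   ] q [ 0.33  0.68  1.67  0.    0.79 -0.45] F [-1.   1.2 -1.7] gap 0.157
rel [ 0.0067 -0.0006  0.0034] down [-0.004  0.003  1.   ]
```

View pics/w32.png

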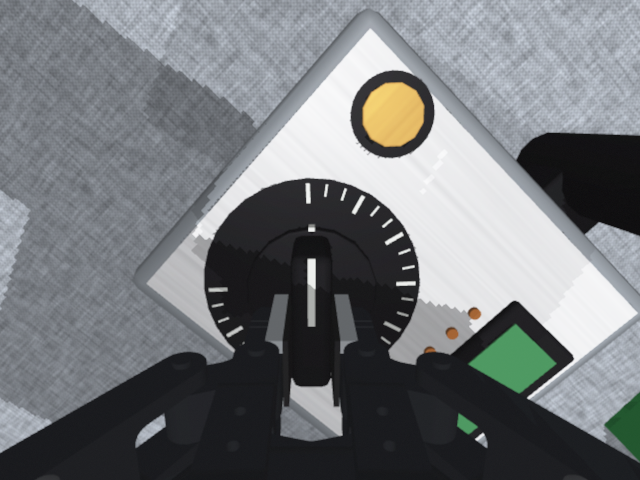

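apply_moves(increments=[[[0,0,0,-3],[0,0,0,-1],[0,0,0,0]]])

```text
t: 48.85
tcp_pos: [0.5002, 0.2871, 0.1504]
tool_rot: [0.357, 0.934, 0.0, -0.003]
force: [-0.5, 0.3, -0.8]
finger_gap: 0.159
```

apply_moves(increments=[[[0,0,0,0],[0,0,0,0],[0,0,0,0],[0,0,-0.012,0],[0,0,-0.015,0]]], fingers=0.45)

```text
t: 49.35
tcp_pos: [0.5001, 0.2872, 0.1777]
tool_rot: [0.356, 0.934, -0.0, -0.003]
force: [0.1, 0.7, 0.6]
finger_gap: 0.449
```

apply_moves(increments=[[[0,0,-0.015,0],[0,0,-0.015,0],[0,0,-0.015,0],[0,0,0,0],[0,0,0,0]]])

```text
t: 49.85
tcp_pos: [0.5018, 0.2879, 0.2304]
tool_rot: [0.355, 0.935, 0.002, 0.0]
force: [-0.9, 0.2, -0.8]
finger_gap: 0.452
```

```bash
python3 st2.py .34 -.27 .2 w33; python3 -c "
from h import *
snap('scene','c4');snap('side','s5')
im=cv2.imread('pics/w33.png'); cv2.imwrite('pics/w33z.png',cv2.resize(im[120:340,200:440],None,fx=3,fy=2.7,interpolation=cv2.INTER_CUBIC))
im=cv2.imread('pics/c4.png'); cv2.imwrite('pics/c4z.png',cv2.resize(im[170:330,150:400],None,fx=3.2,fy=3.2,interpolation=cv2.INTER_CUBIC))"
```

```text
t 49.85 tcp [0.5018 0.2879 0.2304] xang 138.4 zax [ 0.002  0.004 -1.   ] q [ 0.33  0.56  1.62  0.    0.96 -0.52] F [-0.9  0.2 -0.8] gap 0.452
rel [-0.2498 -0.5246  0.0278] down [-0.001 -0.004  1.   ]
```

View pics/w33z.png

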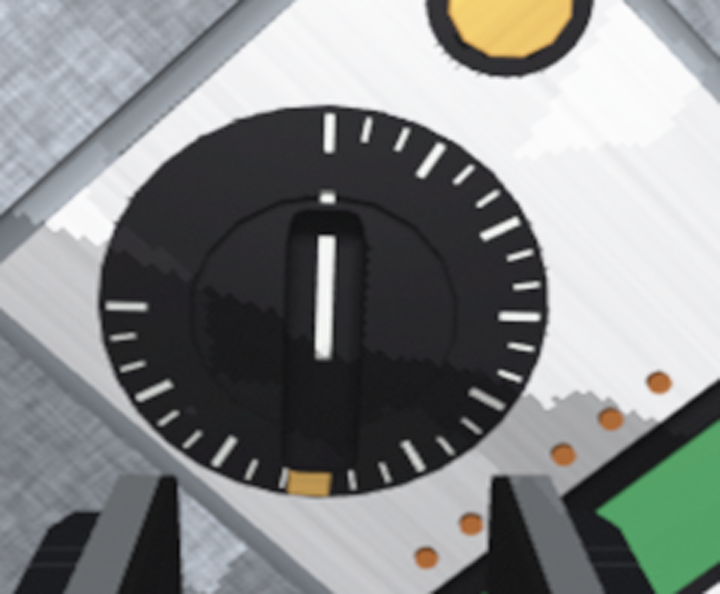

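View pics/c4z.png

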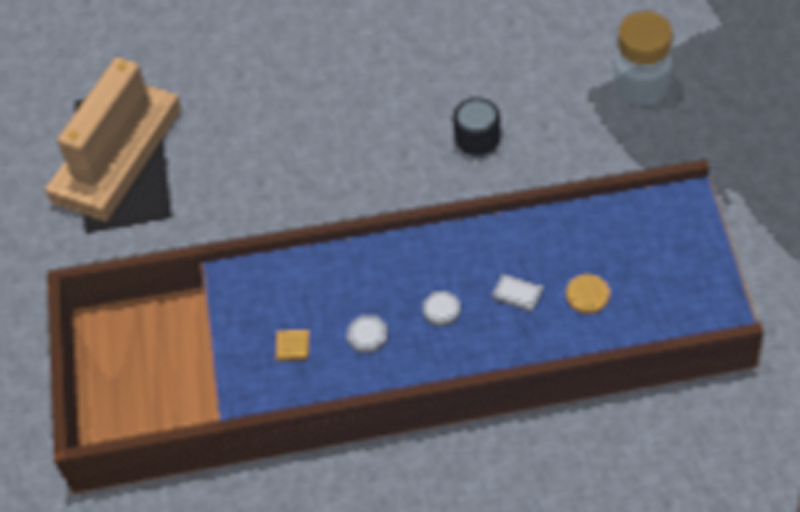

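The dial is back on its zero tick and the tilt is gone. The scene view shows the scraper and pieces where they were. Now to the scraper.

apply_moves(increments=[[[-0.0167,-0.035,-0.003,0],[-0.0167,-0.035,-0.003,0],[-0.0167,-0.035,-0.003,0],[-0.0167,-0.035,-0.003,0],[-0.0167,-0.035,-0.003,0]]], fingers=0.6)

```text
t: 50.5
tcp_pos: [0.4467, 0.0999, 0.24]
tool_rot: [0.351, 0.936, 0.001, -0.002]
force: [0.7, -0.6, 0.3]
finger_gap: 0.599
```

apply_moves(increments=[[[-0.0167,-0.035,-0.002,0],[-0.0167,-0.035,-0.002,0],[-0.0167,-0.035,-0.002,0],[-0.0167,-0.035,-0.002,0],[-0.0167,-0.035,-0.002,0]]])

```text
t: 51.0
tcp_pos: [0.3904, -0.0934, 0.2471]
tool_rot: [0.35, 0.937, 0.001, -0.005]
force: [1.5, 0.1, -0.1]
finger_gap: 0.599
```

```bash
python3 st2.py .34 -.27 .25
```

```text
t 51.0 tcp [ 0.3904 -0.0934  0.2471] xang 139.0 zax [-0.009  0.006 -1.   ] q [-0.52  0.33  2.03  0.    0.79 -1.37] F [ 1.5  0.1 -0.1] gap 0.599
rel [-0.0778 -0.1664 -0.0035] down [-0.011  0.001  1.   ]
```

apply_moves(increments=[[[-0.0165,-0.035,0,0],[-0.0165,-0.035,0,0],[-0.0165,-0.035,0,0],[-0.01,-0.02,0,0],[0,0,0,0]]])

```text
t: 51.5
tcp_pos: [0.3497, -0.2365, 0.2445]
tool_rot: [0.354, 0.935, 0.001, -0.006]
force: [0.7, 0.1, 0.6]
finger_gap: 0.601
```

apply_moves(increments=[[[0,0,0,0],[0,0,0,0]]])

```text
t: 51.7
tcp_pos: [0.3491, -0.2353, 0.2435]
tool_rot: [0.354, 0.935, 0.002, -0.008]
force: [0.1, -0.2, -0.6]
finger_gap: 0.6
```

```bash
python3 st2.py .34 -.27 .25 w34
```

```text
t 51.7 tcp [ 0.3491 -0.2353  0.2435] xang 138.5 zax [-0.013  0.01  -1.   ] q [-0.86  0.37  1.98 -0.    0.81 -1.7 ] F [ 0.1 -0.2 -0.6] gap 0.6
rel [-0.0161 -0.032  -0.0067] down [-0.016  0.001  1.   ]
```

View pics/w34.png

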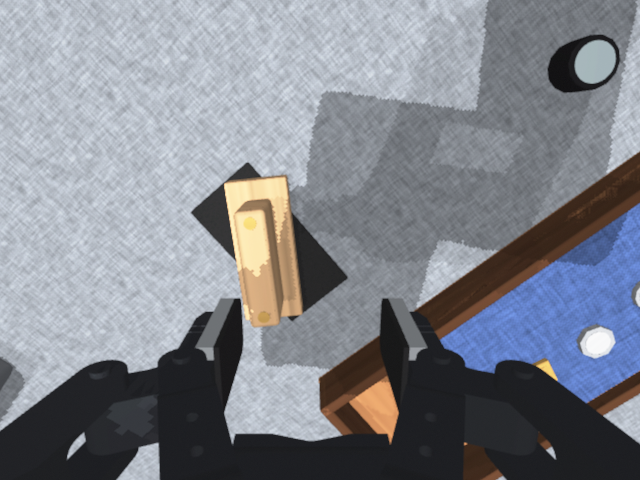

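The scraper sits skewed on its mat. The rib's brass spots are at (250,223) and (264,317), and the mat corners at (192,210), (247,163), (347,277) and (292,320).

```bash
python3 - <<'E'
from rel import *
import pickle
st,c=pickle.load(open('pics/w34.pkl','rb'))
im=cv2.imread('pics/w34.png'); cv2.imwrite('pics/w34z.png',cv2.resize(im[150:340,170:370],None,fx=3,fy=3,interpolation=cv2.INTER_CUBIC))
sp=onz(c,[(250,223),(264,317)],.063); print(sp,sp.mean(0),np.degrees(np.arctan2(*(sp[0]-sp[1])[[1,0]])),np.linalg.norm(sp[0]-sp[1]))
m=onz(c,[(192,210),(247,163),(347,277),(292,320)],.003); print(m,"mat c",(m[0]+m[2])/2,(m[1]+m[3])/2, np.linalg.norm(m[0]-m[1]),np.linalg.norm(m[1]-m[2]),"mat yaw(y ax)",np.degrees(np.arctan2(*(m[1]-m[2])[[1,0]])))
print(rel([*sp.mean(0)[:2],.15],st))
E
```

```text
[[ 0.31230656 -0.2550036   0.063     ]
 [ 0.36470018 -0.29225729  0.063     ]] [ 0.33850337 -0.27363045  0.063     ] 144.5858543472744 0.06428786075548956
[[ 0.27955809 -0.29692164  0.003     ]
 [ 0.28187176 -0.24080507  0.003     ]
 [ 0.39977667 -0.24317061  0.003     ]
 [ 0.39847383 -0.30138885  0.003     ]] mat c [ 0.33966738 -0.27004613  0.003     ] [ 0.3401728  -0.27109696  0.003     ] 0.05616425078230811 0.11792864306351836 mat yaw(y ax) 178.85062019434287
[-0.019  -0.0356  0.0933]
```

View pics/w34z.png

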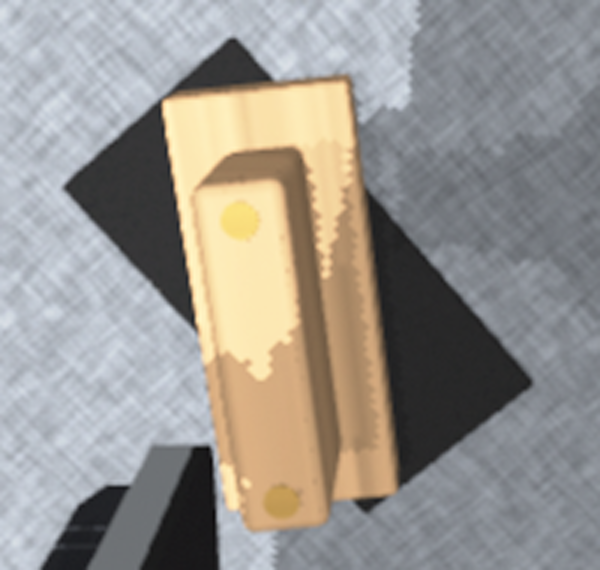

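apply_moves(increments=[[[0,0,0,-6],[-0.0085,-0.017,0.01,0],[-0.0085,-0.017,0.02,0],[0,0,0,0],[0,0,0,0]]])

```text
t: 52.25
tcp_pos: [0.3443, -0.2657, 0.2128]
tool_rot: [0.297, 0.955, 0.004, -0.009]
force: [0.4, 1.1, 0.5]
finger_gap: 0.595
```

```bash
python3 st2.py .3385 -.2736 .1
```

```text
t 52.25 tcp [ 0.3443 -0.2657  0.2128] xang 145.4 zax [-0.015  0.014 -1.   ] q [-0.91  0.44  1.98 -0.    0.74 -1.88] F [0.4 1.1 0.5] gap 0.595
rel [-0.0019 -0.0102  0.1127] down [-0.02  -0.003  1.   ]
```

apply_moves(increments=[[[0,-0.008,0.02,0],[0,0,0.025,0],[0,0,0.02,0],[0,0,0,0],[0,0,0,0]]])

```text
t: 52.75
tcp_pos: [0.3412, -0.2668, 0.1501]
tool_rot: [0.294, 0.956, 0.004, -0.007]
force: [0.7, 0.0, 0.2]
finger_gap: 0.6
```

```bash
python3 st2.py .3385 -.2736 .1 w35
```

```text
t 52.75 tcp [ 0.3412 -0.2668  0.1501] xang 145.8 zax [-0.012  0.011 -1.   ] q [-0.92  0.57  2.03 -0.01  0.56 -1.89] F [0.7 0.  0.2] gap 0.6
rel [-0.0024 -0.0073  0.05  ] down [-0.016 -0.003  1.   ]
```

View pics/w35.png

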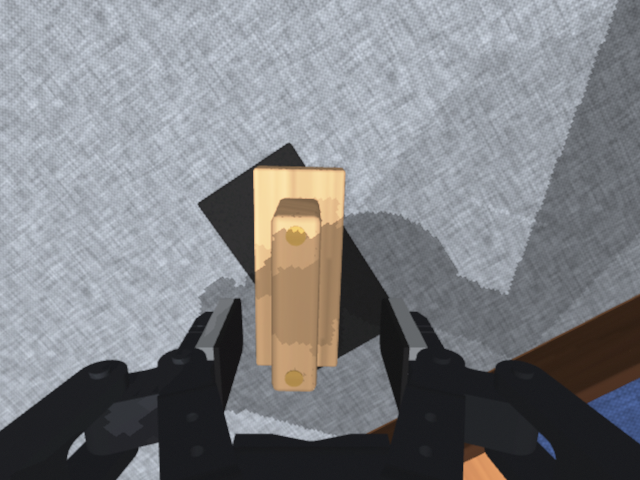

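apply_moves(increments=[[[-0.002,-0.007,0.008,0],[0,0,0.018,0],[0,0,0.018,0],[0,0,0,0],[0,0,0,0]]])

```text
t: 53.3
tcp_pos: [0.3405, -0.2768, 0.1087]
tool_rot: [0.293, 0.956, -0.0, -0.002]
force: [0.5, -0.3, 0.0]
finger_gap: 0.598
```

```bash
python3 st2.py .3385 -.2736 .1 w36
```

```text
t 53.3 tcp [ 0.3405 -0.2768  0.1087] xang 145.9 zax [-0.005  0.001 -1.   ] q [-0.94  0.67  2.04 -0.01  0.44 -1.91] F [ 0.5 -0.3  0. ] gap 0.598
rel [0.0035 0.0016 0.0087] down [-0.004  0.002  1.   ]
```

View pics/w36.png

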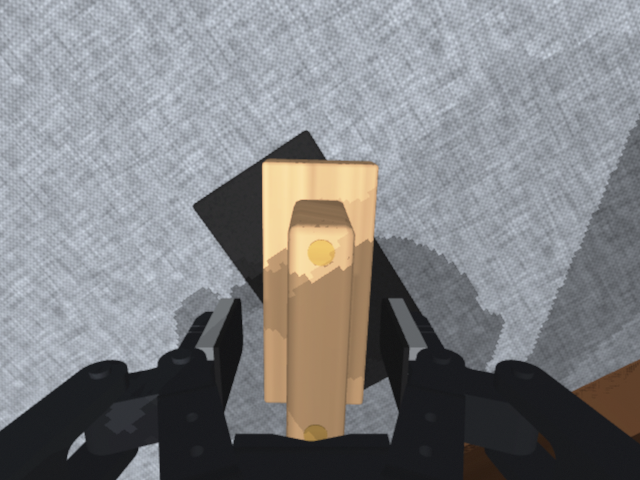

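apply_moves(increments=[[[0.003,0.001,0.008,0],[0,0,0,0],[0,0,0,0]]])

```text
t: 53.65
tcp_pos: [0.3389, -0.275, 0.1018]
tool_rot: [0.293, 0.956, -0.001, -0.001]
force: [-0.5, 0.8, 0.2]
finger_gap: 0.599
```

apply_moves(increments=[[[0,0,0,0],[0,0,0,0],[0,0,0,0],[0,0,0,0]]], fingers=0, newtons=50)

```text
t: 54.05
tcp_pos: [0.339, -0.275, 0.1024]
tool_rot: [0.293, 0.956, -0.002, -0.0]
force: [-0.1, -0.8, -1.0]
finger_gap: 0.225
```

```bash
python3 st2.py .3385 -.2736 .1 w37
```

```text
t 54.05 tcp [ 0.339  -0.275   0.1024] xang 145.9 zax [-0.002 -0.003 -1.   ] q [-0.94  0.68  2.05 -0.01  0.41 -1.91] F [-0.1 -0.8 -1. ] gap 0.225
rel [0.0012 0.0008 0.0024] down [0.    0.003 1.   ]
```

View pics/w37.png

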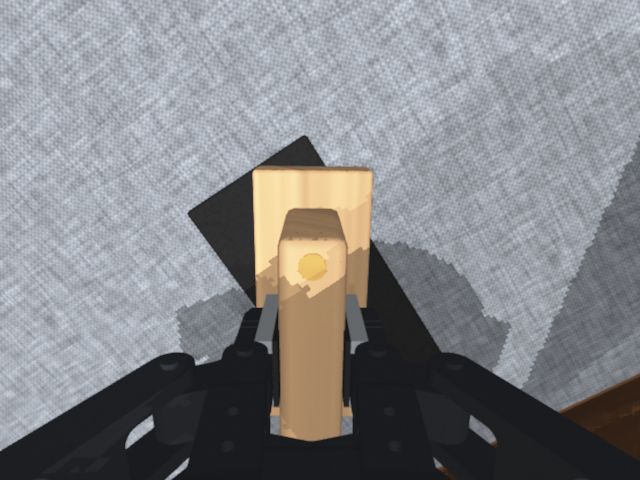

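The scraper is gripped (gap 19 mm = rib). Before lifting it in, I'll measure the tray's axis from earlier wrist frames.

```bash
python3 - <<'E'
from h import *
import pickle
for n in ["w11","w14","w16","w18","w20"]:
    st,c=pickle.load(open(f'pics/{n}.pkl','rb')); im=cv2.imread(f'pics/{n}.png')
    hsv=cv2.cvtColor(im,cv2.COLOR_BGR2HSV); m=cv2.inRange(hsv,(100,90,40),(125,255,255))
    m=cv2.morphologyEx(m,cv2.MORPH_CLOSE,np.ones((5,5))); n_,l,s,_=cv2.connectedComponentsWithStats(m); m=(l==1+s[1:,4].argmax())
    top=[];bot=[]
    for u in range(20,630,6):
        v=np.flatnonzero(m[:,u])
        if len(v)<60: continue
        top.append((u,v[0]-.5)); 
        if u<170 or u>480: bot.append((u,v[-1]+.5))
    out=[]
    for L in(top,bot):
        X=onz(c,L,.034); 
        for _ in range(3):
            p=np.polyfit(X[:,1],X[:,0],1); r=abs(X[:,0]-np.polyval(p,X[:,1])); X=X[r<max(.0015,2*np.median(r))]
        out.append((p,len(X)))
    (a,na),(b,nb)=out
    # end edge (right) per row
    R=[]
    for v in range(160,350,5):
        u=np.flatnonzero(m[v]); 
        if len(u) and u[-1]<630 : R.append((u[-1]+.5,v))
    e=onz(c,R,.034) if len(R)>5 else None
    L=[]
    for v in range(160,350,5):
        u=np.flatnonzero(m[v]); 
        if len(u) and u[0]>8 : L.append((u[0]-.5,v))
    e2=onz(c,L,.034) if len(L)>5 else None
    print(n,"far",a.round(4),na,"near",b.round(4),nb,"width@-.05",(np.polyval(a,-.05)-np.polyval(b,-.05)).round(4),"ctr",(np.polyval(a,-.05)+np.polyval(b,-.05))/2, "edge y at x:",None if e is None else np.polyfit(e[:,0]-.54,e[:,1],1).round(4),"head",None if e2 is None else np.polyfit(e2[:,0]-.54,e2[:,1],1).round(4))
E
```

```text
w11 far [0.0446 0.6005] 75 near [-0.0278  0.4659] 15 width@-.05 0.1309 ctr 0.5328004322836233 edge y at x: [ 0.4908 -0.2127] head [0.8222 0.0936]
w14 far [0.0447 0.6005] 89 near [0.0443 0.4777] 30 width@-.05 0.1228 ctr 0.5369093917964821 edge y at x: [ 0.5805 -0.2134] head [0.4743 0.1013]
w16 far [0.0448 0.6004] 88 near [0.0427 0.4777] 23 width@-.05 0.1226 ctr 0.5368854180325142 edge y at x: [ 0.4609 -0.2158] head [0.7688 0.1109]
w18 far [0.0449 0.6   ] 71 near [0.0416 0.4776] 25 width@-.05 0.1223 ctr 0.5366047863128243 edge y at x: [ 0.8981 -0.2102] head None
w20 far [0.0449 0.6   ] 60 near [0.0451 0.4775] 25 width@-.05 0.1225 ctr 0.5365455693368482 edge y at x: [ 0.2025 -0.2096] head [ 0.4692 -0.0076]
```

apply_moves(increments=[[[0,0,-0.01,0],[0,0,-0.015,0],[0,0,-0.015,0],[0,0,-0.015,0],[0,0,-0.015,0]]])

```text
t: 54.6
tcp_pos: [0.3381, -0.2735, 0.1746]
tool_rot: [0.293, 0.956, 0.0, -0.003]
force: [0.6, 0.2, -1.3]
finger_gap: 0.228
```

apply_moves(increments=[[[0,0,-0.015,0],[0,0,-0.015,0],[0,0,0,0],[0,0,0,0],[0,0,0,0]]])

```text
t: 55.1
tcp_pos: [0.338, -0.273, 0.2089]
tool_rot: [0.293, 0.956, -0.001, -0.001]
force: [0.1, 0.1, -1.3]
finger_gap: 0.229
```

apply_moves(increments=[[[0,0,0,-8],[0,0,0,-8],[0,0,0,-8],[0,0,0,-7],[0,0,0,0]]])

```text
t: 55.6
tcp_pos: [0.3364, -0.2711, 0.2051]
tool_rot: [0.017, 1.0, 0.003, -0.005]
force: [-0.2, 0.6, -1.8]
finger_gap: 0.226
```

```bash
python3 st2.py .5426 .081 .2 w38
```

```text
t 55.6 tcp [ 0.3364 -0.2711  0.2051] xang 178.1 zax [-0.009  0.007 -1.   ] q [-0.94  0.45  1.99 -0.    0.71 -2.47] F [-0.2  0.6 -1.8] gap 0.226
rel [-0.1945  0.3587  0.0057] down [-0.009 -0.007  1.   ]
```

View pics/w38.png

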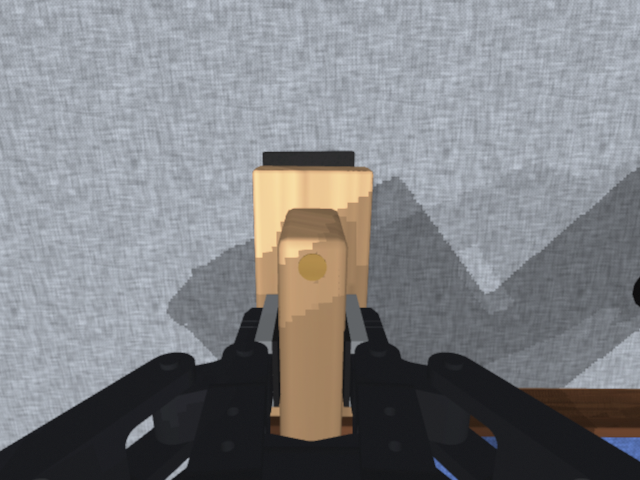

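apply_moves(increments=[[[-0.0216,0.04,0,0],[-0.0216,0.04,0,0],[-0.0216,0.04,0,0],[-0.0216,0.04,0,0],[-0.0216,0.04,0,0]]])

```text
t: 56.15
tcp_pos: [0.4563, -0.0776, 0.203]
tool_rot: [0.033, 0.999, 0.002, -0.005]
force: [0.4, -0.2, -1.8]
finger_gap: 0.229
```

apply_moves(increments=[[[-0.0216,0.04,0,0],[-0.0216,0.04,0,0],[-0.0216,0.035,0,0],[-0.01,0.015,0,0],[0,0,0,0]]])

```text
t: 56.65
tcp_pos: [0.5442, 0.0583, 0.2002]
tool_rot: [0.036, 0.999, 0.003, -0.005]
force: [-0.2, -0.8, -0.8]
finger_gap: 0.23
```

apply_moves(increments=[[[0,0,0,0],[0,0,0,0]]])

```text
t: 56.85
tcp_pos: [0.5428, 0.0581, 0.199]
tool_rot: [0.037, 0.999, 0.003, -0.007]
force: [-0.5, -0.9, -1.4]
finger_gap: 0.226
```

```bash
python3 st2.py .5426 .081 .2 w39
```

```text
t 56.85 tcp [0.5428 0.0581 0.199 ] xang 175.8 zax [-0.014  0.006 -1.   ] q [-0.1   0.57  1.72  0.01  0.86 -1.6 ] F [-0.5 -0.9 -1.4] gap 0.226
rel [ 0.0019  0.0228 -0.0009] down [-0.014 -0.005  1.   ]
```

View pics/w39.png

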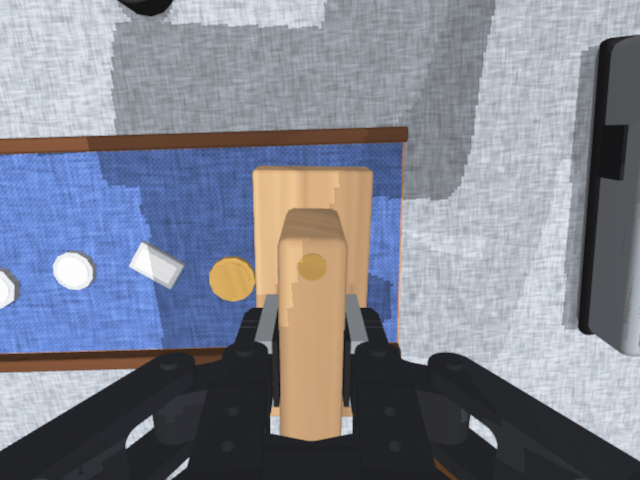

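apply_moves(increments=[[[0.001,0.011,0,-1.5],[0.001,0.011,0.01,0],[0,0,0.01,0],[0,0,0,0],[0,0,0,0]]])

```text
t: 57.4
tcp_pos: [0.5397, 0.0794, 0.1769]
tool_rot: [0.025, 1.0, 0.003, -0.009]
force: [0.7, -0.2, -1.0]
finger_gap: 0.231
```

```bash
python3 st2.py .5426 .081 .136
```

```text
t 57.4 tcp [0.5397 0.0794 0.1769] xang 177.1 zax [-0.017  0.006 -1.   ] q [-0.06  0.61  1.73  0.01  0.82 -1.59] F [ 0.7 -0.2 -1. ] gap 0.231
rel [-0.0035  0.0016  0.0409] down [-0.017 -0.005  1.   ]
```

apply_moves(increments=[[[-0.004,0.001,0.005,0],[0,0,0.016,0],[0,0,0.01,0],[0,0,0,0],[0,0,0,0]]])

```text
t: 57.9
tcp_pos: [0.5452, 0.0798, 0.1445]
tool_rot: [0.026, 1.0, 0.003, -0.007]
force: [-0.4, -0.7, -1.2]
finger_gap: 0.224
```

```bash
python3 st2.py .5426 .081 .1345 w40
```

```text
t 57.9 tcp [0.5452 0.0798 0.1445] xang 177.0 zax [-0.015  0.005 -1.   ] q [-0.06  0.67  1.74  0.01  0.75 -1.58] F [-0.4 -0.7 -1.2] gap 0.224
rel [0.0025 0.0011 0.0101] down [-0.015 -0.005  1.   ]
```

View pics/w40.png

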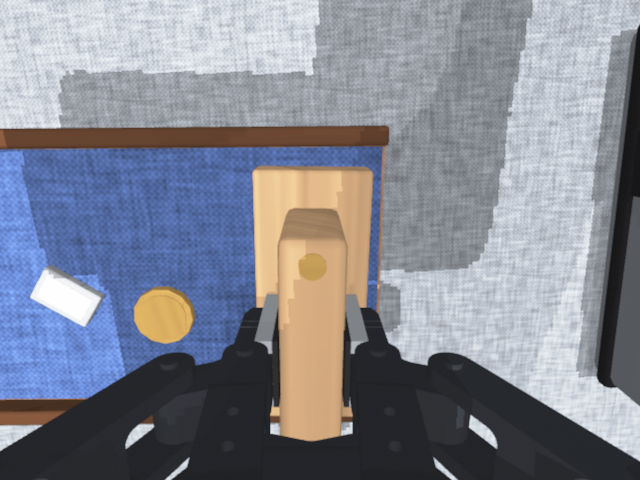

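```bash
python3 -c "
from h import *
import pickle
st,c=pickle.load(open('pics/w40.pkl','rb')); print(onz(c,[(255,168),(371,168)],.061),onz(c,[(312,146)],.034),onz(c,[(312,143)],.044),onz(c,[(272,418),(352,418)],.061),onz(c,[(200,402)],.034))"
```

```text
[[0.48689072 0.06246112 0.061     ]
 [0.48915518 0.10534523 0.061     ]] [[0.48116103 0.08407923 0.034     ]] [[0.47957711 0.08408404 0.044     ]] [[0.59552166 0.06036363 0.061     ]
 [0.59750504 0.09548476 0.061     ]] [[0.60511397 0.02055467 0.034     ]]
```

apply_moves(increments=[[[0,0,0.005,0],[0,0,0.004,0],[0,0,0,0]]])

```text
t: 58.25
tcp_pos: [0.5457, 0.0798, 0.1361]
tool_rot: [0.026, 1.0, 0.003, -0.006]
force: [0.5, 0.9, -1.7]
finger_gap: 0.224
```

```bash
python3 st2.py .5426 .081 .1334
```

```text
t 58.25 tcp [0.5457 0.0798 0.1361] xang 177.0 zax [-0.012  0.005 -1.   ] q [-0.06  0.68  1.74  0.01  0.73 -1.58] F [ 0.5  0.9 -1.7] gap 0.224
rel [0.0032 0.0011 0.0028] down [-0.012 -0.005  1.   ]
```

apply_moves(increments=[[[0,0,0.001,0],[0,-0.006,0,0],[0,-0.012,0,0],[0,-0.012,0,0],[0,-0.012,0,0]]])

```text
t: 58.75
tcp_pos: [0.5436, 0.0358, 0.1353]
tool_rot: [0.025, 1.0, 0.002, -0.006]
force: [0.3, -0.2, -1.8]
finger_gap: 0.226
```

```bash
cat > tr.py <<'E'
from rel import *
import sys
s=manip.sense(); R=Rot.from_quat(s['tool_rot']).as_matrix()
b=s["tcp_pos"]+R@np.array([.0012,0,.0994])
ey=np.array([.0447,.999]); ex=np.array([.999,-.0447]); c0=np.array([.5390-.0447*.104,-.104])
L=b[:2]-c0
print("t",round(s["t"],2),"scraper tray x,y",(L@ex).round(4),(L@ey).round(4),"bottom z",b[2].round(4),"xang",np.degrees(np.arctan2(R[1,0],R[0,0])).round(1),"zax",R[:,2].round(3),"F",s["force"].round(1),"ey in tool",(R.T@np.r_[ey,0]).round(3))
if len(sys.argv)>1: snap("wrist",sys.argv[1])
E
python3 tr.py
```

```text
t 58.75 scraper tray x,y 0.0006 0.1405 bottom z 0.0359 xang 177.2 zax [-0.011  0.005 -1.   ] F [ 0.3 -0.2 -1.8] ey in tool [0.005 1.    0.005]
```

apply_moves(increments=[[[0,-0.012,0.0003,0],[0,-0.012,0.0003,0],[0,-0.012,0,0],[0,-0.012,0,0],[0,-0.012,0,0]]])

```text
t: 59.25
tcp_pos: [0.5404, -0.0309, 0.1347]
tool_rot: [0.026, 1.0, 0.003, -0.005]
force: [-0.2, 1.2, -1.5]
finger_gap: 0.226
```

```bash
python3 tr.py w41
```

```text
t 59.25 scraper tray x,y 0.0005 0.0738 bottom z 0.0353 xang 177.0 zax [-0.01   0.005 -1.   ] F [-0.2  1.2 -1.5] ey in tool [0.008 1.    0.005]
```

View pics/w41.png

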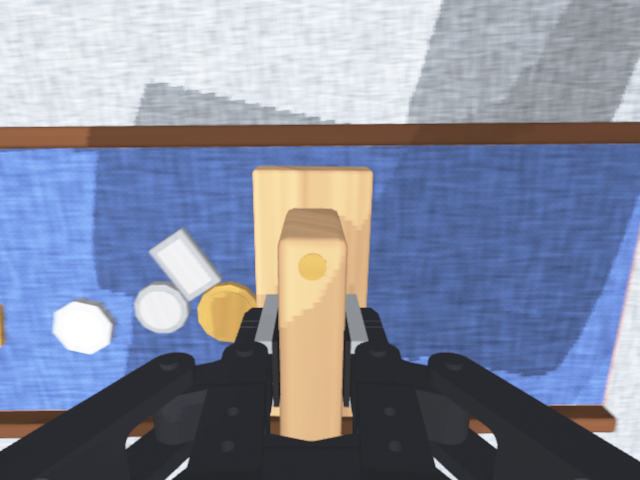

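The pieces are gathering ahead of the foot: the medal at (228,310) and coin at (161,307), with the bar swung aside at (185,262). I'll keep pushing.

apply_moves(increments=[[[0,-0.012,0,0],[0,-0.012,0,0],[0,-0.012,0,0],[0,-0.012,0,0],[0,-0.012,0,0]]])

```text
t: 59.8
tcp_pos: [0.5367, -0.0963, 0.1344]
tool_rot: [0.026, 1.0, 0.002, -0.005]
force: [0.2, 1.6, -0.5]
finger_gap: 0.228
```

```bash
python3 tr.py w42
```

```text
t 59.8 scraper tray x,y -0.0003 0.0083 bottom z 0.035 xang 177.0 zax [-0.011  0.005 -1.   ] F [ 0.2  1.6 -0.5] ey in tool [0.007 1.    0.005]
```

View pics/w42.png

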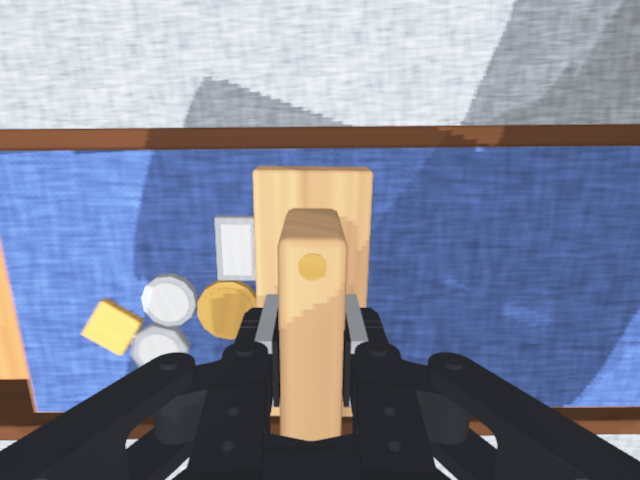

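apply_moves(increments=[[[0,-0.012,0,0],[0,-0.012,0,0],[0,-0.012,0,0],[0,-0.012,0,0],[0,-0.012,0,0]]])

```text
t: 60.35
tcp_pos: [0.5332, -0.1622, 0.134]
tool_rot: [0.026, 1.0, 0.002, -0.006]
force: [0.3, 2.5, -0.1]
finger_gap: 0.225
```

```bash
python3 tr.py w43
```

```text
t 60.35 scraper tray x,y -0.0009 -0.0577 bottom z 0.0347 xang 177.0 zax [-0.011  0.005 -1.   ] F [ 0.3  2.5 -0.1] ey in tool [0.007 1.    0.004]
```

View pics/w43.png

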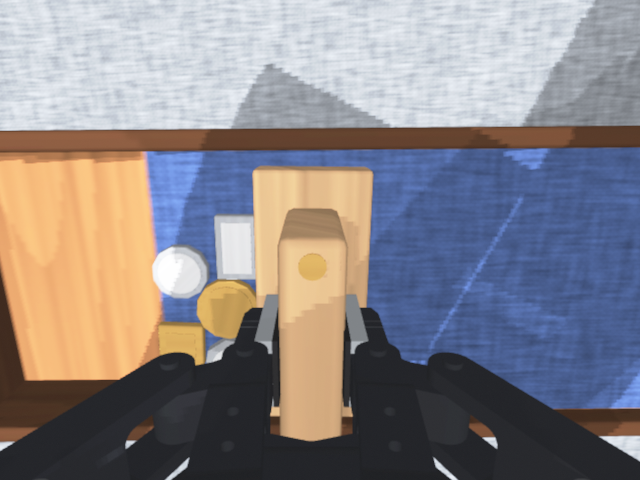

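apply_moves(increments=[[[0,-0.012,0,0],[0,-0.012,0,0],[0,-0.012,0,0],[0,-0.012,0,0],[0,-0.01,0,0]]])

```text
t: 60.9
tcp_pos: [0.5302, -0.2271, 0.1339]
tool_rot: [0.026, 1.0, 0.001, -0.005]
force: [-0.5, 0.5, -1.4]
finger_gap: 0.225
```

```bash
python3 tr.py w44
```

```text
t 60.9 scraper tray x,y -0.0009 -0.1229 bottom z 0.0345 xang 177.0 zax [-0.01   0.002 -1.   ] F [-0.5  0.5 -1.4] ey in tool [0.007 1.    0.002]
```

View pics/w44.png

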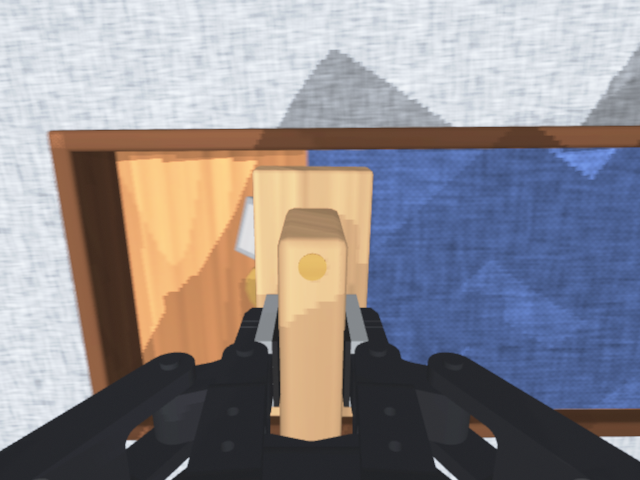

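apply_moves(increments=[[[0,0,0,0],[0,0,0,0],[0,0,0,0]]])

```text
t: 61.25
tcp_pos: [0.5303, -0.2297, 0.1338]
tool_rot: [0.027, 1.0, 0.0, -0.004]
force: [-0.1, -0.7, -1.0]
finger_gap: 0.225
```

```bash
python3 tr.py; python3 -c "
from h import *
a,_,_,_=snap('scene','c5'); b,_,_,_=snap('side','s6')
cv2.imwrite('pics/c5z.png',cv2.resize(a[220:330,150:270,::-1],None,fx=5,fy=5,interpolation=cv2.INTER_CUBIC))
cv2.imwrite('pics/s6z.png',cv2.resize(b[280:380,290:400,::-1],None,fx=5.5,fy=5.5,interpolation=cv2.INTER_CUBIC))"
```

```text
t 61.25 scraper tray x,y -0.0004 -0.1258 bottom z 0.0344 xang 176.9 zax [-0.008  0.001 -1.   ] F [-0.1 -0.7 -1. ] ey in tool [0.01 1.   0.  ]
```

View pics/c5z.png

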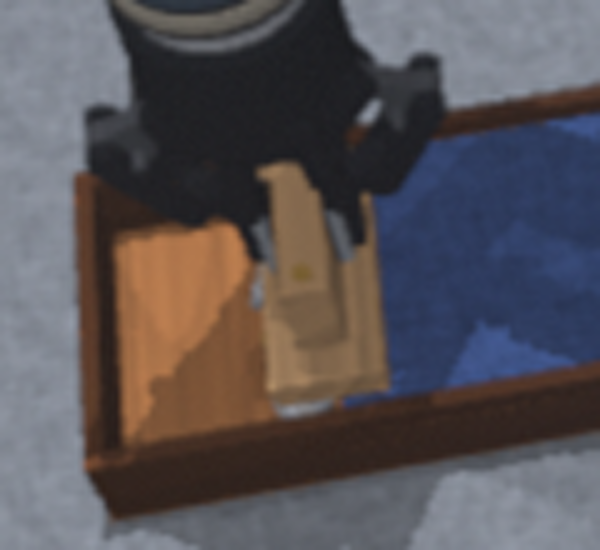

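View pics/s6z.png

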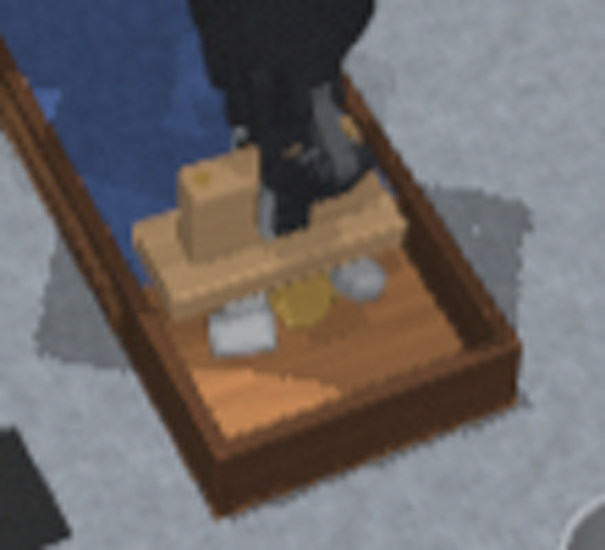

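apply_moves(increments=[[[0,0.012,0,0],[0,0.015,0,0],[0,0.015,0,0],[0,0.012,0,0],[0,0,0,0]]])

```text
t: 61.85
tcp_pos: [0.533, -0.1685, 0.134]
tool_rot: [0.026, 1.0, 0.001, -0.005]
force: [-0.2, -0.1, -0.5]
finger_gap: 0.231
```

```bash
python3 tr.py w45; python3 -c "
from h import *
b,_,_,_=snap('side','s7')
cv2.imwrite('pics/s7z.png',cv2.resize(b[280:380,290:400,::-1],None,fx=5.5,fy=5.5,interpolation=cv2.INTER_CUBIC))"
```

```text
t 61.85 scraper tray x,y -0.0006 -0.0643 bottom z 0.0346 xang 177.0 zax [-0.01   0.002 -1.   ] F [-0.2 -0.1 -0.5] ey in tool [0.007 1.    0.001]
```

View pics/w45.png

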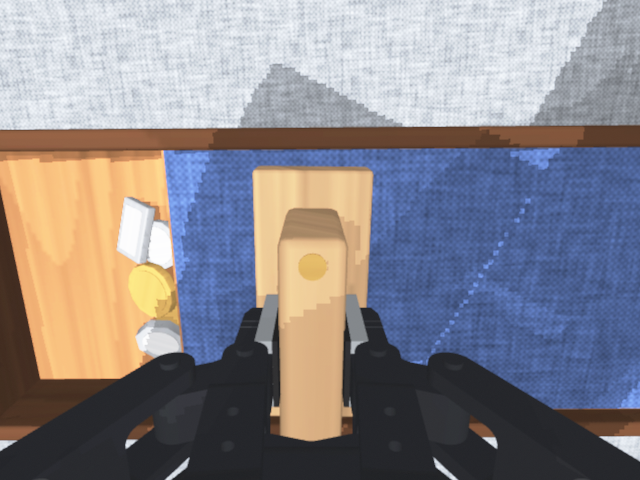

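View pics/s7z.png

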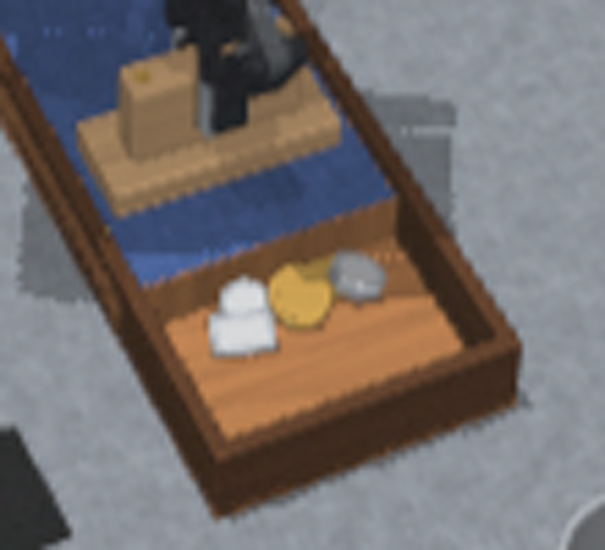

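```bash
python3 -c "
from h import *
import pickle
st,c=pickle.load(open('pics/w45.pkl','rb')); d=np.load('pics/w45.npy'); P=cloud(c,d)
for n,u,v in [('bar',135,230),('bar top',130,205),('barbot',140,258),('coin',160,245),('medal',150,290),('medalR',168,300),('btn',158,337),('btnR',172,340),('floor',80,300)]: print(n,P[v,u].round(3))
reg=P[160:350,100:172].reshape(-1,3); reg=reg[(reg[:,1]<-.228)]; print(reg[:,2].max(), np.percentile(reg[:,2],[50,90,99]))"
```

```text
bar [ 0.504 -0.249  0.018]
bar top [ 0.492 -0.251  0.014]
barbot [ 0.517 -0.248  0.019]
coin [ 0.512 -0.239  0.017]
medal [ 0.534 -0.246  0.019]
medalR [ 0.537 -0.237  0.023]
btn [ 0.559 -0.246  0.018]
btnR [ 0.561 -0.24   0.017]
floor [ 0.542 -0.289  0.006]
0.03266487952972297 [0.00718836 0.01929193 0.02256217]
```

All five pieces lie low in the pocket, tops at 23 mm or less above the table. Now I lift the scraper and return it to the mat.

apply_moves(increments=[[[0,0,-0.01,0],[0,0,-0.014,0],[0,0,-0.014,0],[0,0,-0.014,0],[0,0,-0.01,0]]])

```text
t: 62.45
tcp_pos: [0.5333, -0.1721, 0.1986]
tool_rot: [0.028, 1.0, 0.001, -0.006]
force: [-0.8, 0.2, -1.9]
finger_gap: 0.229
```

apply_moves(increments=[[[0,0,0,0],[0,0,0,0]]])

```text
t: 62.65
tcp_pos: [0.534, -0.1733, 0.2007]
tool_rot: [0.028, 1.0, -0.0, -0.004]
force: [0.3, 1.0, -1.0]
finger_gap: 0.229
```

```bash
python3 tr.py; python3 st2.py .341 -.2705 .19
```

```text
t 62.65 scraper tray x,y 0.0008 -0.0693 bottom z 0.1013 xang 176.8 zax [-0.008 -0.    -1.   ] F [ 0.3  1.  -1. ] ey in tool [ 0.012  1.    -0.   ]
t 62.65 tcp [ 0.534  -0.1733  0.2007] xang 176.8 zax [-0.008 -0.    -1.   ] q [-0.51  0.59  1.68 -0.01  0.88 -2.02] F [ 0.3  1.  -1. ] gap 0.229
rel [ 0.1871 -0.1079  0.0122] down [-0.008  0.001  1.   ]
```

apply_moves(increments=[[[0.025,-0.0145,0,0],[0.035,-0.02,0,0],[0.035,-0.02,0,0],[0.035,-0.02,0,0],[0.025,-0.0145,0,0]]])

```text
t: 63.15
tcp_pos: [0.3729, -0.2548, 0.1997]
tool_rot: [0.025, 1.0, -0.0, -0.003]
force: [0.8, -1.0, -0.6]
finger_gap: 0.229
```

apply_moves(increments=[[[0.012,-0.007,0,0],[0,0,0,0],[0,0,0,0],[0,0,0,0]]])

```text
t: 63.55
tcp_pos: [0.3569, -0.2622, 0.1984]
tool_rot: [0.028, 1.0, 0.002, -0.004]
force: [0.2, -0.4, -1.2]
finger_gap: 0.227
```

```bash
python3 st2.py .341 -.2705 .107 w46
```

```text
t 63.55 tcp [ 0.3569 -0.2622  0.1984] xang 176.8 zax [-0.008  0.003 -1.   ] q [-0.88  0.48  1.98 -0.01  0.7  -2.39] F [ 0.2 -0.4 -1.2] gap 0.227
rel [ 0.0146 -0.0094  0.0915] down [-0.009 -0.003  1.   ]
```

View pics/w46.png

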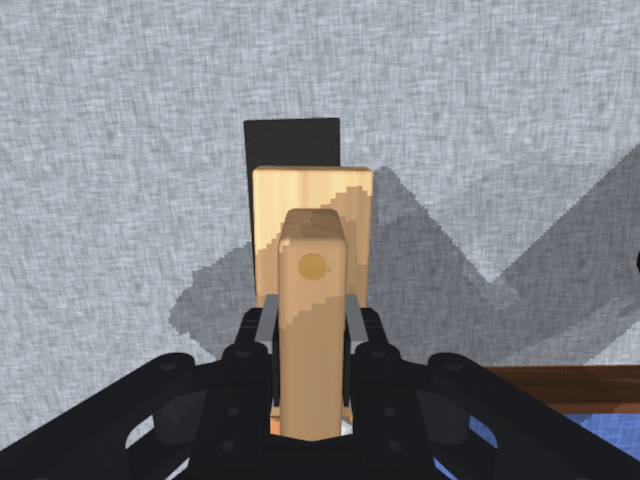

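apply_moves(increments=[[[0.007,-0.005,0,0],[0.006,-0.004,0.012,0],[0,0,0.02,0],[0,0,0.02,0],[0,0,0,0]]])

```text
t: 64.1
tcp_pos: [0.3453, -0.2713, 0.1458]
tool_rot: [0.024, 1.0, -0.001, -0.002]
force: [0.3, 0.2, -1.1]
finger_gap: 0.226
```

apply_moves(increments=[[[0,0,0.01,0],[0,0,0,0],[0,0,0,0]]])

```text
t: 64.4
tcp_pos: [0.3461, -0.2718, 0.136]
tool_rot: [0.023, 1.0, -0.002, -0.002]
force: [-0.3, 0.5, -1.5]
finger_gap: 0.221
```

```bash
python3 st2.py .341 -.2705 .103 w47
```

```text
t 64.4 tcp [ 0.3461 -0.2718  0.136 ] xang 177.3 zax [-0.004 -0.003 -1.   ] q [-0.92  0.61  2.03 -0.01  0.51 -2.43] F [-0.3  0.5 -1.5] gap 0.221
rel [0.005  0.0012 0.033 ] down [-0.004  0.003  1.   ]
```

View pics/w47.png

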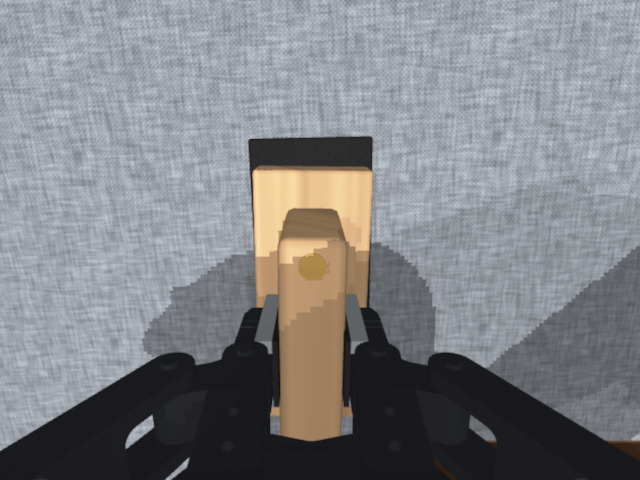

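apply_moves(increments=[[[0.004,0.001,0.008,0],[0,0,0.01,0],[0,0,0.007,0],[0,0,0,0],[0,0,0,0]]])

```text
t: 64.95
tcp_pos: [0.342, -0.2711, 0.1099]
tool_rot: [0.023, 1.0, -0.003, -0.001]
force: [0.2, 0.2, -1.5]
finger_gap: 0.23
```

```bash
python3 st2.py .341 -.2705 .103
```

```text
t 64.95 tcp [ 0.342  -0.2711  0.1099] xang 177.3 zax [-0.003 -0.005 -1.   ] q [-0.92  0.66  2.05 -0.01  0.43 -2.44] F [ 0.2  0.2 -1.5] gap 0.23
rel [0.001  0.0006 0.0069] down [-0.002  0.005  1.   ]
```

apply_moves(increments=[[[0,0,0.004,0],[0,0,0.003,0],[0,0,0,0],[0,0,0,0]]])

```text
t: 65.35
tcp_pos: [0.3422, -0.2714, 0.1025]
tool_rot: [0.023, 1.0, -0.003, -0.001]
force: [0.3, -0.1, -0.1]
finger_gap: 0.229
```

```bash
python3 st2.py .341 -.2705 .103
```

```text
t 65.35 tcp [ 0.3422 -0.2714  0.1025] xang 177.3 zax [-0.002 -0.006 -1.   ] q [-0.92  0.68  2.05 -0.01  0.41 -2.44] F [ 0.3 -0.1 -0.1] gap 0.229
rel [ 0.0012  0.0008 -0.0005] down [-0.002  0.006  1.   ]
```

It's down: the weight has come off the wrist. Release and rise.

apply_moves(increments=[[[0,0,0,0],[0,0,0,0],[0,0,0,0],[0,0,0,0],[0,0,-0.01,0]]], fingers=0.6)

```text
t: 65.85
tcp_pos: [0.3422, -0.2712, 0.1127]
tool_rot: [0.023, 1.0, -0.003, -0.001]
force: [-0.1, 0.7, -0.7]
finger_gap: 0.598
```

apply_moves(increments=[[[0,0,-0.015,0],[0,0,-0.02,0],[0,0,-0.02,0],[0,0,-0.02,0],[0,0,-0.02,0]]])

```text
t: 66.35
tcp_pos: [0.3415, -0.2695, 0.2124]
tool_rot: [0.023, 1.0, -0.001, -0.002]
force: [0.2, -0.3, -0.7]
finger_gap: 0.6
```

apply_moves(increments=[[[0,0,-0.02,0],[0,0,-0.02,0],[0,0,0,0],[0,0,0,0],[0,0,0,0]]])

```text
t: 66.85
tcp_pos: [0.3414, -0.2686, 0.2587]
tool_rot: [0.023, 1.0, -0.004, 0.0]
force: [0.2, 0.2, 0.6]
finger_gap: 0.6
```

```bash
python3 st2.py .341 -.2705 .103 w48; python3 -c "
from h import *
snap('scene','c6'); snap('side','s8')"
```

```text
t 66.85 tcp [ 0.3414 -0.2686  0.2587] xang 177.4 zax [ 0.    -0.008 -1.   ] q [-0.92  0.35  1.95 -0.01  0.84 -2.44] F [0.2 0.2 0.6] gap 0.6
rel [ 0.0004 -0.0006  0.1557] down [0.001 0.008 1.   ]
```

View pics/w48.png

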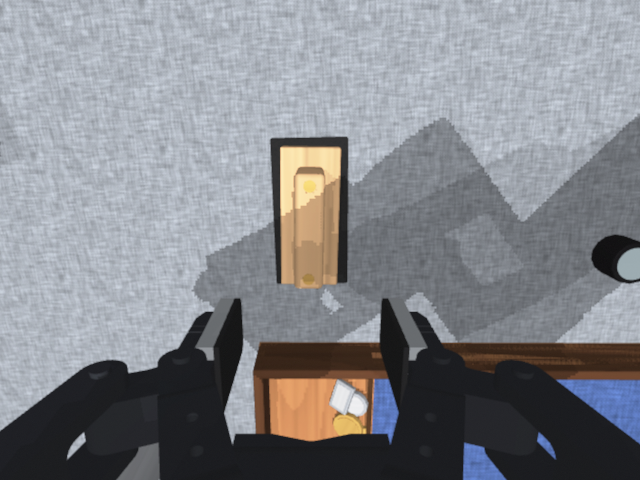

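View pics/c6.png

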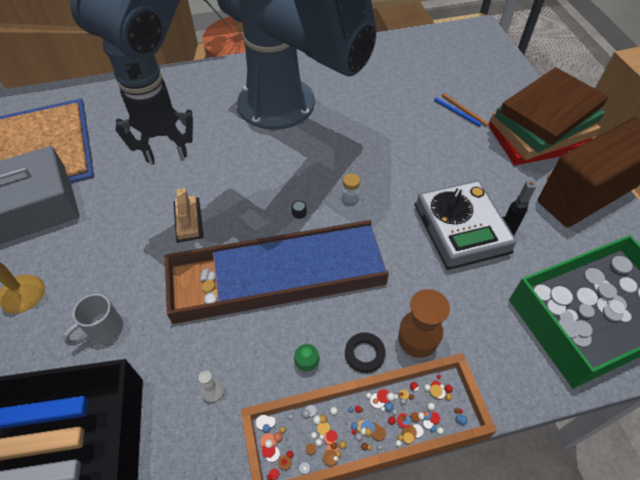

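View pics/s8.png

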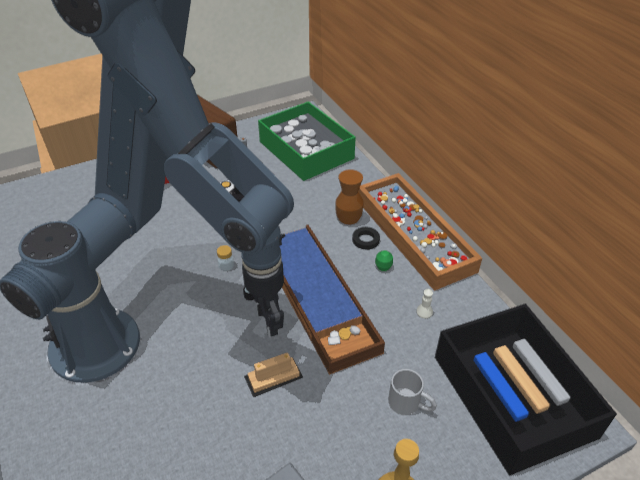

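The scraper stands centred on its mat at (312,212), the bed is empty and the bystanders are in place. One last zoom on the pocket and tester.

```bash
python3 -c "
import cv2,numpy as np
c=cv2.imread('pics/c6.png'); a=cv2.resize(c[250:325,160:235],(390,390),interpolation=cv2.INTER_CUBIC); b=cv2.resize(c[170:270,410:540],(507,390),interpolation=cv2.INTER_CUBIC)
cv2.imwrite('pics/fin.png',np.hstack([a,b[:,:405]]))"
```

```text
(no output)
```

View pics/fin.png

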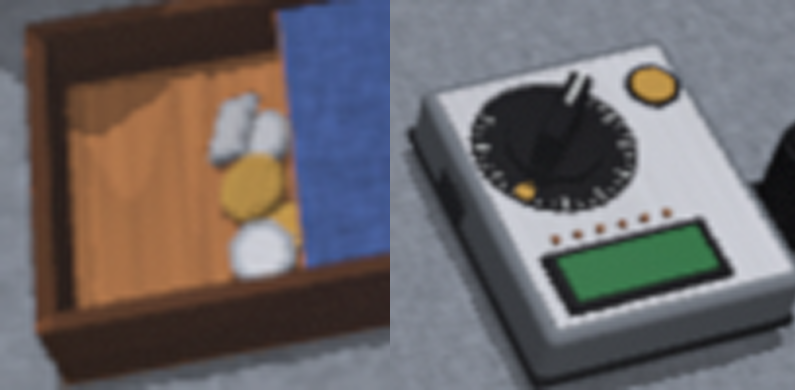

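All five pieces (bar, coin, medal, plaque, button) are visible in the pocket, and the dial pointer is on the zero tick. I'm handing the job in.

```bash
python3 -c "
from station import manip
print(manip.sense()['t'],manip.sense()['force']); print(manip.sign_off())"
```

```text
67.0 [-0.33859402  0.01170014 -0.44111094]
the job is handed in; nothing more can be done
None
```

The whole job is done and handed in at 67.0 s of the 208 s allowed; no verdict was reported.

- **Testing:** I turned the dial to the rider, less than 1 mm off in the wrist view, and let go. The pin was then pressed on the reference disc for about 0.6 s. Pieces 1 to 5 followed in order from the tester's end, each for over 1 s. The wrist read about 2–3.5 N while pressing.
- **Putting back:** The probe is back in its holder, the dial is on its zero tick, and the scraper pushed all five pieces into the pocket before going back on its mat.
- **Last checks:** All five pieces are visible in the pocket, with tops no higher than about 23 mm above the table, and the bed is empty. The scraper stands centred on its mat, within a few millimetres. The probe looked upright with its flange on the rim when I let go, and the bystanders were where they started.
- **Went wrong on the way:** After the probe was back in its holder, the tool drifted into a tilt of about 11° during fast raises and spins. I worked it down to about 2° before gripping the dial again. No final check failed or disagreed, and I saw nothing knocked aside.

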